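# Load and lock the UV curing bed

### The job

Make the curing bed ready: lay every coupon carrier flat in a nest of its own (any nest), then with the mallet, not the fingers, knock the orange sprung pin in front of each loaded nest fully home, leaving the pins of empty nests up. Once they are locked, tip the amber light shield forward to 45 degrees, in line with the orange pointers, so that it stays there by itself, and after that wind the timer's crank clockwise until it is fully wound, about two turns. Finish with the mallet standing on its striking face on the bench and the bottle, meter and glue cartridge undisturbed.

Things in the scene. Friction and masses are not known exactly. Their poses are not given: they have to be found in the camera images.
- bed: Loading bed of the UV curing conveyor, fixed to the bench: a flat slab 230 (x) x 280 (y) x 20 mm high, cream frame with black belt top. Origin at the centre of its underside on the bench; its x axis points away from the robot (slightly turned), y left, z up. Along the middle three nests side by side, a sprung pin in front of each (robot side), at the far edge the hinged amber shield.
- nest1 (a point): Centre of the floor of the left (bed y +80 mm) nest, at bed x +25 mm, 20 mm above the bench: a grey rectangle inside 82 (bed x) x 62 (bed y) mm with an aluminium lip 5 mm high, 4 mm thick. A carrier (70 x 50 mm) lies in it with its long side along bed x, either way round, 6 mm of play on each side.
- pin1_top (a point): Centre of the top of the sprung pin that belongs to nest1, 80 mm in front of that nest's centre (bed x -55 mm). Orange head 26 mm across on a 12 mm steel shaft; top 54 mm above the bench when up, 34 mm when fully home. Moves with the pin.
- pin1 (a joint): How far pin1 is driven down, m: 0 up, 0.020 fully home (stop). Takes about 5 N at the top to 7 N at the bottom (spring and detent friction; faster takes a little more) and stays where it is driven; it is never pulled up again.
- nest2 (a point): Centre of the floor of the middle (bed y 0) nest, at bed x +25 mm, 20 mm above the bench: a grey rectangle inside 82 (bed x) x 62 (bed y) mm with an aluminium lip 5 mm high, 4 mm thick. A carrier (70 x 50 mm) lies in it with its long side along bed x, either way round, 6 mm of play on each side.
- pin2_top (a point): Centre of the top of the sprung pin that belongs to nest2, 80 mm in front of that nest's centre (bed x -55 mm). Orange head 26 mm across on a 12 mm steel shaft; top 54 mm above the bench when up, 34 mm when fully home. Moves with the pin.
- pin2 (a joint): How far pin2 is driven down, m: 0 up, 0.020 fully home (stop). Takes about 5 N at the top to 7 N at the bottom (spring and detent friction; faster takes a little more) and stays where it is driven; it is never pulled up again.
- nest3 (a point): Centre of the floor of the right (bed y -80 mm) nest, at bed x +25 mm, 20 mm above the bench: a grey rectangle inside 82 (bed x) x 62 (bed y) mm with an aluminium lip 5 mm high, 4 mm thick. A carrier (70 x 50 mm) lies in it with its long side along bed x, either way round, 6 mm of play on each side.
- pin3_top (a point): Centre of the top of the sprung pin that belongs to nest3, 80 mm in front of that nest's centre (bed x -55 mm). Orange head 26 mm across on a 12 mm steel shaft; top 54 mm above the bench when up, 34 mm when fully home. Moves with the pin.
- pin3 (a joint): How far pin3 is driven down, m: 0 up, 0.020 fully home (stop). Takes about 5 N at the top to 7 N at the bottom (spring and detent friction; faster takes a little more) and stays where it is driven; it is never pulled up again.
- shield (a joint): Angle of the amber light shield, rad: 0 upright, positive tipped towards the robot (over the nests), negative leaning back; target 0.785 (45 deg), range -0.45 to 1.2, starts leaning back. Stiff friction hinge (about 0.35 N m, 3 N at the knobs): it stays where it is left.
- shield_hinge (a point): Middle of the shield's hinge line, which runs along bed y at bed x +95 mm, 50 mm above the bench. The shield is an amber panel 246 mm wide (bed y) and 130 mm long from the hinge, with black side rails. A fixed orange pointer bar at each end of the hinge shows the 45 deg line.
- shield_knob_left (a point): Grip point of the round black knob on the left edge of the shield (bed y +152 mm), 115 mm from the hinge line: a stub 18 mm in diameter, sticking out sideways along bed y, from +124 to +168 mm, red end. Can be pinched from above across bed x (it can turn between the fingers) on either side. Moves with the shield.
- shield_knob_right (a point): Grip point of the round black knob on the right edge of the shield (bed y -152 mm), 115 mm from the hinge line: a stub 18 mm in diameter, sticking out sideways along bed y, from -124 to -168 mm, red end. Can be pinched from above across bed x (it can turn between the fingers) on either side. Moves with the shield.
- carrier_a: Coupon carrier with red coated strips (may be absent): aluminium slab 70 (x) x 50 (y) x 12 mm, on top a white upright grip rib 50 mm long (x), 12 mm thick (y), from 12 to 46 mm above the underside. Origin at the centre of the underside, z up. 0.18 kg. Pinch the rib from above. The same turned half round.
- carrier_b: Coupon carrier with blue coated strips (may be absent): aluminium slab 70 (x) x 50 (y) x 12 mm, on top a white upright grip rib 50 mm long (x), 12 mm thick (y), from 12 to 46 mm above the underside. Origin at the centre of the underside, z up. 0.18 kg. Pinch the rib from above. The same turned half round.
- carrier_c: Coupon carrier with green coated strips (may be absent): aluminium slab 70 (x) x 50 (y) x 12 mm, on top a white upright grip rib 50 mm long (x), 12 mm thick (y), from 12 to 46 mm above the underside. Origin at the centre of the underside, z up. 0.18 kg. Pinch the rib from above. The same turned half round.
- mallet: Rubber mallet standing on a striking face, handle level. Black head 44 x 44 x 70 mm high, yellow band; wooden handle 22 mm wide, 24 mm high, centre line 45 mm above the lower face, along -x from 22 to 152 mm off the head's axis. Origin: centre of the lower face, z up. 0.35 kg, balances 13 mm from the head's axis. Grip the handle from above about 55 mm from the axis; strike straight down.
- crank (a joint): Turn of the timer's hand crank, rad: grows clockwise seen from above; 12.57 (two turns from 0) is fully wound, hard stop at 12.8, starts a little above 0. Friction 0.12 N m (3 N at the knob); it stays where it is left. A red slider in the slot on the timer's top creeps along to the green field as it is wound.
- crank_axis (a point): Centre of the top of the lamp timer, a cream box 110 x 110 x 50 mm fixed to the bench, where the crank's vertical axis leaves it, 50 mm above the bench.
- crank_knob (a point): Middle of the crank's upright red knob, 88 mm above the bench, 40 mm from the crank's axis: 18 mm in diameter, 36 mm high (69 to 105 mm above the bench), turning freely on its spindle, so it can be carried round with the gripper kept at one heading. The crank arm's top is 68 mm above the bench. Moves with the crank.
- bottle: Bystander: water bottle, 64 mm in diameter, 200 mm high, blue cap. Origin at the centre of its underside.
- meter: Bystander: black handheld UV meter lying flat, 60 x 110 x 26 mm. Origin at the centre of its underside.
- glue: Bystander: black and green adhesive cartridge lying flat, 34 x 145 x 30 mm. Origin under its body.
There are look-alikes about, which are no part of the job. What is shaped like the carrier_a but yellow is not meant.

How it is judged:
On the way, in this order (a step that is already met when the one before it is completed fails the run):
1. every carrier lies flat in a nest (((horizontal distance between carrier_a and nest1 below 0.012 m and z of carrier_a in the frame of bed between 0.016 and 0.024 m and angle between carrier_a's own z axis and vertical below 0.07 rad) or (horizontal distance between carrier_a and nest2 below 0.012 m and z of carrier_a in the frame of bed between 0.016 and 0.024 m and angle between carrier_a's own z axis and vertical below 0.07 rad) or (horizontal distance between carrier_a and nest3 below 0.012 m and z of carrier_a in the frame of bed between 0.016 and 0.024 m and angle between carrier_a's own z axis and vertical below 0.07 rad)) and ((horizontal distance between carrier_b and nest1 below 0.012 m and z of carrier_b in the frame of bed between 0.016 and 0.024 m and angle between carrier_b's own z axis and vertical below 0.07 rad) or (horizontal distance between carrier_b and nest2 below 0.012 m and z of carrier_b in the frame of bed between 0.016 and 0.024 m and angle between carrier_b's own z axis and vertical below 0.07 rad) or (horizontal distance between carrier_b and nest3 below 0.012 m and z of carrier_b in the frame of bed between 0.016 and 0.024 m and angle between carrier_b's own z axis and vertical below 0.07 rad)) and ((horizontal distance between carrier_c and nest1 below 0.012 m and z of carrier_c in the frame of bed between 0.016 and 0.024 m and angle between carrier_c's own z axis and vertical below 0.07 rad) or (horizontal distance between carrier_c and nest2 below 0.012 m and z of carrier_c in the frame of bed between 0.016 and 0.024 m and angle between carrier_c's own z axis and vertical below 0.07 rad) or (horizontal distance between carrier_c and nest3 below 0.012 m and z of carrier_c in the frame of bed between 0.016 and 0.024 m and angle between carrier_c's own z axis and vertical below 0.07 rad))), for 0.2 s.
2. the pins of the loaded nests are home, those of empty nests up (((horizontal distance between carrier_a and nest1 below 0.012 m and z of carrier_a in the frame of bed between 0.016 and 0.024 m and angle between carrier_a's own z axis and vertical below 0.07 rad and value of joint pin1 above 0.016 m) or (horizontal distance between carrier_a and nest2 below 0.012 m and z of carrier_a in the frame of bed between 0.016 and 0.024 m and angle between carrier_a's own z axis and vertical below 0.07 rad and value of joint pin2 above 0.016 m) or (horizontal distance between carrier_a and nest3 below 0.012 m and z of carrier_a in the frame of bed between 0.016 and 0.024 m and angle between carrier_a's own z axis and vertical below 0.07 rad and value of joint pin3 above 0.016 m)) and ((horizontal distance between carrier_b and nest1 below 0.012 m and z of carrier_b in the frame of bed between 0.016 and 0.024 m and angle between carrier_b's own z axis and vertical below 0.07 rad and value of joint pin1 above 0.016 m) or (horizontal distance between carrier_b and nest2 below 0.012 m and z of carrier_b in the frame of bed between 0.016 and 0.024 m and angle between carrier_b's own z axis and vertical below 0.07 rad and value of joint pin2 above 0.016 m) or (horizontal distance between carrier_b and nest3 below 0.012 m and z of carrier_b in the frame of bed between 0.016 and 0.024 m and angle between carrier_b's own z axis and vertical below 0.07 rad and value of joint pin3 above 0.016 m)) and ((horizontal distance between carrier_c and nest1 below 0.012 m and z of carrier_c in the frame of bed between 0.016 and 0.024 m and angle between carrier_c's own z axis and vertical below 0.07 rad and value of joint pin1 above 0.016 m) or (horizontal distance between carrier_c and nest2 below 0.012 m and z of carrier_c in the frame of bed between 0.016 and 0.024 m and angle between carrier_c's own z axis and vertical below 0.07 rad and value of joint pin2 above 0.016 m) or (horizontal distance between carrier_c and nest3 below 0.012 m and z of carrier_c in the frame of bed between 0.016 and 0.024 m and angle between carrier_c's own z axis and vertical below 0.07 rad and value of joint pin3 above 0.016 m)) and (value of joint pin1 below 0.005 m or (horizontal distance between carrier_a and nest1 below 0.012 m and z of carrier_a in the frame of bed between 0.016 and 0.024 m and angle between carrier_a's own z axis and vertical below 0.07 rad) or (horizontal distance between carrier_b and nest1 below 0.012 m and z of carrier_b in the frame of bed between 0.016 and 0.024 m and angle between carrier_b's own z axis and vertical below 0.07 rad) or (horizontal distance between carrier_c and nest1 below 0.012 m and z of carrier_c in the frame of bed between 0.016 and 0.024 m and angle between carrier_c's own z axis and vertical below 0.07 rad)) and (value of joint pin2 below 0.005 m or (horizontal distance between carrier_a and nest2 below 0.012 m and z of carrier_a in the frame of bed between 0.016 and 0.024 m and angle between carrier_a's own z axis and vertical below 0.07 rad) or (horizontal distance between carrier_b and nest2 below 0.012 m and z of carrier_b in the frame of bed between 0.016 and 0.024 m and angle between carrier_b's own z axis and vertical below 0.07 rad) or (horizontal distance between carrier_c and nest2 below 0.012 m and z of carrier_c in the frame of bed between 0.016 and 0.024 m and angle between carrier_c's own z axis and vertical below 0.07 rad)) and (value of joint pin3 below 0.005 m or (horizontal distance between carrier_a and nest3 below 0.012 m and z of carrier_a in the frame of bed between 0.016 and 0.024 m and angle between carrier_a's own z axis and vertical below 0.07 rad) or (horizontal distance between carrier_b and nest3 below 0.012 m and z of carrier_b in the frame of bed between 0.016 and 0.024 m and angle between carrier_b's own z axis and vertical below 0.07 rad) or (horizontal distance between carrier_c and nest3 below 0.012 m and z of carrier_c in the frame of bed between 0.016 and 0.024 m and angle between carrier_c's own z axis and vertical below 0.07 rad))), for 0.2 s.
3. the shield stands at 45 degrees (value of joint shield between 0.68 and 0.89 rad), for 0.2 s.
4. the timer is fully wound (value of joint crank above 12.3 rad), for 0.2 s.
At the end, for the whole second after the job is handed in: Each carrier lies flat (4 deg) in its own nest within 12 mm of its centre; pins of loaded nests at least 16 mm down, of empty nests under 5 mm; shield at rest at 45 +- 6 deg; crank wound past 12.3 rad; mallet standing on its face on the bench within 6 deg; all at rest (all of step 2 and all of step 3 and value of joint crank above 12.3 rad and velocity of joint shield between -0.05 and 0.05 rad/s and height (world z) of mallet below 0.006 m and angle between mallet's own z axis and vertical below 0.1 rad and linear speed of each of mallet, carrier_a, carrier_b, carrier_c below 0.03 m/s); the robot touches nothing.
It fails at once if a pin is pushed with the gripper or arm instead of the mallet (contact force between any of the fingers, the arm and pin1 above 3 N or contact force between any of the fingers, the arm and pin2 above 3 N or contact force between any of the fingers, the arm and pin3 above 3 N).
It fails at once if a bystander is moved more than 3 cm (distance of any of bottle, meter, glue from where it was at the start of the episode above 0.03 m).
Of carrier_a, carrier_b, carrier_c only 2 to 3 are there at a start; the rules pass over those that are not, and their reading is None.
At some moment in a run one of carrier_a, carrier_b, carrier_c may be knocked a few centimetres aside while the robot is not near it.
It also fails if it takes over 210 s, if anything falls off the work surface, if the arm or the gripper's body presses on something with over 40 N, if the wrist force passes 120 N, or if a joint passes its speed limit or range.

### The arm

A 6-joint arm with a two-finger parallel gripper is mounted at the origin on the work surface. World frame = base frame: x ahead of the robot, y to its left, z up, the work surface at z = 0. Lengths are in m, angles in rad, forces in N, time in s.
With the tool pointing down it reaches from about 0.35 to 0.975 m from the base axis. Payload 4.9 kg.
Tool frame: the origin (TCP) lies at the very end of the fingers, on their centre line; the grasp point (between the pads) lies 19 mm behind it; x points along the fingers, z is the direction in which the jaws open and shut, and the axes are right-handed (so a half turn about x gives the same grasp; the last joint's range is limited). The gripper opens to 85 mm and grips with 20 to 120 N. Pads are 22 mm wide; open, the fingers measure 114 mm over their backs; the gripper's body (76 mm by 85 mm) begins 54 mm behind the grasp point. The pads swing forward as they close: fully open they stand 13 mm farther back than shut.
Start: joints at [-0.119, 0.053, 1.613, -0, 1.476, -0.119], TCP at [0.625, 0, 0.205] pointing down, gripper open.
Joint ranges: [-3.01, 3.01], [-1.01, 2.22], [0.06, 2.58], [-1.02, 4.17], [0.09, 2.62], [-3.14, 3.14]. Speed limits (rad/s): [2.57, 2.57, 3.14, 3.14, 3.14, 3.14].

### API

Orientations are given as a unit quaternion [w, x, y, z].
In Python, from plant import manip, vision, job gives the robot as it stands.
- The arm moves only by the tool servo_tool, never from a script. Its arguments are lists of equal length, an entry for each row: "twist": the turn, a rotation vector about the world's x, y, z in rad, a list of three; "xyz": the shift along the world's x, y, z in cm, a list of three; "fingers": the opening, from 0 (shut) to 1 (fully open). In form: {"twist": [[wx, wy, wz], ...], "xyz": [[x, y, z], ...], "fingers": [fingers, ...]}. A call has 1 to 8 rows; each row shifts and turns the commanded pose from where the row before left it; what a row does not reach is not made up. A row lasts 1/8 s, in which the tool goes at most 62.5 mm and 10.7 degrees, less where a joint would pass 70% of its speed; a pose out of reach is approached as far as the arm can. A call with a gripper value outside its range is refused whole. The fingers move at their own pace and stop on an object; the grip force is fixed at half the most. Time passes only in rows, so rows that do not move let the fingers close. It gives the time, the measured TCP pose, the force and the opening at its end, in the units of the state.
- manip.state(): the state, without advancing time (a new reading comes with each control period).
- vision.grab_frame(name): name is "scene" or "side" or "wrist"; returns the picture (384x512x3 uint8, red, green, blue); there is no depth.
- vision.get_calibration(name): a dict with "camera_matrix" (3x3 intrinsics, pixels), "k1" (the pictures are not rectified: a ray, as slopes to the right and down, at radius r is drawn at 1 + k1 r^2 times it, then the intrinsics apply), "origin" and "orientation" of the camera in the world; the wrist camera has in their place "mount" (4x4, takes a point from camera to tool coordinates, whose origin is the TCP and whose axes are the tool frame's). Camera axes: x right, y up, looking along -z (the intrinsics and any distortion apply to the point x, -y, -z); pixel columns grow to the right and rows downward; lengths in m; the calibration is good to about 2 mm. A picture is of the moment at which its call begins: read the wrist's pose just before it. get_calibration takes no time and is no camera call.
- job.job_done(): hands the job in, once; it reports no verdict.
Trained networks look in the newest picture that a camera, given by its name, has taken for a name from the list of things; names that differ only in an ending like _2 or _b are one class to them, and where a whole thing is asked for, a point or a joint stands for the part that bears it (a point fixed in the world has none). Each returns a list of dicts, best first, with "score" (0 to 1); they miss things now and then, are a little off and sometimes report something else, mostly with a low value. They report only what shows in the picture. A call takes as long as a camera call. They do not tell look-alikes from the thing itself.
- vision.spot_in(camera, label): "extent" ([centre column, centre row, width, height] in pixels, round what is visible of it).
The state is a dict: "time": time; "joint_pos": joint angles; "joint_vel": joint speeds; "joint_efforts": joint torques, N m; "tool_pos": TCP position; "tool_rot": TCP orientation; "contact_force": force on the tool from outside, world axes, zero at the start; "ft_torque": the same for the moment, N m; "gripper_width": opening from 0.0 (shut) to 1.0 (fully open).
Only numpy, scipy, OpenCV 4.12 (cv2) and the standard library are available. Lean on these libraries where they do the work, as an engineer would, in place of code of your own. Each camera call takes 0.05 s, during which the arm holds its last target.

## Working session

There is one attempt and no reset: what is moved stays moved. The work goes in short steps, Python scripts to look and compute and a tool call to move; the robot and the scene stay as the last step left them, time stands still between calls to the robot, and variables do not carry over. Pictures are saved under pics/ and viewed, and the job is handed in when it is done.

Besides the shell and the picture viewer there is one more tool, called as name(argument=value, ...) on one line, values as JSON. servo_tool: Moves the arm, as the interface text tells. Its arguments: {"type":"object","properties":{"twist":{"type":"array","items":{"type":"array","items":{"type":"number"}}},"xyz":{"type":"array","items":{"type":"array","items":{"type":"number"}}},"fingers":{"type":"array","items":{"type":"number"}}},"required":["twist","xyz","fingers"]}

```bash
ls; mkdir -p pics; cat > h.py <<'E'
import numpy as np, cv2
from plant import manip, vision, job
from scipy.spatial.transform import Rotation as R
def q2R(q): return R.from_quat([q[1],q[2],q[3],q[0]]).as_matrix()
def cam(name, st=None):
    c=vision.get_calibration(name)
    K=np.array(c["camera_matrix"]);k1=c["k1"]
    if "mount" in c:
        st=st or manip.state()
        T=np.eye(4);T[:3,:3]=q2R(st["tool_rot"]);T[:3,3]=st["tool_pos"]
        M=T@np.array(c["mount"])
        return K,k1,M[:3,:3],M[:3,3]
    o=np.array(c["orientation"],float)
    Rm=o if o.shape==(3,3) else q2R(o)
    return K,k1,Rm,np.array(c["origin"])
def proj(cm,P):
    K,k1,Rm,o=cm
    p=(np.atleast_2d(P)-o)@Rm
    s=np.c_[p[:,0]/-p[:,2],-p[:,1]/-p[:,2]]
    s=s*(1+k1*(s**2).sum(1,keepdims=True))
    return np.c_[s,np.ones(len(s))]@K.T[:,:2]
def ray(cm,uv):
    K,k1,Rm,o=cm
    uv=np.atleast_2d(uv).astype(float)
    d=np.c_[(uv[:,0]-K[0,2])/K[0,0],(uv[:,1]-K[1,2])/K[1,1]]
    s=d.copy()
    for _ in range(30): s=d/(1+k1*(s**2).sum(1,keepdims=True))
    return np.c_[s[:,0],-s[:,1],-np.ones(len(s))]@Rm.T
def atz(cm,uv,z):
    D=ray(cm,uv);o=cm[3]
    return o+D*((z-o[2])/D[:,2])[:,None]
def grab(name,fn=None):
    st=manip.state()
    im=vision.grab_frame(name)
    if fn: cv2.imwrite("pics/"+fn,im[:,:,::-1])
    return im,cam(name,st)
E
python3 - <<'E'
from h import *
for n in ["scene","side","wrist"]:
    im,cm=grab(n,n+"0.png"); print(n,cm)
    for l in ["bed","carrier_a","mallet","crank_knob","shield_knob_left","bottle","meter","glue","pin1_top","crank_axis","shield"]:
        r=vision.spot_in(n,l)
        print(l,[(round(x["score"],2),[int(v) for v in x["extent"]]) for x in r][:6])
print(manip.state())
E
```

```text
pics
scene (array([[364.6378808 ,   0.        , 255.20266586],
       [  0.        , 364.6378808 , 195.74150188],
       [  0.        ,   0.        ,   1.        ]]), 0.0018893402504172201, array([[-0.08801325, -0.78670349,  0.61102479],
       [ 0.99610878, -0.06668955,  0.05761774],
       [-0.00457911,  0.61371828,  0.78951182]]), array([1.26037226, 0.07357323, 1.00556898]))
bed [(0.95, [231, 210, 115, 71])]
carrier_a [(0.84, [367, 189, 22, 21]), (0.67, [365, 219, 17, 25]), (0.64, [332, 186, 11, 21]), (0.63, [331, 230, 25, 20])]
mallet [(0.93, [147, 211, 58, 21]), (0.68, [164, 167, 14, 8])]
crank_knob [(0.55, [164, 167, 15, 10])]
shield_knob_left [(0.8, [226, 214, 114, 43])]
bottle [(0.64, [346, 260, 32, 46]), (0.29, [227, 209, 115, 75])]
meter [(0.64, [222, 271, 43, 31])]
glue [(0.72, [159, 255, 45, 19])]
pin1_top [(0.6, [265, 192, 7, 10]), (0.26, [230, 211, 115, 71])]
crank_axis [(0.7, [167, 174, 35, 31])]
shield [(0.62, [228, 213, 116, 34]), (0.27, [168, 173, 33, 34])]
side (array([[471.4212165 ,   0.        , 256.95516694],
       [  0.        , 471.4212165 , 191.18239888],
  
[... 1882 characters left out ...]
[-1.19017099e-01,  5.27421942e-02,  1.61290350e+00, -1.47514249e-05,
        1.47599761e+00, -1.18972112e-01]), 'joint_vel': array([ 1.48149346e-05,  5.13862341e-05, -7.58130751e-05, -2.64553322e-03,
        1.48627499e-03, -7.43559102e-04]), 'joint_efforts': array([-1.47058799e-04, -3.93676543e+01, -3.70448148e+01, -1.32022110e-04,
        6.45822747e-04, -7.17179148e-06]), 'tool_pos': array([ 6.24978258e-01, -1.21890253e-05,  2.05275298e-01]), 'tool_rot': array([ 7.07088386e-01,  1.23816610e-05,  7.07125176e-01, -1.84409646e-05]), 'contact_force': array([ 0.24585695, -0.69212198, -0.4246496 ]), 'ft_torque': array([-0.00619695, -0.01363441,  0.03774337]), 'gripper_width': 1.003279778125869}
```

```bash
python3 - <<'E'
import cv2
for n in ["scene","side","wrist"]:
    im=cv2.imread(f"pics/{n}0.png"); 
    cv2.imwrite(f"pics/{n}0b.png",cv2.resize(im,(768,576),interpolation=cv2.INTER_CUBIC))
im=cv2.imread("pics/scene0.png")[160:300,130:400]; cv2.imwrite("pics/scene0c.png",cv2.resize(im,None,fx=2.9,fy=2.9,interpolation=cv2.INTER_CUBIC))
im=cv2.imread("pics/side0.png")[130:340,170:350]; cv2.imwrite("pics/side0c.png",cv2.resize(im,None,fx=2.8,fy=2.8,interpolation=cv2.INTER_CUBIC))
E
```

```text
(no output)
```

View pics/scene0c.png

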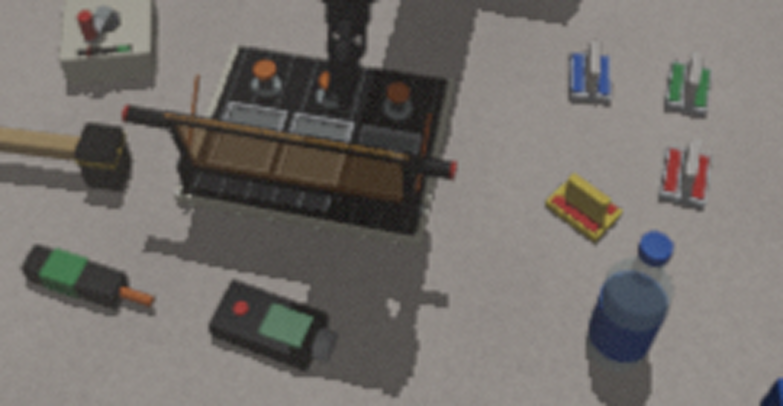

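View pics/side0c.png

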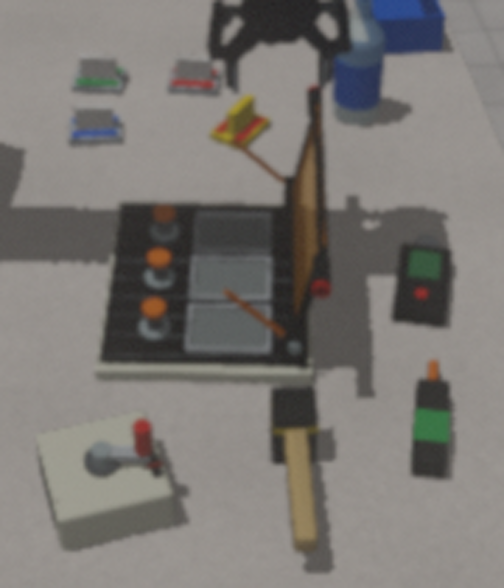

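View pics/wrist0b.png

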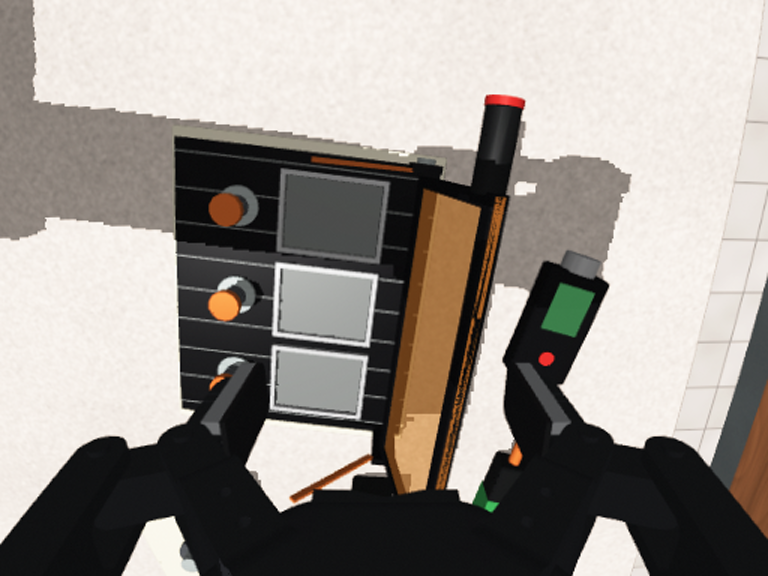

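```bash
python3 - <<'E'
from h import *
sc,sd,wr=cam("scene"),cam("side"),cam("wrist")
def s(crop): # scene crop px->full
    return [130+crop[0]/2.9,160+crop[1]/2.9]
def d(crop): return [170+crop[0]/2.8,130+crop[1]/2.8]
for n,p,q,z in [("blue",(592,58),(97,122),.03),("green",(690,72),(101,72),.03),("red",(688,162),(196,74),.03),("yel",(588,205),(240,125),.03),
  ("malhead",(101,139),(294,393),.07),("crankknob",(85,17),(142,422),.105),("bottle",(620,345),(357,105),.02),("meter",(268,325),(422,285),.026),("glue",(75,275),(432,425),.03),
  ("knobL red end",(453,170),(314,89),.16),("knobR red",(127,113),(321,288),.16)]:
    a=atz(sc,s(p),z)[0];b=atz(sd,d(q),z)[0]
    # triangulate
    D1=ray(sc,s(p))[0];D2=ray(sd,d(q))[0]
    A=np.c_[D1,-D2];t=np.linalg.lstsq(A,sd[3]-sc[3],rcond=None)[0]
    print(n,a.round(3),b.round(3),"tri",(sc[3]+D1*t[0]).round(3),(sd[3]+D2*t[1]).round(3))
for n,p,z in [("pin1",(225,209),.054),("pin2",(224,306),.054),("n1c",[(280,168),(389,182),(381,261),(276,250)],.025),("n2c",[(275,263),(377,275),(370,346),(273,335)],.025),("n3c",[(271,345),(367,355),(361,419),(270,407)],.025)]:
    print(n,atz(wr,np.atleast_2d(p)*512/768,z).round(4).tolist())
E
```

```text
blue [0.412 0.272 0.03 ] [0.425 0.253 0.03 ] tri [0.414 0.271 0.032] [0.425 0.264 0.022]
green [0.425 0.387 0.03 ] [0.432 0.368 0.03 ] tri [0.424 0.387 0.03 ] [0.432 0.382 0.021]
red [0.557 0.372 0.03 ] [0.561 0.35  0.03 ] tri [0.554 0.373 0.026] [0.562 0.367 0.019]
yel [0.624 0.258 0.03 ] [0.608 0.227 0.03 ] tri [0.609 0.262 0.008] [0.612 0.26  0.006]
malhead [ 0.609 -0.276  0.07 ] [ 0.609 -0.273  0.07 ] tri [ 0.61  -0.276  0.071] [ 0.609 -0.275  0.072]
crankknob [ 0.464 -0.323  0.105] [ 0.46  -0.326  0.105] tri [ 0.461 -0.325  0.101] [ 0.46  -0.324  0.102]
bottle [0.781 0.285 0.02 ] [0.769 0.271 0.02 ] tri [0.774 0.288 0.006] [0.773 0.289 0.007]
meter [ 0.792 -0.069  0.026] [ 0.78  -0.089  0.026] tri [ 0.785 -0.071  0.01 ] [ 0.785 -0.071  0.009]
glue [ 0.755 -0.276  0.03 ] [ 0.746 -0.295  0.03 ] tri [ 0.748 -0.281  0.016] [ 0.75  -0.282  0.016]
knobL red end [0.679 0.105 0.16 ] [0.683 0.112 0.16 ] tri [0.682 0.105 0.164] [0.682 0.106 0.165]
knobR red [ 0.638 -0.224  0.16 ] [ 0.64  -0.223  0.16 ] tri [ 0.639 -0.223  0.161] [ 0.64  -0.224  0.161]
pin1 [[0.5016, 0.0405, 0.054]]
pin2 [[0.4916, -0.0391, 0.054]]
n1c [[0.5394, 0.0701, 0.025], [0.6283, 0.0585, 0.025], [0.6216, -0.0081, 0.025], [0.5311, 0.0017, 0.025]]
n2c [[0.5293, -0.0098, 0.025], [0.6181, -0.0207, 0.025], [0.6112, -0.0889, 0.025], [0.5219, -0.0781, 0.025]]
n3c [[0.5191, -0.0882, 0.025], [0.6083, -0.0982, 0.025], [0.6013, -0.1685, 0.025], [0.512, -0.1554, 0.025]]
```

servo_tool(twist=[[0, 0, 0], [0, 0, 0], [0, 0, 0], [0, 0, 0], [0, 0, 0], [0, 0, 0], [0, 0, 0], [0, 0, 0]], xyz=[[-2.1, 4.7, 0.7], [-2.1, 4.7, 0.7], [-2.1, 4.7, 0.7], [-2.1, 4.7, 0.7], [-2.1, 4.7, 0.7], [-2.1, 4.7, 0.7], [-2.1, 4.7, 0.7], [0, 0, 0]], fingers=[1, 1, 1, 1, 1, 1, 1, 1])

```text
time: 2.8
tool_pos: [0.4768, 0.3317, 0.2553]
tool_rot: [0.708, -0.001, 0.707, 0.002]
contact_force: [0.9, -0.9, -0.6]
gripper_width: 1.0
```

```bash
python3 - <<'E'
from h import *
im,cm=grab("wrist","w1.png"); print(manip.state()["tool_pos"],manip.state()["time"])
for l in ["carrier_a"]:
    print([(round(x["score"],2),[int(v) for v in x["extent"]]) for x in vision.spot_in("wrist",l)])
cv2.imwrite("pics/w1b.png",cv2.resize(im[:,:,::-1],(768,576),interpolation=cv2.INTER_CUBIC))
E
```

```text
[0.47746214 0.33012228 0.25470031] 2.85
[(0.91, [311, 133, 51, 41]), (0.88, [221, 196, 42, 30]), (0.58, [341, 205, 47, 45]), (0.56, [224, 121, 52, 42])]
```

View pics/w1b.png

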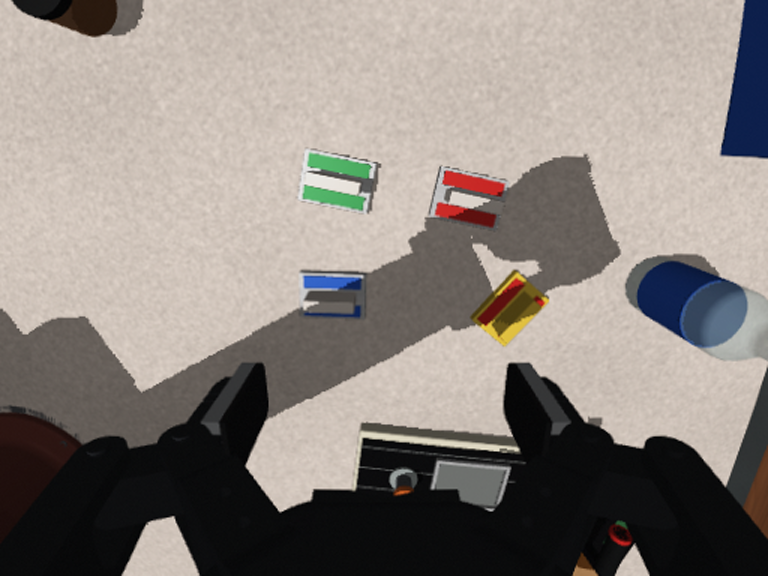

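```bash
python3 - <<'E'
import cv2
im=cv2.imread("pics/w1.png")[90:240,190:375]
cv2.imwrite("pics/w1c.png",cv2.resize(im,None,fx=4,fy=4,interpolation=cv2.INTER_CUBIC))
E
```

```text
(no output)
```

View pics/w1c.png

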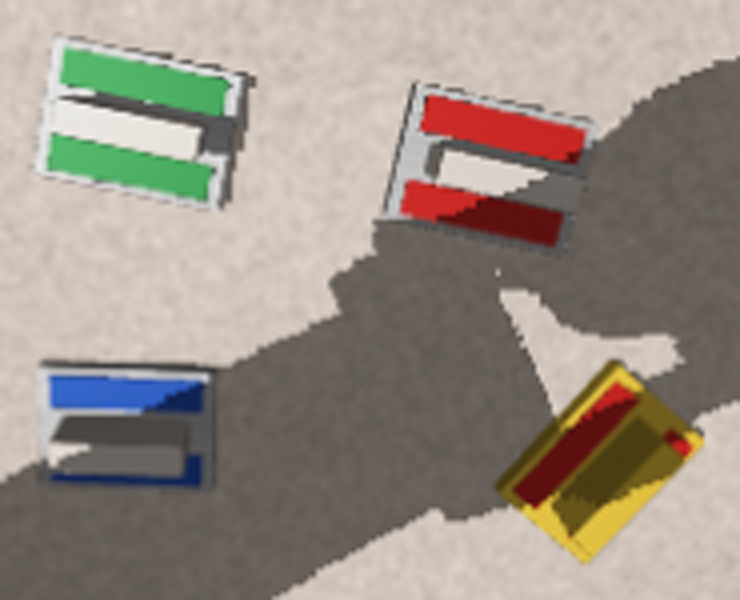

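```bash
python3 - <<'E'
from h import *
class S: pass
st={"tool_pos":[0.4771,0.3307,0.2549],"tool_rot":manip.state()["tool_rot"]}
cm=cam("wrist",manip.state())
for n,c in {"green":[(60,38),(243,73),(221,207),(38,173)],"red":[(414,85),(596,121),(566,253),(386,217)],"blue":[(45,365),(214,371),(212,489),(42,485)]}.items():
    p=atz(cm,np.array(c)/4+[190,90],0.012)[:,:2]
    L=[np.linalg.norm(p[i]-p[(i+1)%4])*1e3 for i in range(4)]
    v=p[1]-p[0]+p[2]-p[3]
    print(n,p.mean(0).round(4),np.round(L),"yaw",round(float(np.arctan2(v[1],v[0])),3), "mean yaw")
E
```

```text
green [0.4322 0.3847] [66. 49. 68. 49.] yaw -0.186 mean yaw
red [0.5602 0.3684] [68. 49. 69. 48.] yaw -0.185 mean yaw
blue [0.4236 0.2681] [65. 49. 68. 50.] yaw -0.029 mean yaw
```

servo_tool(twist=[[0, 0, 0.185], [0, 0, 0.185], [0, 0, 0.185], [0, 0, 0.185], [0, 0, 0.185], [0, 0, 0.185], [0, 0, 0.185], [0, 0, 0.185]], xyz=[[-0.7, -0.8, -1.7], [-0.7, -0.8, -1.7], [-0.7, -0.8, -1.7], [-0.7, -0.8, -1.7], [-0.7, -0.8, -1.7], [-0.7, -0.8, -1.7], [-0.7, -0.8, -1.7], [-0.5, -0.5, -1.5]], fingers=[0.5, 0.5, 0.5, 0.5, 0.5, 0.5, 0.5, 0.5])

```text
time: 3.9
tool_pos: [0.4241, 0.2661, 0.1192]
tool_rot: [0.521, -0.478, 0.522, 0.478]
contact_force: [-1.0, -1.0, -0.3]
gripper_width: 0.501
```

servo_tool(twist=[[0, 0, 0.062], [0, 0, 0], [0, 0, 0]], xyz=[[0, 0, 0], [0, 0, 0], [0, 0, 0]], fingers=[0.5, 0.5, 0.5])

```text
time: 4.28
tool_pos: [0.4245, 0.2674, 0.1205]
tool_rot: [0.508, -0.492, 0.508, 0.492]
contact_force: [0.8, 0.2, 0.4]
gripper_width: 0.498
```

```bash
python3 - <<'E'
from h import *
im,cm=grab("wrist","w2.png"); s=manip.state(); print(s["tool_pos"],s["time"],s["tool_rot"],s["joint_pos"])
Rm=q2R(s["tool_rot"]);print(Rm[:,2])
cv2.imwrite("pics/w2b.png",cv2.resize(im[:,:,::-1],(768,576),interpolation=cv2.INTER_CUBIC))
E
```

```text
[0.42447626 0.26758392 0.12055054] 4.325 [ 0.50770283 -0.49240378  0.50742863  0.49223221] [ 4.14101436e-01 -1.79649159e-01  1.97915886e+00 -9.47319739e-05
  1.34163492e+00 -1.12617674e+00]
[3.04919007e-02 9.99535008e-01 1.09409833e-04]
```

View pics/w2b.png

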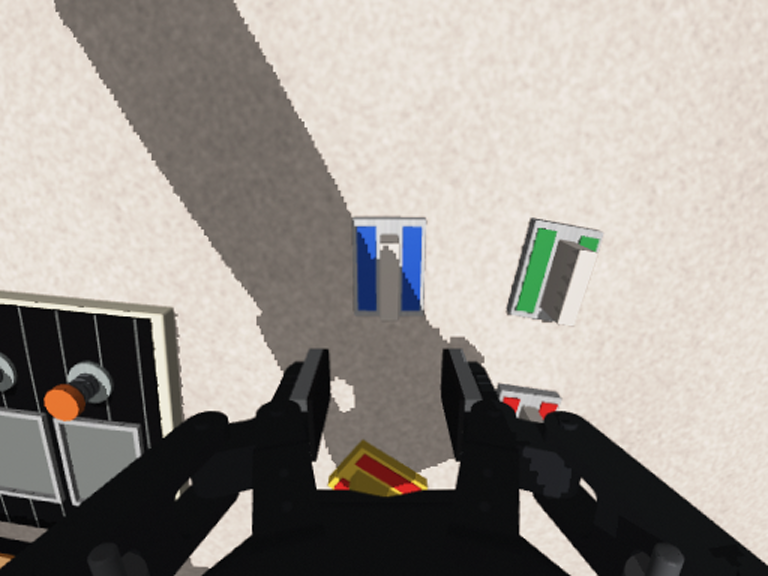

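servo_tool(twist=[[0, 0, 0], [0, 0, 0], [0, 0, 0], [0, 0, 0], [0, 0, 0], [0, 0, 0], [0, 0, 0], [0, 0, 0]], xyz=[[0, 0, -3], [0, 0, -3], [0, 0, -2.2], [0, 0, -2], [0, 0, 0], [0, 0, 0], [0, 0, 0], [0, 0, 0]], fingers=[0.5, 0.5, 0.5, 0.5, 0.5, 0, 0, 0])

```text
time: 5.32
tool_pos: [0.4251, 0.2689, 0.0198]
tool_rot: [0.508, -0.493, 0.506, 0.493]
contact_force: [-0.3, 2.5, 2.8]
gripper_width: 0.079
```

servo_tool(twist=[[0, 0, 0], [0, 0, 0], [0, 0, 0], [0, 0, 0]], xyz=[[0, 0, 0], [0, 0, 0], [0, 0, 4], [0, 0, 4]], fingers=[0, 0, 0, 0])

```text
time: 5.82
tool_pos: [0.4227, 0.267, 0.0977]
tool_rot: [0.506, -0.493, 0.509, 0.493]
contact_force: [0.9, 1.0, 0.2]
gripper_width: -0.005
```

```bash
python3 - <<'E'
from h import *
im,cm=grab("wrist","w3.png"); s=manip.state(); print(s["tool_pos"],s["time"],s["gripper_width"])
cv2.imwrite("pics/w3b.png",cv2.resize(im[:,:,::-1],(768,576),interpolation=cv2.INTER_CUBIC))
im,cm=grab("side","s3.png"); 
cv2.imwrite("pics/s3b.png",cv2.resize(im[100:260,160:340,::-1],None,fx=4,fy=4,interpolation=cv2.INTER_CUBIC)[:600])
E
```

```text
[0.42660495 0.26877184 0.10454961] 5.875 0.0015950791085759997
```

View pics/w3b.png

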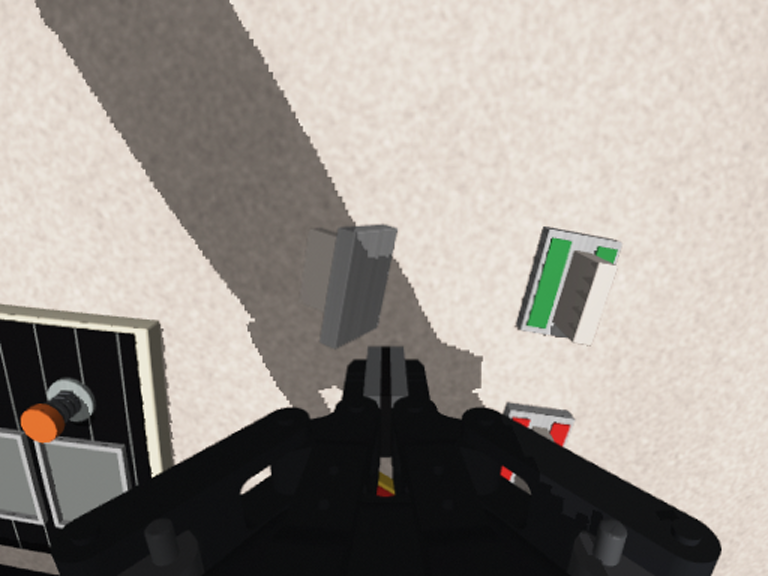

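View pics/s3b.png

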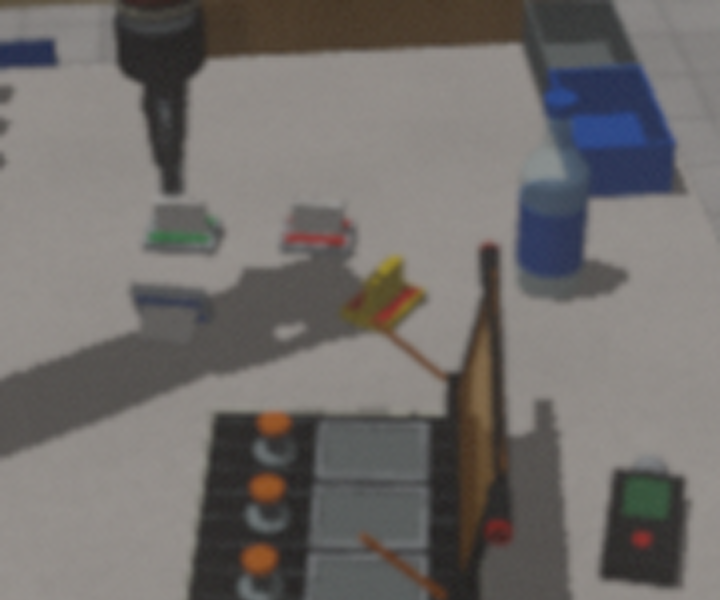

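```bash
python3 - <<'E'
from h import *
st={"tool_pos":[0.42447626,0.26758392,0.12055054],"tool_rot":[0.50770283,-0.49240378,0.50742863,0.49223221]}
cm=cam("wrist",st)
f=512/768
c=np.array([(354,217),(427,217),(426,314),(354,315)])*f
print("slab",atz(cm,c,.012).round(4).tolist())
print("rib top px@768",proj(cm,[[.4236,.2681,.046],[.4236,.2681,.012],[.4245,.2676,.1205]])/f)
c=np.array([(534,218),(602,233),(575,325),(509,314)])*f
print("green",atz(cm,c,.012).mean(0))
st=manip.state();cm=cam("wrist",st)
print("green now",atz(cm,np.array([(548,228),(620,240),(590,345),(517,330)])*f,.012).mean(0))
print("TCP px",proj(cm,[st["tool_pos"]])/f)
E
python3 - <<'E'
import cv2
im=cv2.imread("pics/w3.png")[130:280,180:360]
cv2.imwrite("pics/w3c.png",cv2.resize(im,None,fx=4,fy=4,interpolation=cv2.INTER_CUBIC))
E
```

```text
slab [[0.3847, 0.2484, 0.012], [0.3862, 0.297, 0.012], [0.4553, 0.2962, 0.012], [0.4545, 0.2447, 0.012]]
rib top px@768 [[385.36842037 287.16433246]
 [385.34833251 272.4402955 ]
 [384.36981935 339.56374968]]
green [0.42831101 0.38696111 0.012     ]
green now [0.43585876 0.39141211 0.012     ]
TCP px [[384.33163821 339.56371439]]
```

View pics/w3c.png

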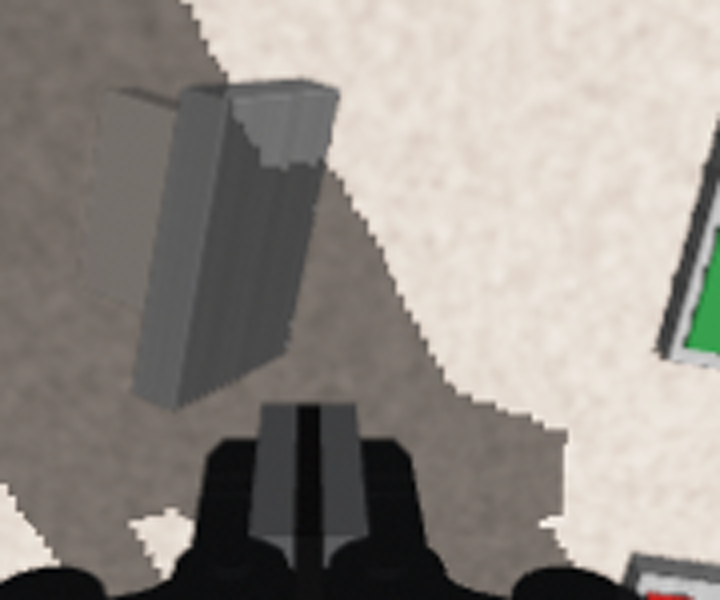

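```bash
python3 - <<'E'
from h import *
st=manip.state();cm=cam("wrist",st)
def g(p,z): print(np.round(atz(cm,np.array(p)/4+[180,130],z)[:,:2],4).tolist())
g([(182,92),(132,390)],.0437); g([(230,92),(178,408)],.0495); g([(335,95),(287,350)],.006)
print(st["tool_pos"])
E
```

```text
[[0.3875, 0.2446], [0.4546, 0.229]]
[[0.3868, 0.255], [0.4566, 0.2399]]
[[0.3958, 0.2771], [0.462, 0.2632]]
[0.42686292 0.26884374 0.10301524]
```

servo_tool(twist=[[0, 0, -0.1], [0, 0, -0.1], [0, 0, 0], [0, 0, 0], [0, 0, 0]], xyz=[[-0.7, -3.2, 0], [-0.6, -3.1, 0], [0, 0, 0], [0, 0, 0], [0, 0, 0]], fingers=[0, 0, 0, 0, 0])

```text
time: 6.55
tool_pos: [0.4109, 0.2054, 0.098]
tool_rot: [0.553, -0.44, 0.554, 0.44]
contact_force: [-0.2, -0.0, 0.5]
gripper_width: 0.002
```

```bash
cat > p.py <<'E'
import sys
from h import *
# usage: p.py cam out [x0 y0 x1 y1]
n,o=sys.argv[1:3]; im,cm=grab(n,o+".png"); s=manip.state()
Rm=q2R(s["tool_rot"]); print(np.round(s["tool_pos"],4),"jaw",round(float(np.arctan2(Rm[1,2],Rm[0,2])),3),"down",Rm[:,0].round(3),"t",s["time"],"w",round(s["gripper_width"],3),"F",np.round(s["contact_force"],1))
b=im[:,:,::-1]
if len(sys.argv)>3:
    a=list(map(int,sys.argv[3:])); b=b[a[1]:a[3],a[0]:a[2]]
f=min(768/b.shape[1],576/b.shape[0]); print("scale",f)
cv2.imwrite("pics/"+o+"v.png",cv2.resize(b,None,fx=f,fy=f,interpolation=cv2.INTER_CUBIC))
E
python3 p.py wrist w4
```

```text
[0.4109 0.2055 0.0981] jaw 1.343 down [-0.001 -0.    -1.   ] t 6.6 w -0.004 F [ 0.5 -0.6 -1.6]
scale 1.5
```

View pics/w4v.png

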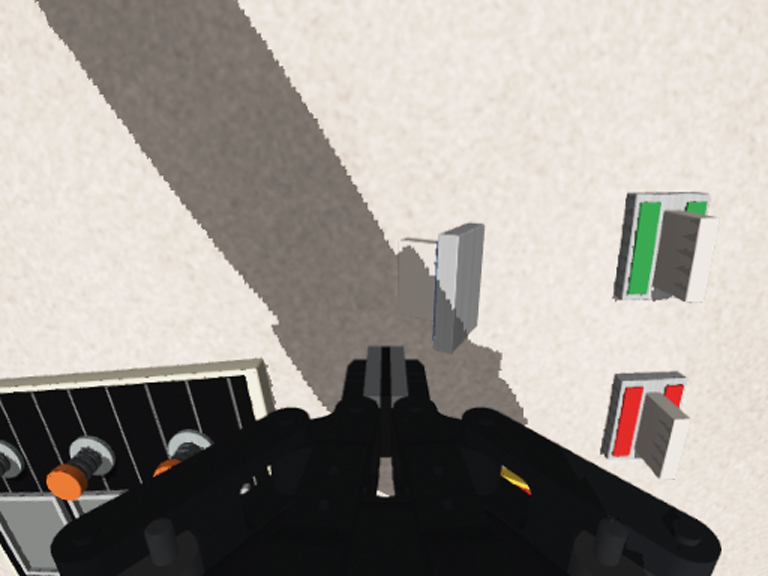

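servo_tool(twist=[[0, 0, 0], [0, 0, 0], [0, 0, 0], [0, 0, 0], [0, 0, 0], [0, 0, 0], [0, 0, 0]], xyz=[[0, 0, -3], [0, 0, -3], [0, 0, -0.2], [0, 0, 0], [0.2, 0.9, 0], [0.3, 1, 0], [0.2, 0.8, 0]], fingers=[0, 0, 0, 0, 0, 0, 0])

```text
time: 7.48
tool_pos: [0.4187, 0.2331, 0.0371]
tool_rot: [0.554, -0.44, 0.553, 0.44]
contact_force: [0.0, 0.2, -0.3]
gripper_width: 0.0
```

```bash
python3 p.py wrist w5
```

```text
[0.4188 0.2336 0.037 ] jaw 1.343 down [ 0.001  0.001 -1.   ] t 7.525 w 0.001 F [-1.1 -0.2  1. ]
scale 1.5
```

View pics/w5v.png

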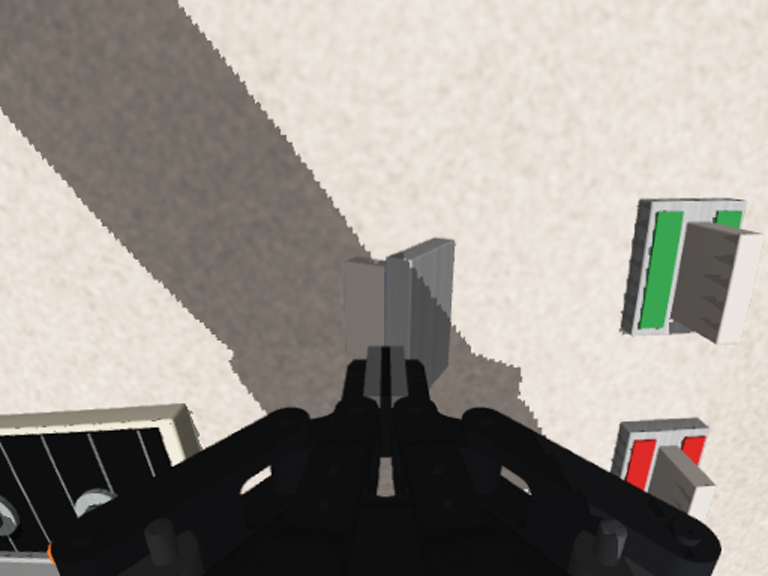

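servo_tool(twist=[[0, 0, 0], [0, 0, 0], [0, 0, 0]], xyz=[[0.2, 0.9, 0], [0.3, 1, 0], [0.2, 0.9, 0]], fingers=[0, 0, 0])

```text
time: 7.9
tool_pos: [0.4252, 0.2607, 0.0363]
tool_rot: [0.554, -0.44, 0.554, 0.44]
contact_force: [0.0, 0.7, -0.0]
gripper_width: 0.0
```

```bash
python3 p.py wrist w6; python3 p.py side s6 160 120 290 220
```

```text
[0.4254 0.2615 0.0365] jaw 1.342 down [ 0.     0.001 -1.   ] t 7.95 w 0.002 F [0.2 0.2 0.8]
scale 1.5
[0.4252 0.2609 0.0364] jaw 1.343 down [ 0.  0. -1.] t 8.0 w 0.0 F [-0.7 -0.2 -0. ]
scale 5.76
```

View pics/w6v.png

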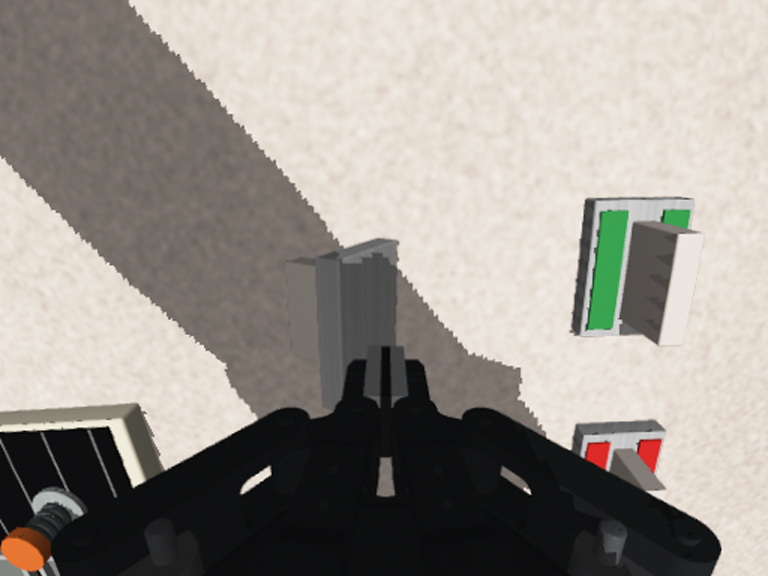

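View pics/s6v.png

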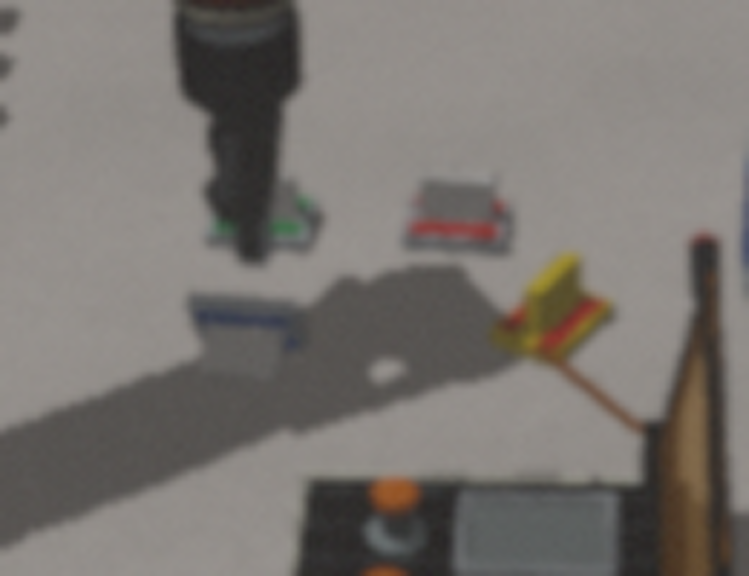

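```bash
python3 - <<'E'
from h import *
st=manip.state(); cm=cam("side"); t=np.array(st["tool_pos"])
p=proj(cm,[t,t+[0,0,.02],t+[0,0,.06],[.4210,.2368,.0437],[.432,.385,.046]])
print(p,(p-[160,120])*5.76)
sc=cam("scene"); print(proj(sc,[t,t+[0,0,.06]]))
w=cam("wrist"); print(proj(w,[t])*1.5)
E
python3 p.py scene c6 290 150 420 250
```

```text
[[204.56129194 170.81274701]
 [204.20882061 166.29686426]
 [203.49250768 157.07123831]
 [203.35931556 173.12029376]
 [205.62185613 149.84349096]] [[256.67304157 292.6814228 ]
 [254.64280673 266.66993812]
 [250.51684422 213.53033268]
 [249.74965765 305.97289207]
 [262.78189133 171.89850794]]
[[331.47008839 181.4109353 ]
 [334.35670985 169.82181966]]
[[384.17890754 339.69141289]]
[0.425  0.2604 0.0363] jaw 1.343 down [-0. -0. -1.] t 8.05 w -0.003 F [ 1.6 -0.3  0.3]
scale 5.76
```

View pics/c6v.png

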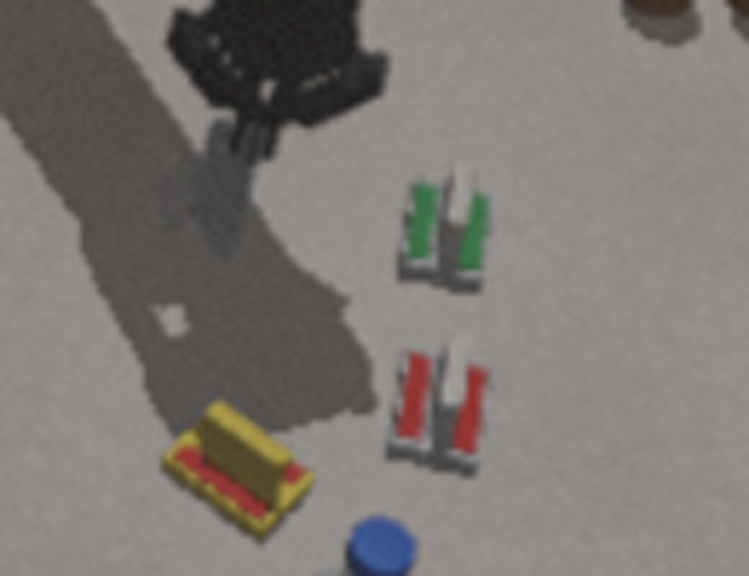

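```bash
python3 - <<'E'
from h import *
sd=cam("side"); 
for z in (.205,.218,.23,.24): print(z,((proj(sd,[[.625-.05,0,z],[.625+.05,0,z]])-[170,130])*2.8).round(0).tolist())
t=np.array(manip.state()["tool_pos"]);w=cam("wrist")
for d in (0,.01,.02,.03): print(d,(proj(w,[t+[0,0,d],t+[-.011,0,d],t+[.011,0,d]])*1.5).round(0).tolist())
# carrier sizes w6 green: slab top
c=np.array([(586,198),(694,198),(665,345),(575,335)])/1.5
p=atz(w,np.array([(589,199),(694,198)])/1.5,.012); print(p, np.linalg.norm(p[0]-p[1]))
p=atz(w,np.array([(589,199),(577,333)])/1.5,.012); print(p, np.linalg.norm(p[0]-p[1]))
E
```

```text
0.205 [[231.0, 119.0], [324.0, 114.0]]
0.218 [[231.0, 109.0], [324.0, 104.0]]
0.23 [[231.0, 100.0], [325.0, 95.0]]
0.24 [[231.0, 92.0], [325.0, 87.0]]
0 [[384.0, 340.0], [378.0, 317.0], [390.0, 361.0]]
0.01 [[384.0, 350.0], [378.0, 326.0], [390.0, 372.0]]
0.02 [[384.0, 361.0], [378.0, 336.0], [390.0, 385.0]]
0.03 [[384.0, 373.0], [377.0, 347.0], [390.0, 398.0]]
[[0.38840493 0.36633759 0.012     ]
 [0.3987053  0.41706497 0.012     ]] 0.05176258328402776
[[0.38840493 0.36633759 0.012     ]
 [0.45489228 0.35463096 0.012     ]] 0.06751009686742475
```

```bash
python3 - <<'E'
import cv2
im=cv2.imread("pics/side0.png")[100:200,220:320]
cv2.imwrite("pics/side0d.png",cv2.resize(im,None,fx=5.76,fy=5.76,interpolation=cv2.INTER_CUBIC))
E
```

```text
(no output)
```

View pics/side0d.png

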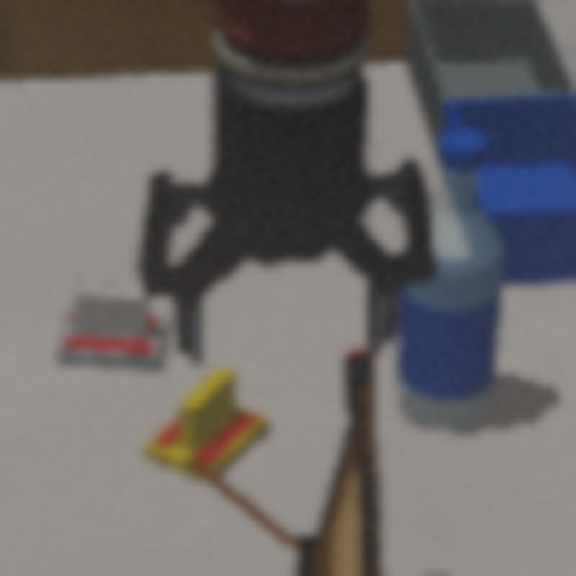

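servo_tool(twist=[[0, 0, 0], [0, 0, 0], [0, 0, 0], [0, 0, 0], [0, 0, 0], [0, 0, 0], [0, 0, 0], [0, 0, 0]], xyz=[[-0.6, -2.8, 0], [-0.6, -2.8, 0], [0, 0, 0], [0, 0, -1.3], [0, 0, -1.3], [0, 0, 0], [0.2, 0.9, 0], [0.2, 0.9, 0]], fingers=[0, 0, 0, 0, 0, 0, 0, 0])

```text
time: 9.05
tool_pos: [0.4176, 0.2228, 0.0108]
tool_rot: [0.554, -0.44, 0.554, 0.44]
contact_force: [-1.3, -4.2, 8.6]
gripper_width: -0.005
```

servo_tool(twist=[[0, 0, 0], [0, 0, 0], [0, 0, 0]], xyz=[[0.2, 0.8, 0], [0.2, 0.8, 0], [0.2, 0.8, 0]], fingers=[0, 0, 0])

```text
time: 9.43
tool_pos: [0.423, 0.2467, 0.0102]
tool_rot: [0.554, -0.44, 0.554, 0.44]
contact_force: [-0.8, -0.2, 0.5]
gripper_width: -0.003
```

```bash
python3 p.py wrist w7; python3 p.py side s7 160 120 290 220
```

```text
[0.4233 0.2473 0.0103] jaw 1.342 down [ 0.     0.001 -1.   ] t 9.475 w -0.005 F [-0.5  0.7  0.5]
scale 1.5
[0.423  0.2467 0.0102] jaw 1.343 down [-0.  0. -1.] t 9.525 w 0.001 F [ 0.1 -1.1 -0.5]
scale 5.76
```

View pics/w7v.png

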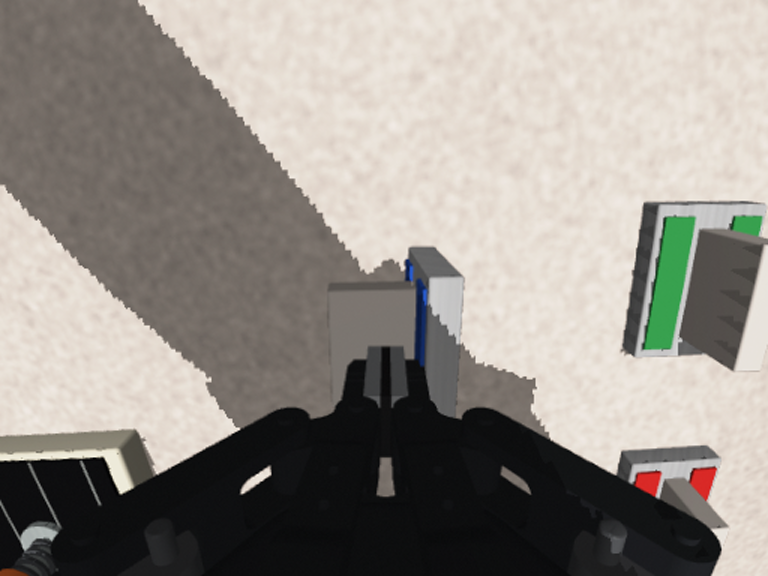

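View pics/s7v.png

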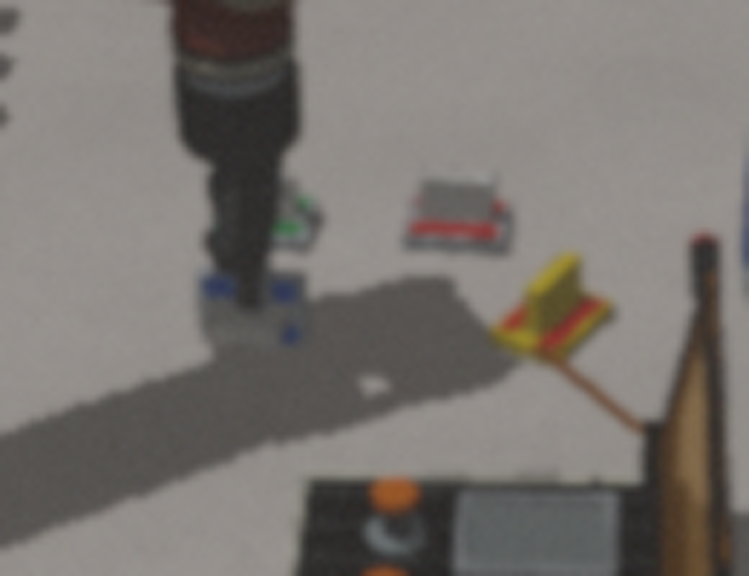

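servo_tool(twist=[[0, 0, 0], [0, 0, 0], [0, 0, 0], [0, 0, 0], [0, 0, 0]], xyz=[[0.2, 0.8, 0], [0.2, 0.8, 0], [0.2, 0.8, 0], [0.2, 0.8, 0], [0, 0, 0]], fingers=[0, 0, 0, 0, 0])

```text
time: 10.15
tool_pos: [0.4328, 0.2799, 0.0123]
tool_rot: [0.555, -0.44, 0.552, 0.44]
contact_force: [-0.6, 2.2, 8.8]
gripper_width: -0.001
```

```bash
python3 p.py wrist w8
```

```text
[0.4328 0.2797 0.0123] jaw 1.342 down [ 0.003  0.003 -1.   ] t 10.2 w -0.002 F [-0.6  2.3  6.1]
scale 1.5
```

View pics/w8v.png

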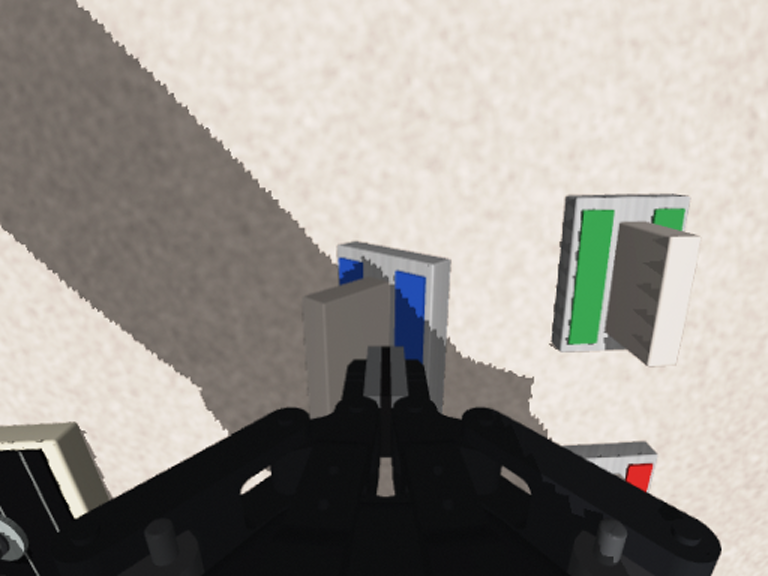

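servo_tool(twist=[[0, 0, 0], [0, 0, 0], [0, 0, 0], [0, 0, 0]], xyz=[[0.2, 0.8, 0.4], [0.2, 0.8, 0.2], [0.2, 0.8, 0.2], [0, 0, 0]], fingers=[0, 0, 0, 0])

```text
time: 10.7
tool_pos: [0.4372, 0.3029, 0.0185]
tool_rot: [0.554, -0.44, 0.553, 0.44]
contact_force: [-0.2, 1.9, 2.0]
gripper_width: -0.002
```

```bash
python3 p.py wrist w9
```

```text
[0.4372 0.3026 0.0185] jaw 1.342 down [ 0.     0.001 -1.   ] t 10.75 w -0.003 F [1.3 1.5 1.6]
scale 1.5
```

View pics/w9v.png

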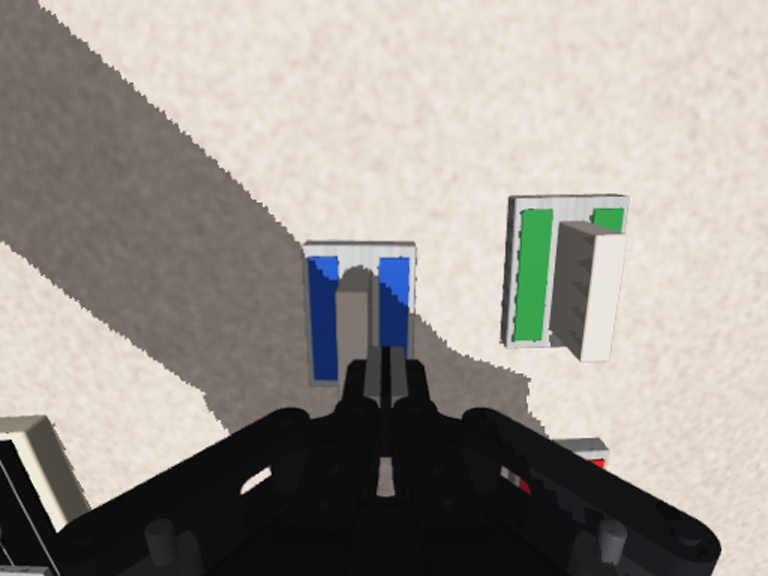

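servo_tool(twist=[[0, 0, 0], [0, 0, 0], [0, 0, 0], [0, 0, 0], [0, 0, 0]], xyz=[[0, 0, 3], [0, 0, 5], [0, 0, 4], [0, 0, 0], [0, 0, 0]], fingers=[0, 0.5, 0.5, 0.5, 0.5])

```text
time: 11.38
tool_pos: [0.4363, 0.3014, 0.1372]
tool_rot: [0.553, -0.44, 0.555, 0.44]
contact_force: [-0.7, -0.2, -0.5]
gripper_width: 0.501
```

```bash
python3 p.py wrist w10
```

```text
[0.4358 0.3012 0.1363] jaw 1.342 down [-0.003 -0.002 -1.   ] t 11.425 w 0.502 F [ 0.7  0.7 -0.6]
scale 1.5
```

View pics/w10v.png

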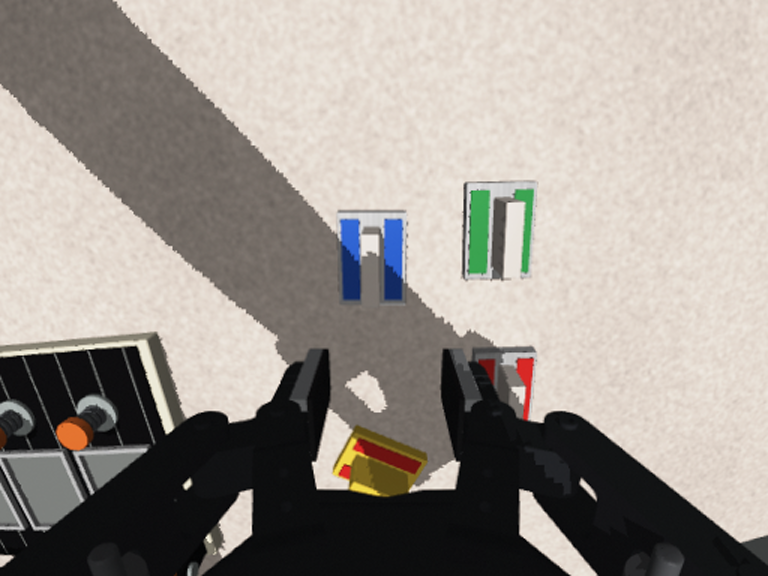

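```bash
cat > m.py <<'E'
from h import *
def quad(cm,c,scale=1.5,off=(0,0),z=.012):
    p=atz(cm,np.array(c)/scale+np.array(off),z)[:,:2]
    L=[round(np.linalg.norm(p[i]-p[(i+1)%4])*1e3) for i in range(4)]
    return p,p.mean(0).round(4),L
E
python3 - <<'E'
from m import *
cm=cam("wrist")
for n,c in {"blue":[(339,211),(406,211),(405,303),(340,302)],"green":[(466,183),(536,182),(533,281),(464,280)]}.items():
    p,c,L=quad(cm,c); v=p[3]-p[0]+p[2]-p[1]; print(n,c,L,"yaw",np.arctan2(v[1],v[0]))
print(manip.state()["tool_pos"])
E
```

```text
blue [0.4263 0.2941] [47, 68, 49, 68] yaw -0.23761326177220107
green [0.4289 0.3871] [49, 72, 52, 70] yaw -0.17567251535262354
[0.43582859 0.30119814 0.13631631]
```

servo_tool(twist=[[0, 0, 0], [0, 0, 0], [0, 0, 0], [0, 0, 0]], xyz=[[-0.9, -0.7, -2], [0, 0, -3], [0, 0, -2], [0, 0, 0]], fingers=[0.5, 0.5, 0.5, 0.5])

```text
time: 11.92
tool_pos: [0.4251, 0.2935, 0.0643]
tool_rot: [0.551, -0.439, 0.557, 0.44]
contact_force: [-0.5, 0.4, -0.3]
gripper_width: 0.5
```

```bash
python3 p.py wrist w11
```

```text
[0.4264 0.2941 0.0662] jaw 1.342 down [-0.004 -0.002 -1.   ] t 11.975 w 0.502 F [-0.7 -0.8 -0.2]
scale 1.5
```

View pics/w11v.png

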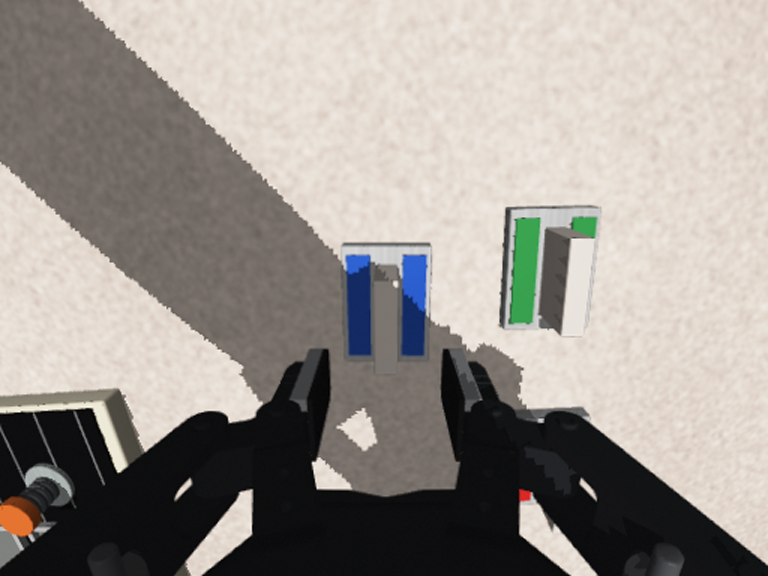

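servo_tool(twist=[[0, 0, 0], [0, 0, 0], [0, 0, 0], [0, 0, 0], [0, 0, 0], [0, 0, 0], [0, 0, 0], [0, 0, 0]], xyz=[[0, 0, -2.5], [0, 0, -2.5], [0, 0, -2], [0, 0, 0], [0, 0, 0], [0, 0, 0], [0, 0, 0], [0, 0, 0]], fingers=[0.5, 0.5, 0.5, 0.5, 0, 0, 0, 0])

```text
time: 12.98
tool_pos: [0.4293, 0.2956, 0.0001]
tool_rot: [0.555, -0.44, 0.553, 0.439]
contact_force: [-0.1, -0.1, 6.9]
gripper_width: 0.121
```

servo_tool(twist=[[0, 0, 0], [0, 0, 0], [0, 0, 0], [0, 0, 0]], xyz=[[0, 0, 2], [0, 0, 4], [0, 0, 4], [0, 0, 2]], fingers=[0, 0, 0, 0])

```text
time: 13.48
tool_pos: [0.4288, 0.2955, 0.1205]
tool_rot: [0.555, -0.44, 0.553, 0.439]
contact_force: [0.3, 0.3, -2.2]
gripper_width: 0.123
```

servo_tool(twist=[[0, 0, 0.05], [0, 0, 0.053], [0, 0, 0], [0, 0, 0], [0, 0, 0], [0, 0, 0], [0, 0, 0], [0, 0, 0]], xyz=[[0.5, -1.8, 0], [1.5, -4.8, 0], [1.8, -5.5, 0], [1.8, -5.5, 0], [1.8, -5.5, 0], [1.8, -5.5, 0], [1.8, -5.5, 0], [1.2, -4.0, 0]], fingers=[0, 0, 0, 0, 0, 0, 0, 0])

```text
time: 14.48
tool_pos: [0.5496, -0.0881, 0.117]
tool_rot: [0.53, -0.467, 0.531, 0.468]
contact_force: [0.3, 0.2, -2.4]
gripper_width: 0.125
```

servo_tool(twist=[[0, 0, 0], [0, 0, 0], [0, 0, 0]], xyz=[[1.2, -3.3, 0], [0, -1, 0], [0, 0, 0]], fingers=[0, 0, 0])

```text
time: 14.85
tool_pos: [0.5611, -0.1288, 0.1172]
tool_rot: [0.53, -0.467, 0.531, 0.468]
contact_force: [0.2, 0.6, -2.5]
gripper_width: 0.123
```

```bash
python3 p.py wrist w12
```

```text
[ 0.5612 -0.1281  0.1174] jaw 1.445 down [-0.002  0.001 -1.   ] t 14.9 w 0.124 F [-0.2  0.1 -2.7]
scale 1.5
```

View pics/w12v.png

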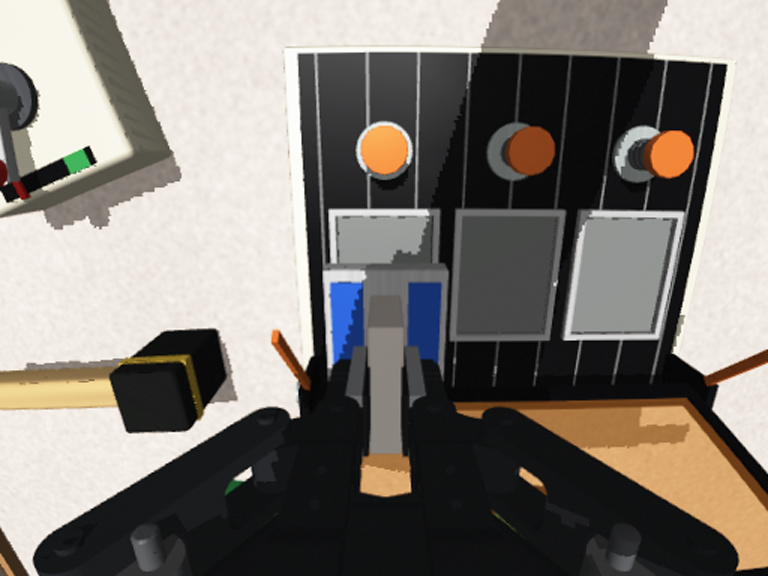

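```bash
python3 - <<'E'
from m import *
cm=cam("wrist")
for n,c in {"n2":[(455,209),(566,210),(551,340),(450,340)],"n1":[(580,211),(685,212),(661,340),(564,338)]}.items():
    p,c,L=quad(cm,c,z=.025); v=p[3]-p[0]+p[2]-p[1]; print(n,c,L,"yaw",np.arctan2(v[1],v[0]))
print(atz(cm,np.array([(329,210),(440,209)])/1.5,.025).round(4))
print(atz(cm,np.array([(385,150),(531,150),(671,154)])/1.5,.054).round(4))
t=manip.state()["tool_pos"];
x=np.array([.992,-.126,0]);y=np.array([.126,.992,0])
for b in (.105,.117,.125):
  c=np.array([t[0],t[1],b+.012])-.0026*x
  print(b,(proj(cm,[c-.035*x+.025*y,c-.035*x-.025*y])*1.5).round().tolist())
E
```

```text
n2 [ 0.5693 -0.0486] [71, 90, 71, 89] yaw -0.11403986584998614
n1 [0.5794 0.0307] [71, 90, 72, 88] yaw -0.11046234981929678
[[ 0.5112 -0.1567  0.025 ]
 [ 0.5193 -0.0879  0.025 ]]
[[ 0.4806 -0.1176  0.054 ]
 [ 0.4899 -0.0396  0.054 ]
 [ 0.5001  0.0391  0.054 ]]
0.105 [[444.0, 256.0], [324.0, 256.0]]
0.117 [[448.0, 263.0], [320.0, 263.0]]
0.125 [[452.0, 269.0], [317.0, 269.0]]
```

servo_tool(twist=[[0, 0, 0], [0, 0, 0], [0, 0, 0], [0, 0, 0], [0, 0, 0], [0, 0, 0]], xyz=[[-0.1, 0, -2.5], [0, 0, -2.5], [0, 0, -2.2], [0, 0, -1.2], [0, 0, -0.8], [0, 0, 0]], fingers=[0, 0, 0, 0, 0, 0])

```text
time: 15.65
tool_pos: [0.5609, -0.1286, 0.0262]
tool_rot: [0.53, -0.468, 0.53, 0.468]
contact_force: [0.4, -0.3, -1.4]
gripper_width: 0.124
```

```bash
python3 p.py wrist w13
```

```text
[ 0.5614 -0.1289  0.0268] jaw 1.445 down [ 0.001 -0.    -1.   ] t 15.7 w 0.124 F [-1.3  0.4 -1. ]
scale 1.5
```

View pics/w13v.png

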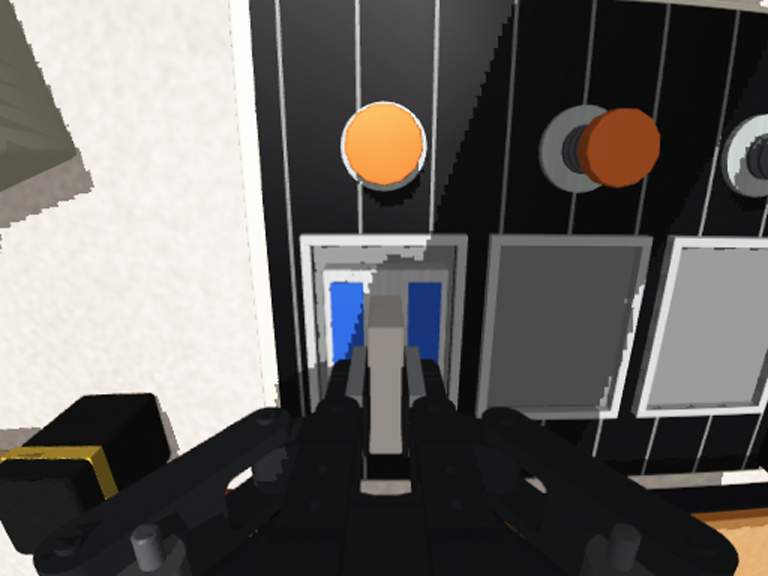

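servo_tool(twist=[[0, 0, 0], [0, 0, 0], [0, 0, 0], [0, 0, 0]], xyz=[[-0.2, 0, -0.4], [0, 0, -0.3], [0, 0, 0], [0, 0, 0]], fingers=[0, 0, 0, 0])

```text
time: 16.2
tool_pos: [0.5593, -0.1293, 0.0201]
tool_rot: [0.531, -0.468, 0.53, 0.467]
contact_force: [-2.7, 0.1, 4.7]
gripper_width: 0.121
```

servo_tool(twist=[[0, 0, 0], [0, 0, 0], [0, 0, 0], [0, 0, 0], [0, 0, 0], [0, 0, 0], [0, 0, 0], [0, 0, 0]], xyz=[[0, 0, 0], [0, 0, 0], [0, 0, 0], [0, 0, 3], [0, 0, 5], [0, 0, 5], [0, 0, 0], [0, 0, 0]], fingers=[0.4, 0.4, 0.4, 0.4, 0.4, 0.4, 0.4, 0.5])

```text
time: 17.2
tool_pos: [0.5587, -0.1289, 0.1488]
tool_rot: [0.53, -0.467, 0.531, 0.468]
contact_force: [0.1, -0.6, 0.1]
gripper_width: 0.497
```

```bash
python3 p.py wrist w14
```

```text
[ 0.5581 -0.1286  0.1477] jaw 1.445 down [-0.002  0.001 -1.   ] t 17.25 w 0.5 F [-0.2 -0.4 -0.4]
scale 1.5
```

View pics/w14v.png

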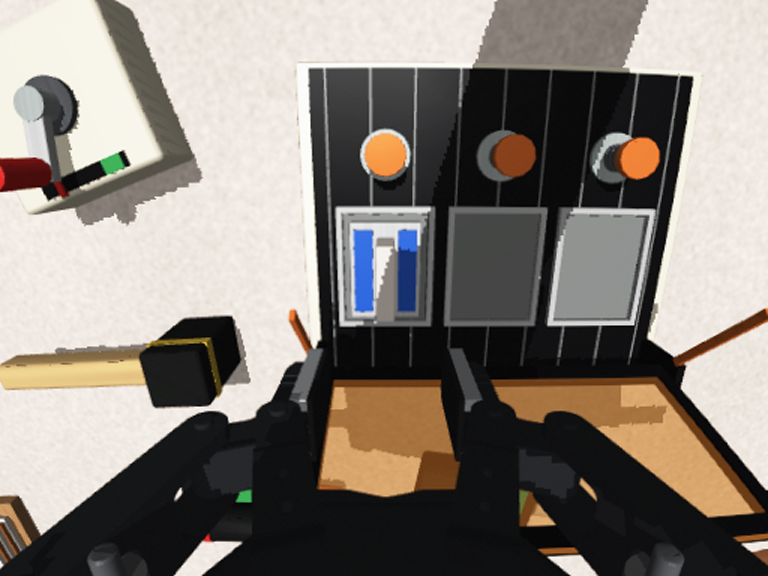

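servo_tool(twist=[[0, 0, -0.03], [0, 0, -0.024], [0, 0, 0], [0, 0, 0], [0, 0, 0], [0, 0, 0], [0, 0, 0], [0, 0, 0]], xyz=[[-0.8, 3, 0], [-1.5, 5.8, 0], [-1.5, 5.9, 0], [-1.5, 5.9, 0], [-1.5, 5.9, 0], [-1.5, 5.9, 0], [-1.5, 5.9, 0], [-1.5, 5.9, 0]], fingers=[0.5, 0.5, 0.5, 0.5, 0.5, 0.5, 0.5, 0.5])

```text
time: 18.25
tool_pos: [0.4441, 0.3142, 0.147]
tool_rot: [0.542, -0.453, 0.544, 0.453]
contact_force: [1.1, 0.5, 0.4]
gripper_width: 0.501
```

servo_tool(twist=[[0, 0, 0], [0, 0, 0], [0, 0, 0], [0, 0, 0]], xyz=[[-1.0, 4.8, 0], [-0.5, 2.5, -1.5], [0, 0, 0], [0, 0, 0]], fingers=[0.5, 0.5, 0.5, 0.5])

```text
time: 18.75
tool_pos: [0.4305, 0.385, 0.133]
tool_rot: [0.542, -0.453, 0.544, 0.453]
contact_force: [-0.4, -0.3, 0.5]
gripper_width: 0.502
```

```bash
python3 p.py wrist w15
```

```text
[0.431  0.3849 0.1337] jaw 1.39 down [-0.001 -0.001 -1.   ] t 18.8 w 0.497 F [1.  0.5 0.3]
scale 1.5
```

View pics/w15v.png

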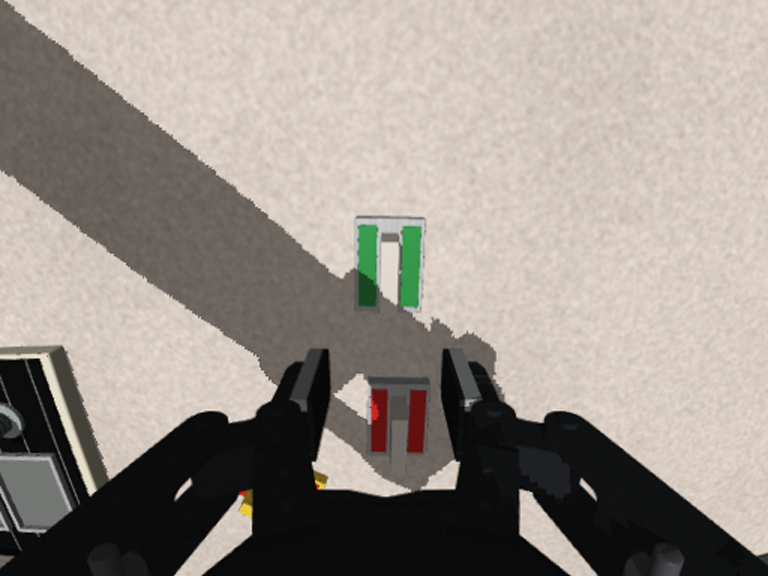

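```bash
python3 - <<'E'
from m import *
cm=cam("wrist")
for n,c in {"green":[(355,217),(425,217),(422,310),(354,309)],"red":[(370,386),(430,386),(427,455),(369,455)]}.items():
    p,c,L=quad(cm,c); v=p[3]-p[0]+p[2]-p[1]; print(n,c,L,"yaw",np.arctan2(v[1],v[0]))
E
```

```text
green [0.4284 0.3884] [49, 69, 51, 68] yaw -0.19877188630231638
red [0.5608 0.373 ] [48, 67, 49, 67] yaw -0.19378455982099055
```

servo_tool(twist=[[0, 0, -0.01], [0, 0, 0], [0, 0, 0], [0, 0, 0], [0, 0, 0], [0, 0, 0], [0, 0, 0], [0, 0, 0]], xyz=[[-0.2, 0.3, -3], [0, 0, -4], [0, 0, -4], [0, 0, -2.1], [0, 0, 0], [0, 0, 0], [0, 0, 0], [0, 0, 0]], fingers=[0.5, 0.5, 0.5, 0.5, 0.5, 0, 0, 0])

```text
time: 19.8
tool_pos: [0.4305, 0.3898, 0.0056]
tool_rot: [0.546, -0.451, 0.544, 0.45]
contact_force: [-0.3, -2.1, 6.6]
gripper_width: 0.122
```

servo_tool(twist=[[0, 0, 0], [0, 0, 0], [0, 0, 0]], xyz=[[0, 0, 0], [0, 0, 0], [0, 0, 0]], fingers=[0, 0, 0])

```text
time: 20.18
tool_pos: [0.4306, 0.3898, 0.0056]
tool_rot: [0.546, -0.451, 0.544, 0.45]
contact_force: [-1.0, -2.4, 6.8]
gripper_width: 0.116
```

servo_tool(twist=[[0, 0, 0], [0, 0, 0], [0, 0, 0], [0, 0, 0]], xyz=[[0, 0, 2], [0, 0, 4], [0, 0, 4], [0, 0, 2]], fingers=[0, 0, 0, 0])

```text
time: 20.68
tool_pos: [0.43, 0.39, 0.127]
tool_rot: [0.547, -0.45, 0.543, 0.45]
contact_force: [0.0, 0.3, -2.0]
gripper_width: 0.121
```

servo_tool(twist=[[0, 0, 0.03], [0, 0, 0.034], [0, 0, 0], [0, 0, 0], [0, 0, 0], [0, 0, 0], [0, 0, 0], [0, 0, 0]], xyz=[[1, -3, 0], [1.7, -5.4, 0], [1.7, -5.6, 0], [1.7, -5.6, 0], [1.7, -5.6, 0], [1.7, -5.6, 0], [1.7, -5.6, 0], [1.6, -4.5, 0]], fingers=[0, 0, 0, 0, 0, 0, 0, 0])

```text
time: 21.68
tool_pos: [0.5568, -0.022, 0.1229]
tool_rot: [0.531, -0.467, 0.531, 0.468]
contact_force: [0.3, 1.0, -1.3]
gripper_width: 0.118
```

servo_tool(twist=[[0, 0, 0], [0, 0, 0], [0, 0, 0]], xyz=[[1, -3, 0], [0, 0, 0], [0, 0, 0]], fingers=[0, 0, 0])

```text
time: 22.05
tool_pos: [0.5663, -0.0493, 0.1228]
tool_rot: [0.53, -0.467, 0.531, 0.468]
contact_force: [-0.0, 0.7, -0.8]
gripper_width: 0.122
```

```bash
python3 p.py wrist w16
```

```text
[ 0.5664 -0.049   0.1228] jaw 1.446 down [-0.001  0.001 -1.   ] t 22.1 w 0.12 F [ 0.8 -0.7 -1.7]
scale 1.5
```

View pics/w16v.png

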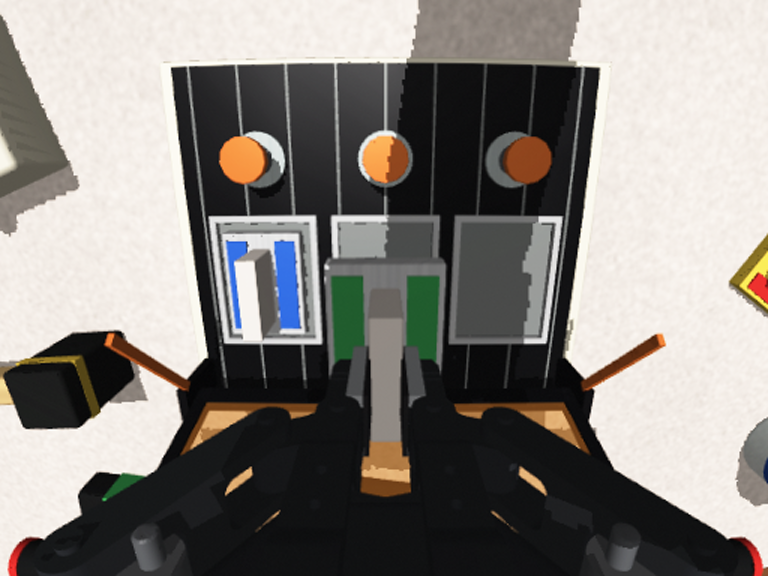

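servo_tool(twist=[[0, 0, 0], [0, 0, 0], [0, 0, 0], [0, 0, 0], [0, 0, 0], [0, 0, 0]], xyz=[[0.2, 0, -2.5], [0, 0, -3], [0, 0, -2.2], [0, 0, -1.4], [0, 0, -0.3], [0, 0, 0]], fingers=[0, 0, 0, 0, 0, 0])

```text
time: 22.85
tool_pos: [0.5694, -0.0498, 0.03]
tool_rot: [0.531, -0.468, 0.53, 0.467]
contact_force: [0.3, 0.2, -1.3]
gripper_width: 0.123
```

```bash
python3 p.py wrist w17
```

```text
[ 0.5698 -0.05    0.0304] jaw 1.445 down [ 0.002 -0.    -1.   ] t 22.9 w 0.118 F [-0.2  0.5 -0.2]
scale 1.5
```

View pics/w17v.png

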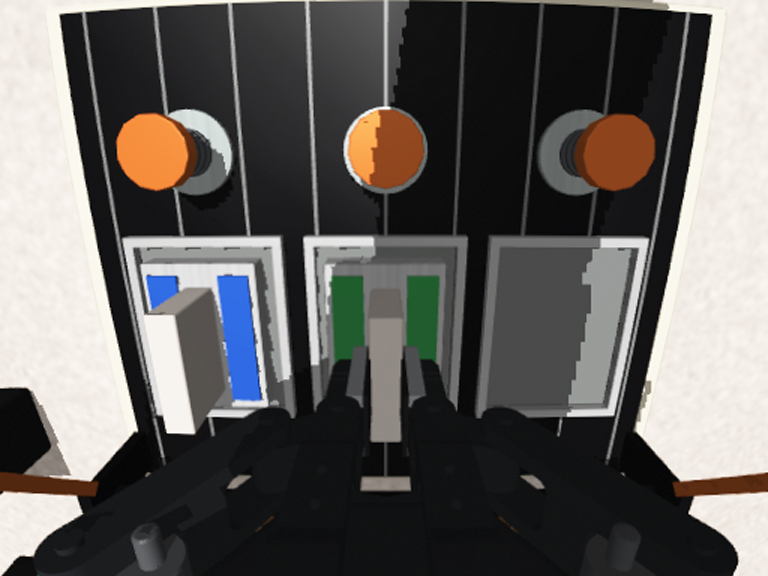

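servo_tool(twist=[[0, 0, 0], [0, 0, 0], [0, 0, 0], [0, 0, 0]], xyz=[[-0.1, 0, -0.4], [0, 0, -0.4], [0, 0, 0], [0, 0, 0]], fingers=[0, 0, 0, 0])

```text
time: 23.4
tool_pos: [0.5689, -0.0505, 0.0255]
tool_rot: [0.53, -0.468, 0.53, 0.467]
contact_force: [-11.1, 0.1, 17.7]
gripper_width: 0.123
```

servo_tool(twist=[[0, 0, 0], [0, 0, 0], [0, 0, 0], [0, 0, 0], [0, 0, 0], [0, 0, 0], [0, 0, 0]], xyz=[[0, 0, 0], [0, 0, 0], [0, 0, 0], [0, 0, 3], [0, 0, 4.5], [0, 0, 4], [0, 0, 0]], fingers=[0.4, 0.4, 0.4, 0.4, 0.4, 0.4, 0.5])

```text
time: 24.28
tool_pos: [0.5708, -0.0506, 0.1408]
tool_rot: [0.532, -0.47, 0.529, 0.465]
contact_force: [0.0, -0.4, 0.6]
gripper_width: 0.501
```

```bash
python3 p.py wrist w18
```

```text
[ 0.5692 -0.0502  0.1381] jaw 1.445 down [ 0.004 -0.001 -1.   ] t 24.325 w 0.502 F [-1.   0.1 -0.7]
scale 1.5
```

View pics/w18v.png

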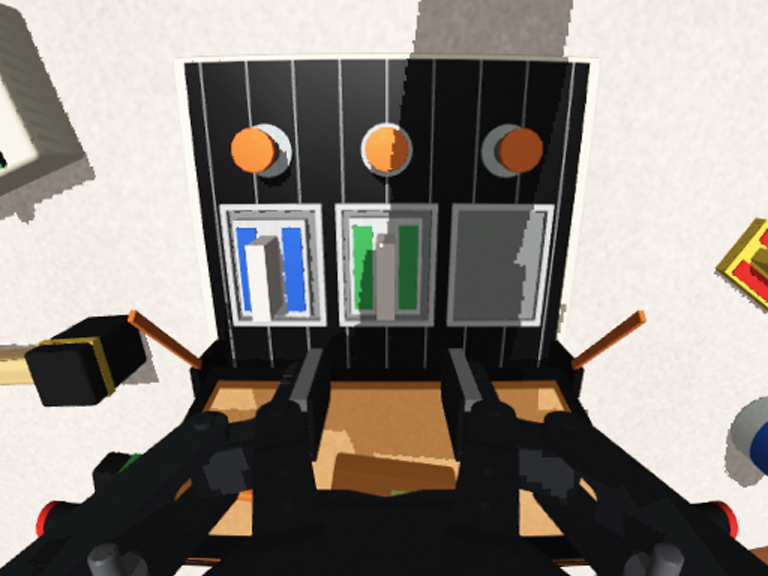

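servo_tool(twist=[[0, 0, -0.034], [0, 0, -0.03], [0, 0, 0], [0, 0, 0], [0, 0, 0], [0, 0, 0], [0, 0, 0], [0, 0, 0]], xyz=[[-0.1, 3, 0], [-0.1, 5.7, 0], [-0.1, 5.9, 0], [-0.1, 5.9, 0], [-0.1, 5.9, 0], [-0.1, 5.9, 0], [-0.1, 5.9, 0], [-0.2, 3.9, 0]], fingers=[0.5, 0.5, 0.5, 0.5, 0.5, 0.5, 0.5, 0.5])

```text
time: 25.32
tool_pos: [0.5573, 0.373, 0.1335]
tool_rot: [0.543, -0.45, 0.546, 0.451]
contact_force: [0.6, -0.7, 0.5]
gripper_width: 0.5
```

servo_tool(twist=[[0, 0, 0], [0, 0, 0], [0, 0, 0]], xyz=[[0, 0, 0], [0, 0, 0], [0, 0, 0]], fingers=[0.5, 0.5, 0.5])

```text
time: 25.7
tool_pos: [0.5589, 0.3696, 0.1354]
tool_rot: [0.545, -0.45, 0.546, 0.45]
contact_force: [-0.2, -0.2, -0.2]
gripper_width: 0.5
```

```bash
python3 p.py wrist w19
```

```text
[0.5591 0.3697 0.1358] jaw 1.379 down [-0.001 -0.001 -1.   ] t 25.75 w 0.501 F [ 0.5  0.3 -0.4]
scale 1.5
```

View pics/w19v.png

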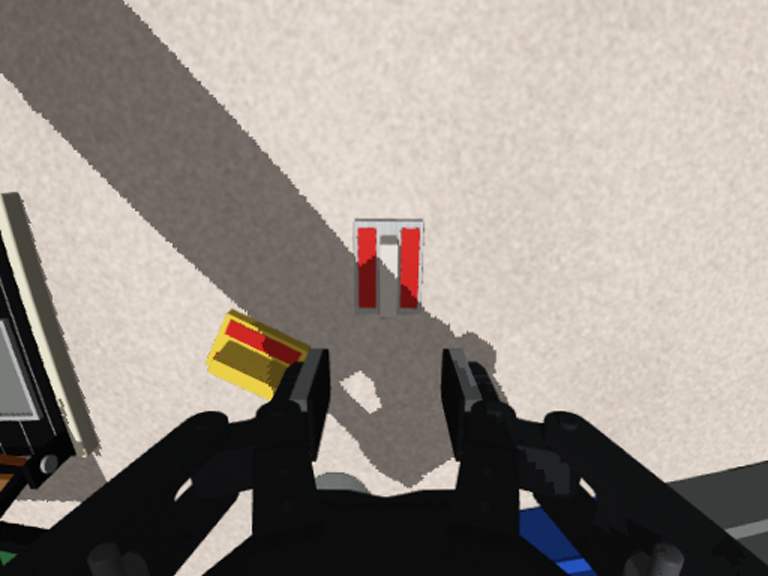

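servo_tool(twist=[[0, 0, 0], [0, 0, 0], [0, 0, 0], [0, 0, 0], [0, 0, 0], [0, 0, 0], [0, 0, 0], [0, 0, 0]], xyz=[[0, 0.2, -3], [0, 0, -4], [0, 0, -4], [0, 0, -2.2], [0, 0, 0], [0, 0, 0], [0, 0, 0], [0, 0, 0]], fingers=[0.5, 0.5, 0.5, 0.5, 0.5, 0, 0, 0])

```text
time: 26.75
tool_pos: [0.5607, 0.3736, 0.0068]
tool_rot: [0.546, -0.451, 0.544, 0.45]
contact_force: [0.1, -1.6, 5.9]
gripper_width: 0.121
```

servo_tool(twist=[[0, 0, 0], [0, 0, 0], [0, 0, 2e-05], [0, 0, 0], [0, 0, 0], [0, 0, 0]], xyz=[[0, 0, 0], [0, 0, 0], [0, 0, 2], [0, 0, 4], [0, 0, 4], [0, 0, 2]], fingers=[0, 0, 0, 0, 0, 0])

```text
time: 27.5
tool_pos: [0.5601, 0.3739, 0.1282]
tool_rot: [0.547, -0.451, 0.543, 0.45]
contact_force: [-0.1, 0.4, -1.0]
gripper_width: 0.123
```

servo_tool(twist=[[0, 0, 0.034], [0, 0, 0.03], [0, 0, 0], [0, 0, 0], [0, 0, 0], [0, 0, 0], [0, 0, 0], [0, 0, 0]], xyz=[[0.2, -3, 0], [0.3, -5.5, 0], [0.3, -5.7, 0], [0.3, -5.7, 0], [0.3, -5.7, 0], [0.3, -5.2, 0], [0.2, -3.5, 0], [0, 0, 0]], fingers=[0, 0, 0, 0, 0, 0, 0, 0])

```text
time: 28.5
tool_pos: [0.5775, 0.0279, 0.1238]
tool_rot: [0.531, -0.466, 0.532, 0.467]
contact_force: [0.3, 0.5, -1.2]
gripper_width: 0.121
```

servo_tool(twist=[[0, 0, 0], [0, 0, 0]], xyz=[[0, 0, 0], [0, 0, 0]], fingers=[0, 0])

```text
time: 28.75
tool_pos: [0.5777, 0.0311, 0.124]
tool_rot: [0.53, -0.468, 0.53, 0.468]
contact_force: [-0.4, -0.1, -1.9]
gripper_width: 0.117
```

```bash
python3 p.py wrist w20
```

```text
[0.5778 0.0311 0.1241] jaw 1.447 down [-0.  0. -1.] t 28.8 w 0.116 F [ 0.3 -0.  -1.3]
scale 1.5
```

View pics/w20v.png

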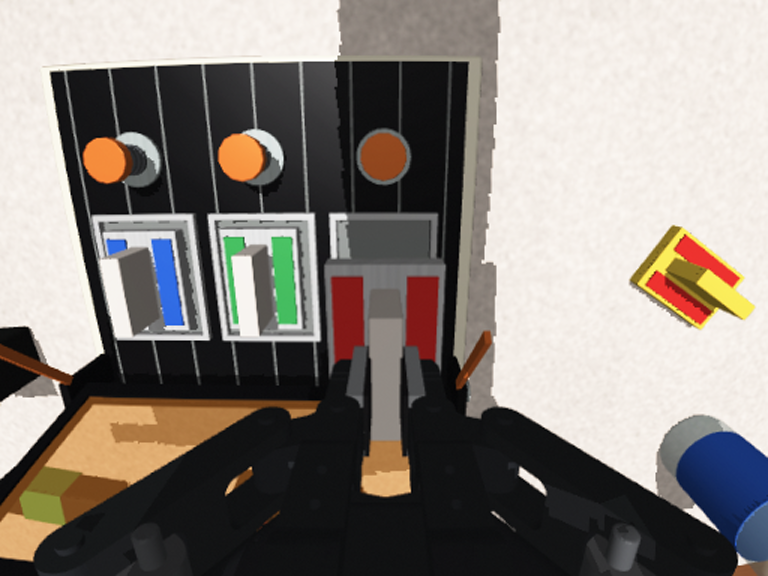

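servo_tool(twist=[[0, 0, 0], [0, 0, 0], [0, 0, 0], [0, 0, 0], [0, 0, 0], [0, 0, 0], [0, 0, 0]], xyz=[[0.0, 0, -2.5], [0, 0, -3], [0, 0, -2.2], [0, 0, -1.4], [0, 0, -0.4], [0, 0, -0.3], [0, 0, 0]], fingers=[0, 0, 0, 0, 0, 0, 0])

```text
time: 29.68
tool_pos: [0.5788, 0.03, 0.0272]
tool_rot: [0.531, -0.468, 0.53, 0.467]
contact_force: [0.2, -0.0, -1.6]
gripper_width: 0.12
```

servo_tool(twist=[[0, 0, 0], [0, 0, 0], [0, 0, 0], [0, 0, 0], [0, 0, 0], [0, 0, 0], [0, 0, 0]], xyz=[[0, 0, 0], [0, 0, 0], [0, 0, 0], [0, 0, 3], [0, 0, 4.5], [0, 0, 4], [0, 0, 0]], fingers=[0.4, 0.4, 0.4, 0.4, 0.4, 0.4, 0.5])

```text
time: 30.55
tool_pos: [0.581, 0.0298, 0.1465]
tool_rot: [0.533, -0.47, 0.528, 0.465]
contact_force: [-0.3, -0.8, -0.9]
gripper_width: 0.498
```

```bash
python3 p.py wrist w21;  python3 p.py side s21 190 180 310 270
```

```text
[0.5794 0.0299 0.1437] jaw 1.445 down [ 0.004 -0.    -1.   ] t 30.6 w 0.498 F [-0.1  1.1 -0.5]
scale 1.5
[0.5781 0.03   0.1416] jaw 1.445 down [ 0.001 -0.    -1.   ] t 30.65 w 0.499 F [-1.   0.1 -1.5]
scale 6.4
```

View pics/w21v.png

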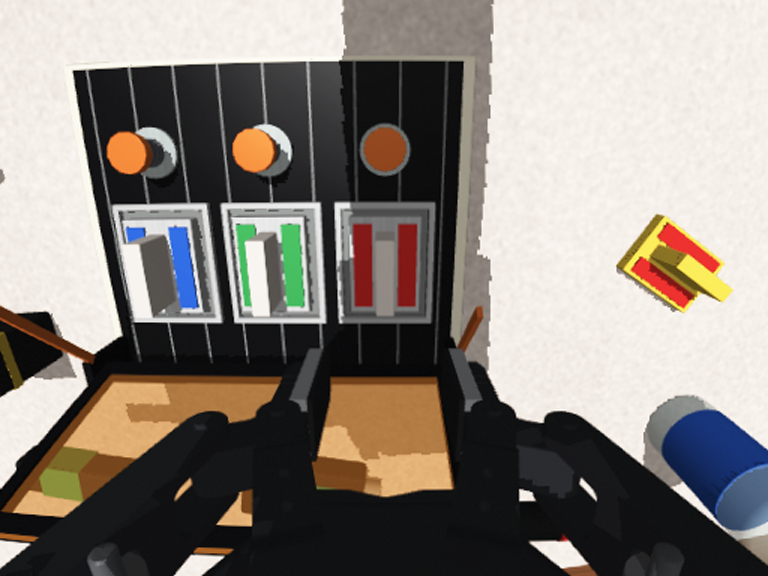

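View pics/s21v.png

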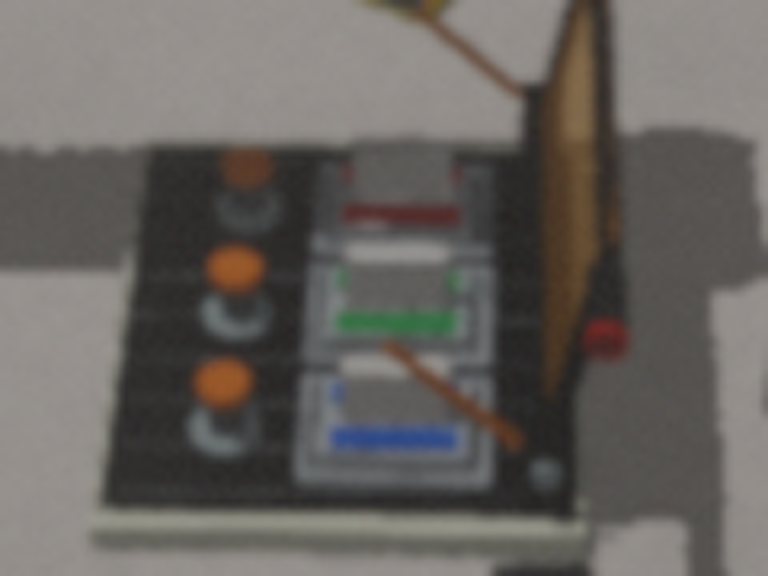

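servo_tool(twist=[[0, 0, -0.175], [0, 0, -0.175], [0, 0, -0.175], [0, 0, -0.175], [0, 0, -0.175], [0, 0, -0.175], [0, 0, -0.175], [0, 0, -0.175]], xyz=[[-1.5, -3, 1], [-1.5, -5, 1], [-1.5, -5, 1], [-1.2, -5, 1], [-1, -5.3, 1], [-1, -5.3, 0], [0, -5.4, 0], [0, -5, 0]], fingers=[0.7, 0.7, 0.7, 0.7, 0.7, 0.7, 0.7, 0.7])

```text
time: 31.65
tool_pos: [0.4997, -0.3612, 0.1889]
tool_rot: [0.706, -0.013, 0.708, 0.015]
contact_force: [0.3, 0.4, 0.5]
gripper_width: 0.699
```

servo_tool(twist=[[0, 0, 0], [0, 0, 0], [0, 0, 0], [0, 0, 0], [0, 0, 0]], xyz=[[3, 1, 0], [4, 1, 0], [4, 1, 0], [0, 0, 0], [0, 0, 0]], fingers=[0.7, 0.7, 0.7, 0.7, 0.7])

```text
time: 32.28
tool_pos: [0.6099, -0.3296, 0.1892]
tool_rot: [0.706, -0.015, 0.708, 0.017]
contact_force: [-1.1, -0.5, -0.5]
gripper_width: 0.698
```

```bash
python3 p.py wrist w22
```

```text
[ 0.6098 -0.3299  0.1899] jaw 0.045 down [-0.002  0.001 -1.   ] t 32.325 w 0.7 F [ 0.6 -0.3 -0.7]
scale 1.5
```

View pics/w22v.png

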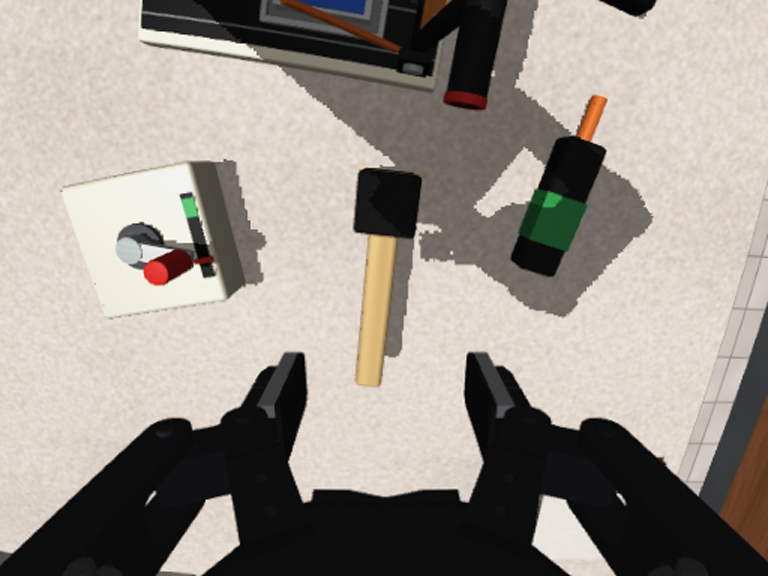

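```bash
python3 - <<'E'
from m import *
cm=cam("wrist")
a=atz(cm,np.array([(369,384),(382,240)])/1.5,.057)[:,:2]; print(a.round(4)); v=a[0]-a[1]; print("handle dir",v/np.linalg.norm(v),np.linalg.norm(v),np.arctan2(v[1],v[0]))
p,c,L=quad(cm,[(360,170),(421,178),(414,237),(356,231)],z=.07); print("head",c,L)
print("crank knob top",atz(cm,np.array([(156,273)])/1.5,.105))
p,c,L=quad(cm,[(64,188),(192,163),(231,299),(107,317)],z=.05); print("timer",c,L,p)
print("R knob end",atz(cm,np.array([(466,101)])/1.5,.155))
E
```

```text
[[ 0.6009 -0.431 ]
 [ 0.6066 -0.3104]]
handle dir [-0.04674435 -0.99890689] 0.1207165865619963 -1.6175577160296968
head [ 0.6095 -0.283 ] [41, 41, 41, 42]
crank knob top [[ 0.46135035 -0.32875413  0.105     ]]
timer [ 0.4251 -0.3228] [105, 106, 108, 106] [[ 0.36350188 -0.28110956]
 [ 0.46616134 -0.26076298]
 [ 0.48862437 -0.36427768]
 [ 0.38226169 -0.38510148]]
R knob end [[ 0.64227065 -0.22547328  0.155     ]]
```

servo_tool(twist=[[0, 0, -0.05], [0, 0, -0.042], [0, 0, 0], [0, 0, 0], [0, 0, 0], [0, 0, 0]], xyz=[[-0.4, -0.3, 0], [0, 0, -4], [0, 0, -4], [0, 0, -4], [0, 0, 0], [0, 0, 0]], fingers=[0.6, 0.6, 0.6, 0.6, 0.6, 0.6])

```text
time: 33.08
tool_pos: [0.6072, -0.3339, 0.0731]
tool_rot: [0.708, 0.016, 0.706, -0.017]
contact_force: [0.2, 0.2, 0.7]
gripper_width: 0.598
```

```bash
python3 p.py wrist w23; python3 p.py side s23 200 200 350 320
```

```text
[ 0.608  -0.3342  0.0742] jaw -0.047 down [ 0.003 -0.002 -1.   ] t 33.125 w 0.598 F [ 0.9 -0.5  0.7]
scale 1.5
[ 0.6083 -0.3343  0.0746] jaw -0.047 down [ 0.004 -0.003 -1.   ] t 33.175 w 0.598 F [ 0.5 -0.1  0.2]
scale 4.8
```

View pics/w23v.png

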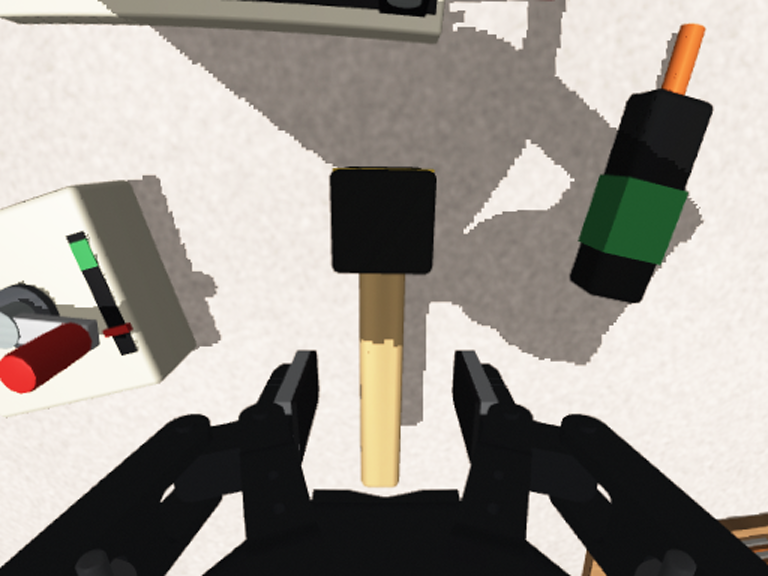

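View pics/s23v.png

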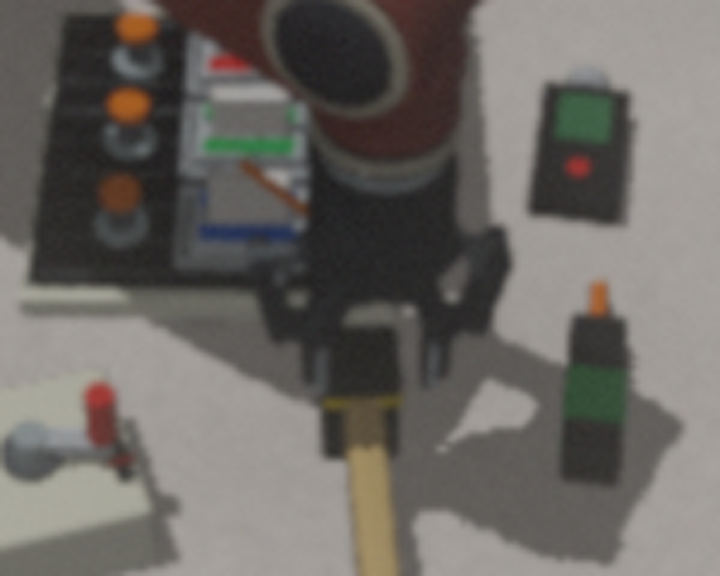

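servo_tool(twist=[[0, 0, 0], [0, 0, 0], [0, 0, 0], [0, 0, 0], [0, 0, 0]], xyz=[[-0.1, 0, -2.2], [0, 0, -2.2], [0, 0, -1], [0, 0, -0.7], [0, 0, 0]], fingers=[0.6, 0.6, 0.6, 0.6, 0.6])

```text
time: 33.8
tool_pos: [0.6057, -0.3328, 0.0094]
tool_rot: [0.707, 0.017, 0.707, -0.016]
contact_force: [-1.2, -0.9, -0.7]
gripper_width: 0.6
```

servo_tool(twist=[[0, 0, 0], [0, 0, 0], [0, 0, 0], [0, 0, 0], [0, 0, 0], [0, 0, 0]], xyz=[[0, 0, 0], [0, 0, 0], [0, 0, 0], [0, 0, 0], [0, 0, 0], [0, 0, 0]], fingers=[0, 0, 0, 0, 0, 0])

```text
time: 34.55
tool_pos: [0.6065, -0.3336, 0.0114]
tool_rot: [0.707, 0.016, 0.707, -0.017]
contact_force: [-2.0, -0.3, 4.6]
gripper_width: 0.244
```

```bash
python3 p.py wrist w24
```

```text
[ 0.6065 -0.3336  0.0115] jaw -0.047 down [ 0.001 -0.001 -1.   ] t 34.6 w 0.245 F [-1.2 -0.6  5.2]
scale 1.5
```

View pics/w24v.png

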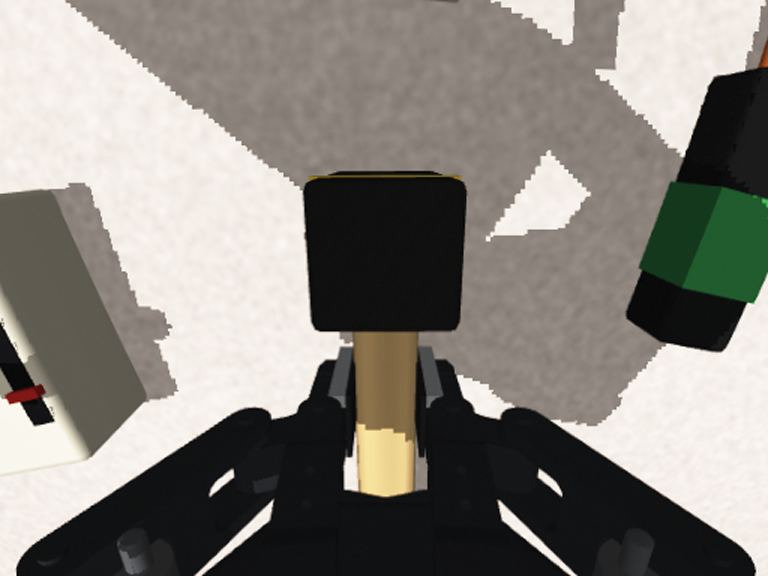

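```bash
python3 - <<'E'
from m import *
cm=cam("wrist");t=manip.state()["tool_pos"]
p,c,L=quad(cm,[(307,180),(466,180),(461,330),(312,330)],z=.07); print("head",c,L,c-t[:2],p)
E
```

```text
head [ 0.6096 -0.2822] [41, 42, 43, 42] [0.00311953 0.0514404 ] [[ 0.59020551 -0.26042801]
 [ 0.63095666 -0.26233749]
 [ 0.62996882 -0.30404274]
 [ 0.58736315 -0.30203681]]
```

servo_tool(twist=[[0, 0, 0], [0, 0, 0], [0, 0, 0], [0, 0, 0], [0, 0, 0], [0, 0, 0]], xyz=[[0, 0, 1], [0, 0, 3], [0, 0, 4], [-2, 0, 4], [-4, 0, 3], [-4, 0, 0]], fingers=[0, 0, 0, 0, 0, 0])

```text
time: 35.35
tool_pos: [0.5064, -0.3337, 0.1635]
tool_rot: [0.708, 0.015, 0.705, -0.018]
contact_force: [-0.5, -0.7, -2.4]
gripper_width: 0.242
```

```bash
python3 p.py wrist w25
```

```text
[ 0.5009 -0.3326  0.1604] jaw -0.048 down [-0.004  0.    -1.   ] t 35.4 w 0.245 F [-0.5 -1.4 -4. ]
scale 1.5
```

View pics/w25v.png

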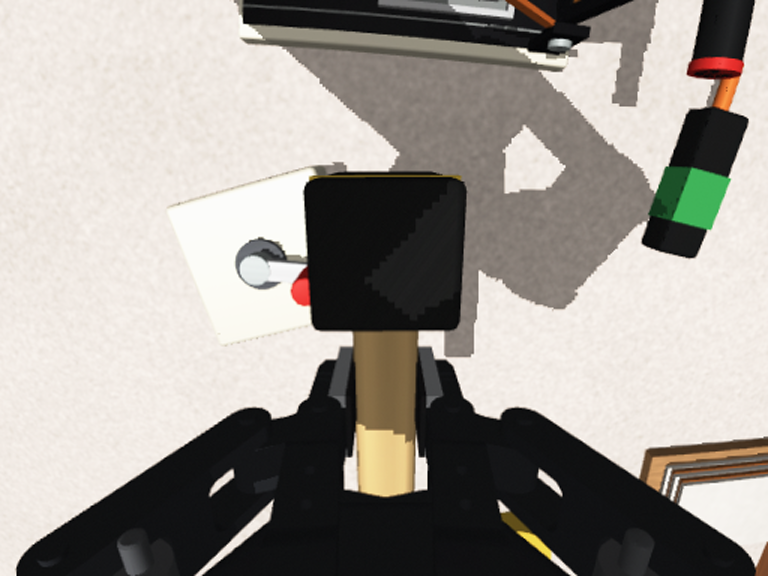

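servo_tool(twist=[[0, 0, -0.185], [0, 0, -0.185], [0, 0, -0.185], [0, 0, -0.185], [0, 0, -0.185], [0, 0, -0.185], [0, 0, -0.185], [0, 0, -0.185]], xyz=[[-0.5, 2.4, 0], [-1, 2.8, 0], [-1, 2.8, 0], [-1, 2.8, 0], [-1, 2.8, 0], [-1, 2.8, 0], [-1, 2.8, 0], [-0.7, 2.8, 0]], fingers=[0, 0, 0, 0, 0, 0, 0, 0])

```text
time: 36.4
tool_pos: [0.4327, -0.1115, 0.159]
tool_rot: [0.508, 0.49, 0.51, -0.491]
contact_force: [1.0, -0.5, -2.6]
gripper_width: 0.239
```

servo_tool(twist=[[0, 0, -0.17], [0, 0, 0], [0, 0, 0], [0, 0, 0]], xyz=[[0, 0, -2], [0, 0, -3], [0, 0, 0], [0, 0, 0]], fingers=[0, 0, 0, 0])

```text
time: 36.9
tool_pos: [0.4341, -0.1129, 0.1107]
tool_rot: [0.467, 0.531, 0.468, -0.53]
contact_force: [-0.6, -0.2, -2.7]
gripper_width: 0.241
```

```bash
python3 p.py wrist w26; python3 p.py side s26 180 180 310 280
```

```text
[ 0.4346 -0.1132  0.1114] jaw -1.697 down [ 0.001 -0.    -1.   ] t 36.95 w 0.242 F [ 0.2 -0.3 -2. ]
scale 1.5
[ 0.4348 -0.1134  0.1117] jaw -1.697 down [ 0.002 -0.001 -1.   ] t 37.0 w 0.24 F [ 0.9  0.8 -3.5]
scale 5.76
```

View pics/w26v.png

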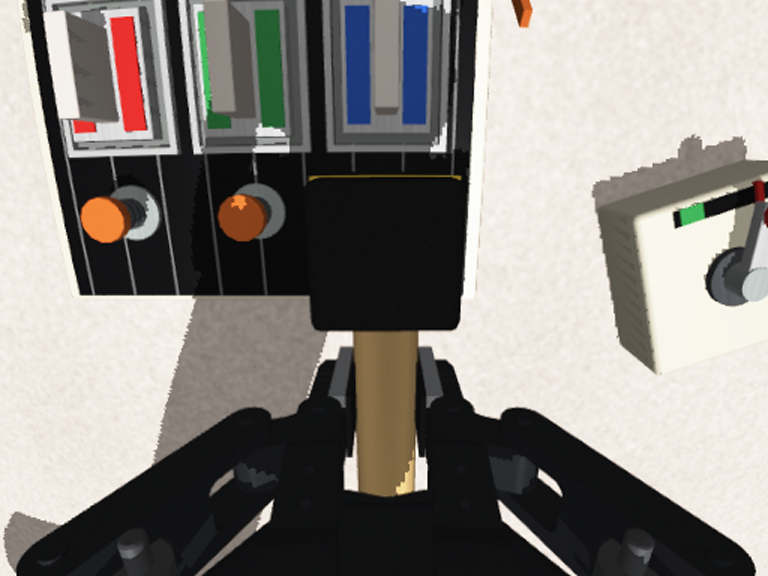

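View pics/s26v.png

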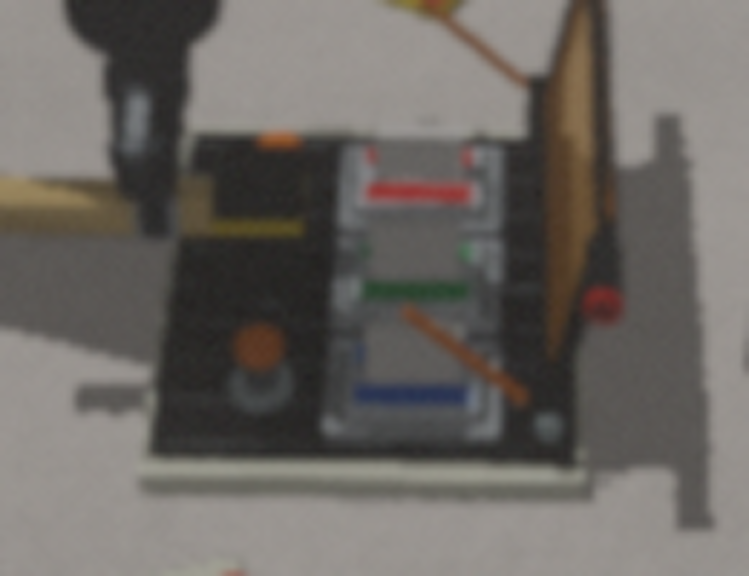

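servo_tool(twist=[[0, 0, 0], [0, 0, 0], [0, 0, 0], [0, 0, 0], [0, 0, 0], [0, 0, 0], [0, 0, 0], [0, 0, 0]], xyz=[[-0.5, 0.1, -1.5], [0, 0, -2], [0, 0, -0.6], [0, 0, 0], [0, 0, -0.5], [0, 0, -0.5], [0, 0, -0.5], [0, 0, 0]], fingers=[0, 0, 0, 0, 0, 0, 0, 0])

```text
time: 38.0
tool_pos: [0.4297, -0.1123, 0.0545]
tool_rot: [0.468, 0.531, 0.467, -0.53]
contact_force: [0.9, -0.8, -1.6]
gripper_width: 0.244
```

servo_tool(twist=[[0, 0, 0], [0, 0, 0], [0, 0, 0], [0, 0, 0]], xyz=[[0, 0, -0.5], [0, 0, -0.4], [0, 0, 0], [0, 0, 0]], fingers=[0, 0, 0, 0])

```text
time: 38.5
tool_pos: [0.4293, -0.1121, 0.0453]
tool_rot: [0.468, 0.531, 0.467, -0.53]
contact_force: [2.0, -0.4, 1.0]
gripper_width: 0.243
```

```bash
python3 p.py wrist w27; python3 p.py side s27 180 180 310 280
```

```text
[ 0.4292 -0.112   0.0453] jaw -1.697 down [ 0.001 -0.    -1.   ] t 38.55 w 0.241 F [ 1.7 -1.4  0.6]
scale 1.5
[ 0.4291 -0.112   0.0453] jaw -1.697 down [ 0. -0. -1.] t 38.6 w 0.243 F [ 1.5 -0.5  0.1]
scale 5.76
```

View pics/w27v.png

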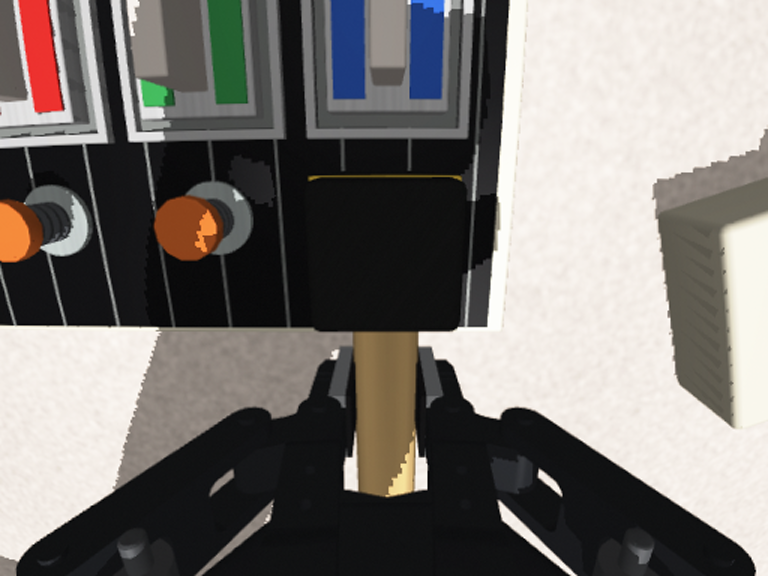

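View pics/s27v.png

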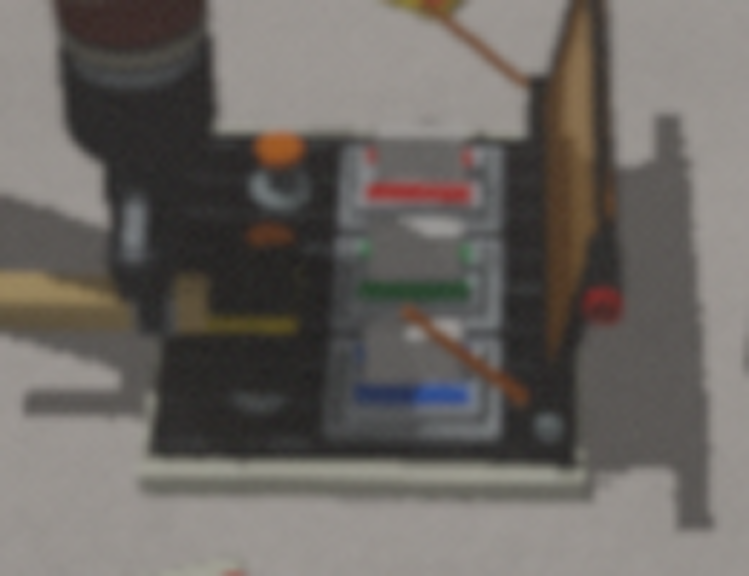

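servo_tool(twist=[[0, 0, 0], [0, 0, 0], [0, 0, 0]], xyz=[[0, 0, -0.3], [0, 0, -0.2], [0, 0, 0]], fingers=[0, 0, 0])

```text
time: 38.98
tool_pos: [0.4291, -0.1123, 0.0447]
tool_rot: [-0.467, -0.53, -0.468, 0.531]
contact_force: [-15.9, 3.9, 30.6]
gripper_width: 0.238
```

servo_tool(twist=[[0, 0, 0], [0, 0, 0], [0, 0, 0], [0, 0, 0], [0, 0, 0]], xyz=[[0, 0, 1.5], [0, 0, 2], [0, 0, 3], [0, 0, 0], [0, 0, 0]], fingers=[0, 0, 0, 0, 0])

```text
time: 39.6
tool_pos: [0.4277, -0.1114, 0.1034]
tool_rot: [-0.466, -0.53, -0.469, 0.531]
contact_force: [-0.5, 1.0, -3.6]
gripper_width: 0.242
```

```bash
python3 p.py wrist w28; python3 p.py side s28 180 180 310 280
```

```text
[ 0.4275 -0.1113  0.1031] jaw -1.697 down [-0.004  0.002 -1.   ] t 39.65 w 0.24 F [ 0.4 -0.2 -3.4]
scale 1.5
[ 0.4275 -0.1113  0.1031] jaw -1.697 down [-0.004  0.002 -1.   ] t 39.7 w 0.246 F [ 0.  -0.  -3.6]
scale 5.76
```

View pics/w28v.png

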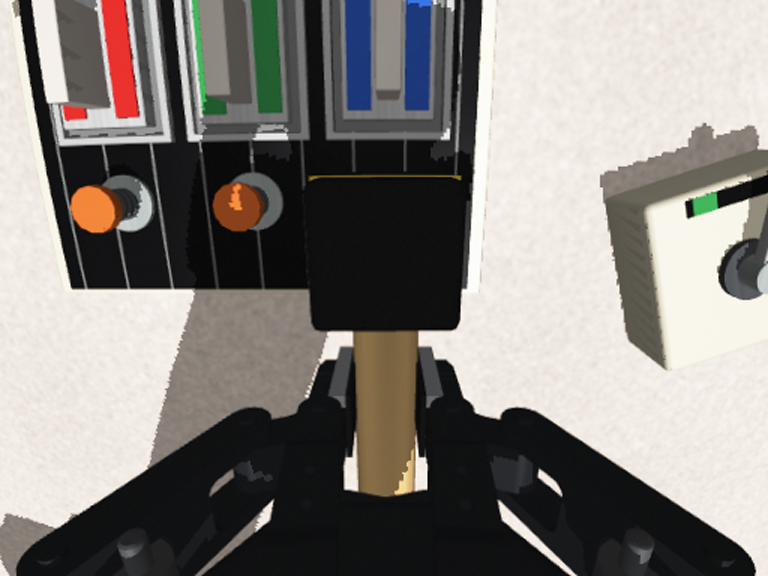

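View pics/s28v.png

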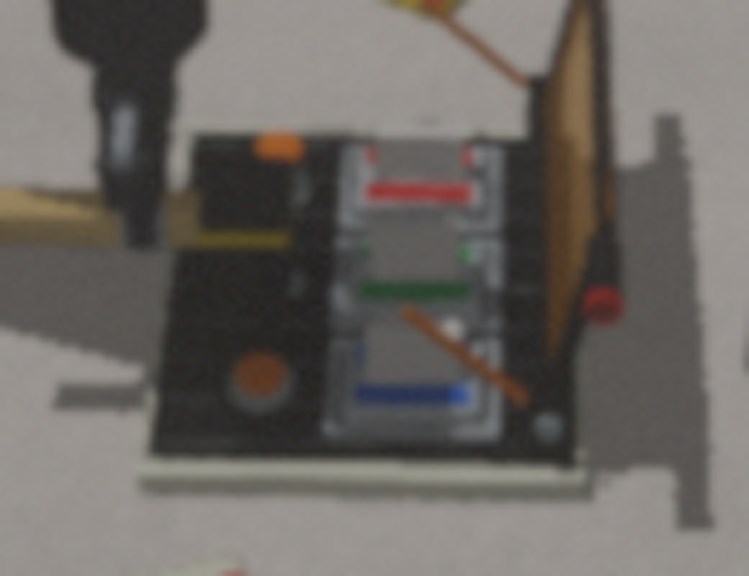

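servo_tool(twist=[[0, 0, 0], [0, 0, 0], [0, 0, 0], [0, 0, 0], [0, 0, 0], [0, 0, 0], [0, 0, 0], [0, 0, 0]], xyz=[[0.6, 4, 0], [0.6, 3.9, 0], [0, 0, 0], [0, 0, -1.5], [0, 0, -1.7], [0, 0, -0.4], [0, 0, 0], [0, 0, -0.5]], fingers=[0, 0, 0, 0, 0, 0, 0, 0])

```text
time: 40.7
tool_pos: [0.4418, -0.0335, 0.0651]
tool_rot: [0.468, 0.531, 0.467, -0.53]
contact_force: [-3.9, 0.5, 2.4]
gripper_width: 0.241
```

servo_tool(twist=[[0, 0, 0], [0, 0, 0], [0, 0, 0], [0, 0, 0], [0, 0, 0], [0, 0, 0]], xyz=[[0, 0, -0.5], [0, 0, -0.5], [0, 0, -0.4], [0, 0, -0.3], [0, 0, -0.2], [0, 0, 0]], fingers=[0, 0, 0, 0, 0, 0])

```text
time: 41.45
tool_pos: [0.4416, -0.0333, 0.0455]
tool_rot: [0.468, 0.531, 0.467, -0.53]
contact_force: [1.7, -1.7, 1.1]
gripper_width: 0.242
```

servo_tool(twist=[[0, 0, 0], [0, 0, 0], [0, 0, 0]], xyz=[[0, 0, -0.2], [0, 0, -0.2], [0, 0, 0]], fingers=[0, 0, 0])

```text
time: 41.82
tool_pos: [0.4416, -0.0333, 0.0448]
tool_rot: [-0.467, -0.53, -0.468, 0.531]
contact_force: [-12.3, -0.4, 24.6]
gripper_width: 0.24
```

servo_tool(twist=[[0, 0, 0], [0, 0, 0], [0, 0, 0], [0, 0, 0], [0, 0, 0], [0, 0, 0], [0, 0, 0]], xyz=[[0, 0, 1.5], [0, 0, 2], [0, 0, 2.5], [0.4, 4, 0], [0.4, 3.9, 0], [0, 0, 0], [0, 0, 0]], fingers=[0, 0, 0, 0, 0, 0, 0])

```text
time: 42.7
tool_pos: [0.4479, 0.0461, 0.1002]
tool_rot: [-0.467, -0.53, -0.468, 0.531]
contact_force: [0.2, -0.6, -2.8]
gripper_width: 0.247
```

```bash
python3 p.py wrist w29; python3 p.py side s29 180 180 310 280
```

```text
[0.4482 0.0457 0.1004] jaw -1.697 down [-0.002  0.    -1.   ] t 42.75 w 0.245 F [-0.6 -0.6 -2.4]
scale 1.5
[0.4484 0.0455 0.1006] jaw -1.698 down [-0.001  0.    -1.   ] t 42.8 w 0.245 F [ 0.3 -0.4 -2.5]
scale 5.76
```

View pics/w29v.png

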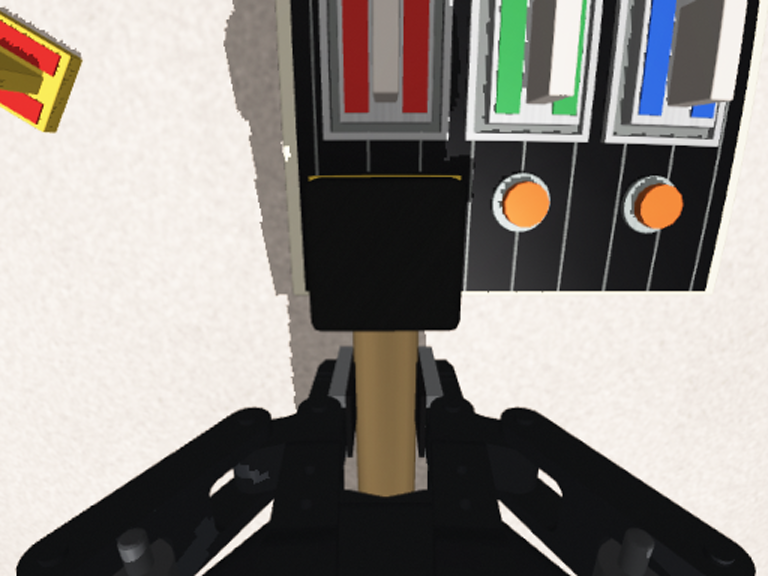

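View pics/s29v.png

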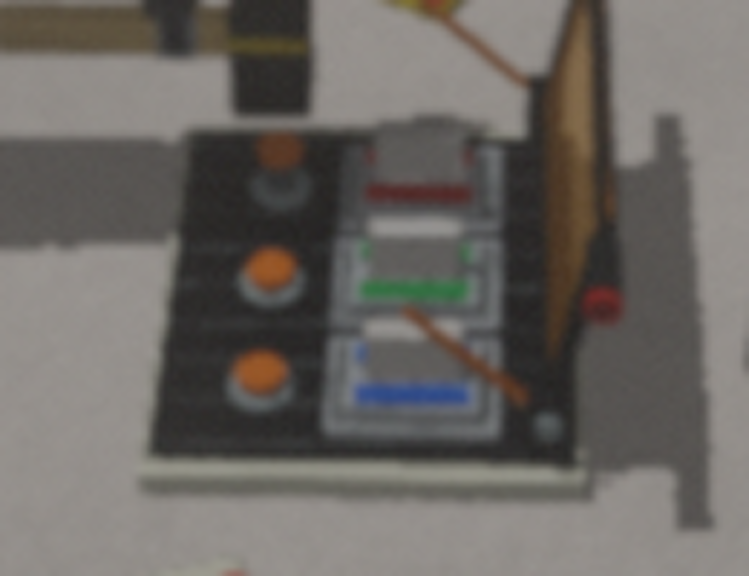

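Both driven pins are down, pin1 remains. Continue.

servo_tool(twist=[[0, 0, 0], [0, 0, 0], [0, 0, 0], [0, 0, 0], [0, 0, 0], [0, 0, 0], [0, 0, 0], [0, 0, 0]], xyz=[[0, 0, -1.5], [0, 0, -1.6], [0, 0, -0.4], [0, 0, -0.5], [0, 0, -0.5], [0, 0, -0.4], [0, 0, -0.4], [0, 0, -0.3]], fingers=[0, 0, 0, 0, 0, 0, 0, 0])

```text
time: 43.8
tool_pos: [0.4491, 0.0459, 0.0453]
tool_rot: [0.468, 0.531, 0.467, -0.531]
contact_force: [-4.3, 0.0, 6.4]
gripper_width: 0.237
```

servo_tool(twist=[[0, 0, 0], [0, 0, 0], [0, 0, 0]], xyz=[[0, 0, -0.2], [0, 0, -0.1], [0, 0, 0]], fingers=[0, 0, 0])

```text
time: 44.18
tool_pos: [0.4492, 0.046, 0.0451]
tool_rot: [-0.467, -0.53, -0.468, 0.531]
contact_force: [-15.0, -0.6, 21.1]
gripper_width: 0.243
```

servo_tool(twist=[[0, 0, 0], [0, 0, 0], [0, 0, 0], [0, 0, 0], [0, 0, 0], [0, 0, 0], [0, 0, 0], [0, 0, 0]], xyz=[[0, 0, 1.5], [0, 0, 2], [0, 0, 2], [-1.4, 5, 0], [-1.5, 6, 0], [-1.5, 6, 0], [0, 0.4, 0], [0, 0, 0]], fingers=[0, 0, 0, 0, 0, 0, 0, 0])

```text
time: 45.18
tool_pos: [0.4049, 0.2202, 0.0969]
tool_rot: [-0.468, -0.53, -0.468, 0.53]
contact_force: [0.2, -0.4, -3.5]
gripper_width: 0.248
```

servo_tool(twist=[[0, 0, 0], [0, 0, 0], [0, 0, 0], [0, 0, 0], [0, 0, 0], [0, 0, 0]], xyz=[[0, 0, -2.5], [0, 0, -2.5], [0, 0, -1.8], [0, 0, -0.8], [0, 0, 0], [0, 0, 0]], fingers=[0, 0, 0, 0, 0, 0])

```text
time: 45.92
tool_pos: [0.406, 0.2199, 0.0223]
tool_rot: [0.468, 0.531, 0.467, -0.53]
contact_force: [0.6, -0.1, -2.6]
gripper_width: 0.244
```

```bash
python3 p.py wrist w30; python3 p.py side s30 180 150 310 250
```

```text
[0.406  0.2201 0.0224] jaw -1.697 down [ 0.002  0.001 -1.   ] t 45.975 w 0.244 F [ 0.1  0.7 -3.2]
scale 1.5
[0.4059 0.2202 0.0223] jaw -1.697 down [ 0.002  0.001 -1.   ] t 46.025 w 0.242 F [ 0.8  0.1 -2.9]
scale 5.76
```

View pics/w30v.png

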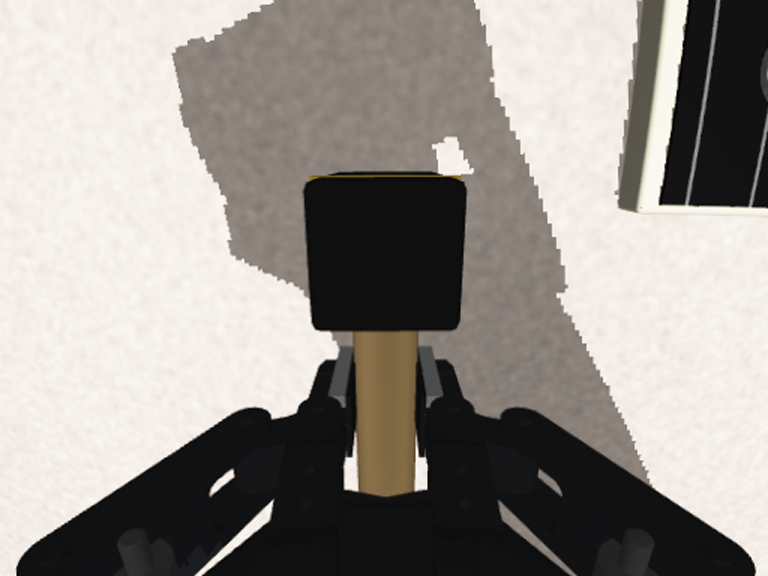

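View pics/s30v.png

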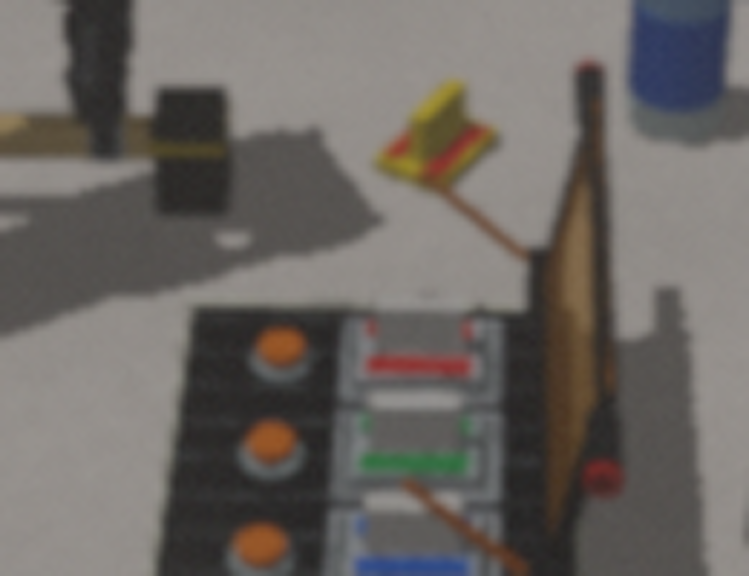

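servo_tool(twist=[[0, 0, 0], [0, 0, 0], [0, 0, 0], [0, 0, 0]], xyz=[[0, 0, -0.5], [0, 0, -0.4], [0, 0, -0.2], [0, 0, 0]], fingers=[0, 0, 0, 0])

```text
time: 46.52
tool_pos: [0.4048, 0.2201, 0.0115]
tool_rot: [-0.467, -0.53, -0.468, 0.531]
contact_force: [-6.3, -1.5, 7.2]
gripper_width: 0.243
```

servo_tool(twist=[[0, 0, 0], [0, 0, 0], [0, 0, 0], [0, 0, 0], [0, 0, 0], [0, 0, 0], [0, 0, 0], [0, 0, 0]], xyz=[[0, 0, 0], [0, 0, 0], [0, 0, 0], [0, 0, 0], [0, 0, 2], [0, 0, 4], [0, 0, 5], [0, 0, 5]], fingers=[0.6, 0.6, 0.6, 0.6, 0.6, 0.6, 0.6, 0.6])

```text
time: 47.52
tool_pos: [0.4047, 0.2199, 0.1716]
tool_rot: [-0.467, -0.53, -0.468, 0.531]
contact_force: [0.3, -0.1, -0.4]
gripper_width: 0.602
```

```bash
python3 p.py wrist w31; python3 p.py side s31 180 150 310 250
```

```text
[0.4087 0.2213 0.1799] jaw -1.697 down [ 0.012  0.004 -1.   ] t 47.575 w 0.6 F [3.  1.  5.2]
scale 1.5
[0.4088 0.2214 0.1776] jaw -1.697 down [ 0.012  0.004 -1.   ] t 47.625 w 0.601 F [ 1.3 -0.2  1.7]
scale 5.76
```

View pics/w31v.png

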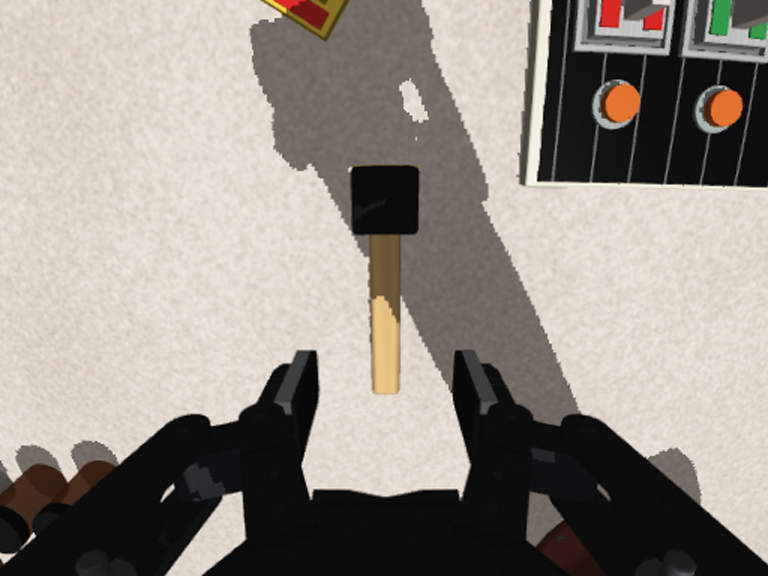

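View pics/s31v.png

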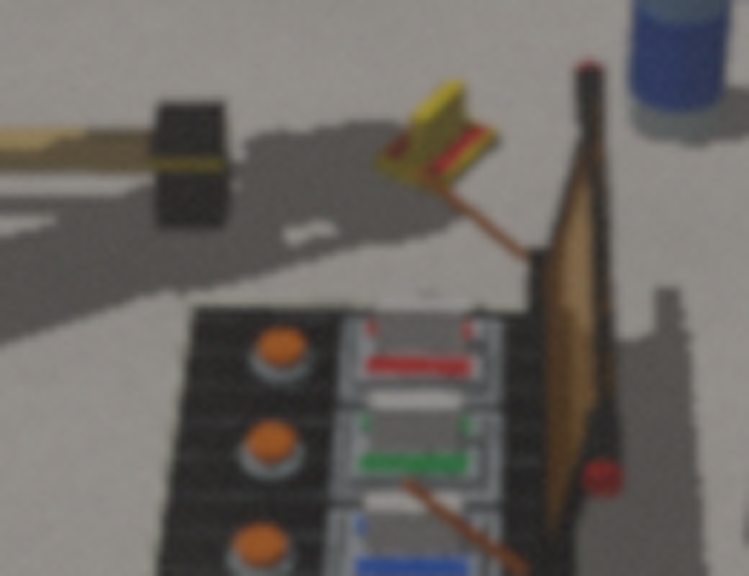

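servo_tool(twist=[[0, 0, 0.18], [0, 0, 0.18], [0, 0, 0.18], [0, 0, 0.18], [0, 0, 0.18], [0, 0, 0.18], [0, 0, 0.18], [0, 0, 0.18]], xyz=[[1, 0, 3], [3, -1, 3], [4, -2, 2], [4, -2, 1], [4, -2, 0], [4, -2, 0], [4, -2, 0], [3, -1, 0]], fingers=[0.7, 0.7, 0.7, 0.7, 0.7, 0.7, 0.7, 0.7])

```text
time: 48.62
tool_pos: [0.6762, 0.0987, 0.2588]
tool_rot: [0.701, 0.089, 0.702, -0.089]
contact_force: [-1.0, 0.5, 0.3]
gripper_width: 0.695
```

servo_tool(twist=[[0, 0, 0.13], [0, 0, 0], [0, 0, 0], [0, 0, 0]], xyz=[[0, -0.5, 0], [0, 0, 0], [0, 0, 0], [0, 0, 0]], fingers=[0.6, 0.6, 0.6, 0.6])

```text
time: 49.12
tool_pos: [0.6747, 0.0954, 0.2603]
tool_rot: [0.706, 0.045, 0.706, -0.045]
contact_force: [0.4, -0.6, 0.5]
gripper_width: 0.597
```

```bash
python3 p.py wrist w32; python3 p.py side s32 220 120 350 220
```

```text
[0.6747 0.0954 0.2605] jaw -0.127 down [ 0.  0. -1.] t 49.175 w 0.601 F [-0.1  0.4  1.1]
scale 1.5
[0.6748 0.0953 0.2605] jaw -0.127 down [ 0.  0. -1.] t 49.225 w 0.594 F [-0.  -0.1  0.2]
scale 5.76
```

View pics/w32v.png

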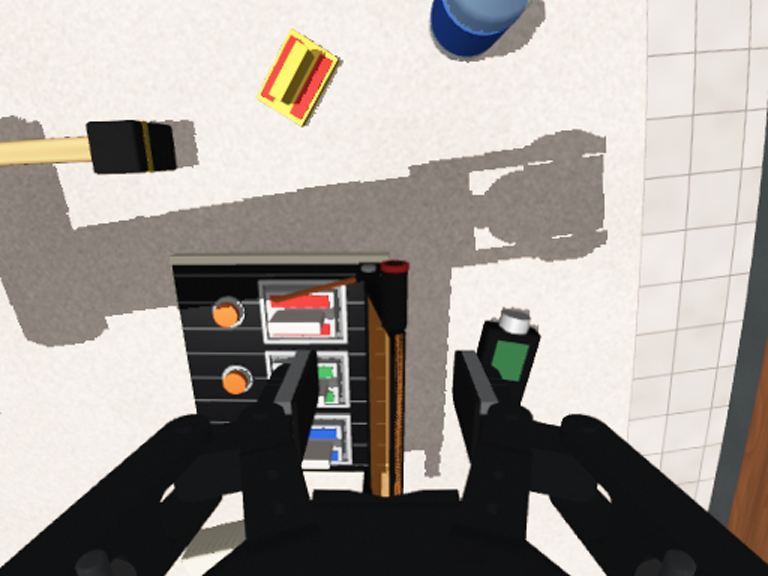

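View pics/s32v.png

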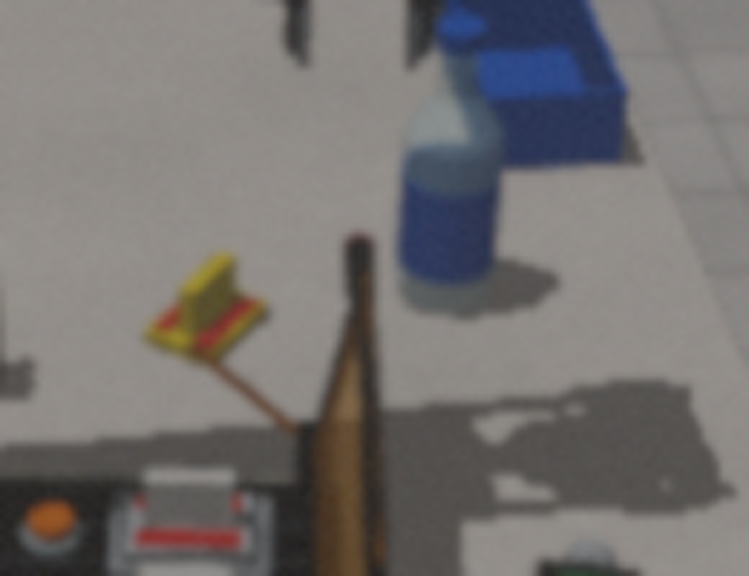

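```bash
python3 - <<'E'
from m import *
w=cam("wrist"); sd=cam("side")
p1=np.array([395,267])/1.5; p2=np.array([358,241])/5.76+[220,120]
D1=ray(w,p1)[0];D2=ray(sd,p2)[0]
t=np.linalg.lstsq(np.c_[D1,-D2],sd[3]-w[3],rcond=None)[0]
print(w[3]+D1*t[0],sd[3]+D2*t[1])
for z in (.15,.16,.165): print(atz(w,p1,z))
h=np.array([.6391,-.0577]);x=np.array([.992,-.127]);y=np.array([.127,.992])
for a in (-.2,-.25,-.15):
  print(a,h+.168*y-.115*np.sin(a)*x,.05+.115*np.cos(a), "grip155",h+.155*y-.115*np.sin(a)*x, proj(w,[np.r_[h+.168*y-.115*np.sin(a)*x,.05+.115*np.cos(a)]])*1.5)
E
```

```text
[0.68260565 0.10345382 0.16587876] [0.68124662 0.1036617  0.16583677]
[[0.68245709 0.09927502 0.15      ]]
[[0.68255065 0.10190671 0.16      ]]
[[0.68259743 0.10322256 0.165     ]]
-0.2 [0.6831002  0.10605443] 0.1627076564517428 grip155 [0.6814492  0.09315843] [[395.1654508  261.90665333]]
-0.25 [0.68865984 0.10534267] 0.16142492849672416 grip155 [0.68700884 0.09244667] [[403.57042395 261.44440364]]
-0.15 [0.6774839  0.10677346] 0.16370867396264488 grip155 [0.6758329  0.09387746] [[386.59512287 262.27036902]]
```

servo_tool(twist=[[0, 0, 0], [0, 0, 0], [0, 0, 0], [0, 0, 0], [0, 0, 0], [0, 0, 0]], xyz=[[0.6, -0.4, 0], [0, 0, -4], [0, 0, -4], [0, 0, -3.5], [0, 0, -2], [0, 0, 0]], fingers=[0.6, 0.6, 0.6, 0.6, 0.6, 0.6])

```text
time: 49.98
tool_pos: [0.68, 0.0909, 0.1234]
tool_rot: [0.705, 0.045, 0.707, -0.045]
contact_force: [-0.5, 0.7, 0.6]
gripper_width: 0.598
```

```bash
python3 p.py wrist w33; python3 p.py side s33 220 120 350 220
```

```text
[0.6813 0.0909 0.1256] jaw -0.127 down [ 0. -0. -1.] t 50.025 w 0.598 F [-1.  -0.2  0.5]
scale 1.5
[0.6821 0.091  0.127 ] jaw -0.127 down [ 0.002  0.    -1.   ] t 50.075 w 0.598 F [ 0.  -1.   0.8]
scale 5.76
```

View pics/w33v.png

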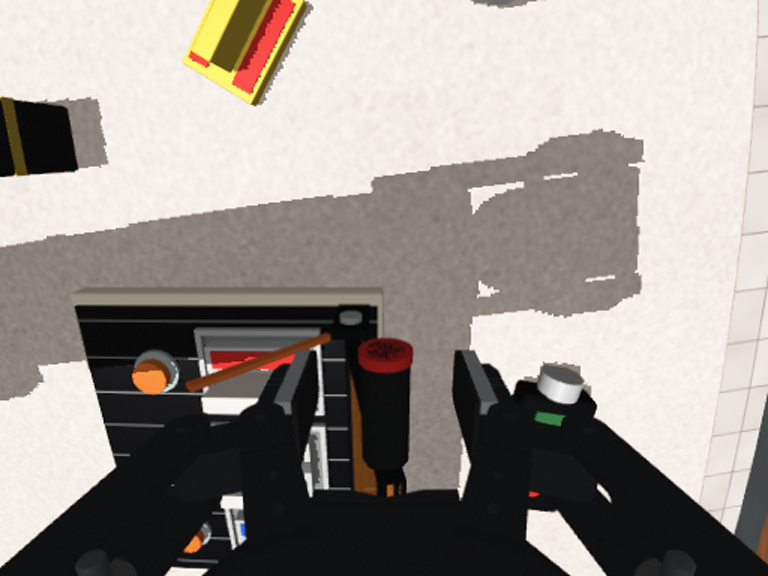

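View pics/s33v.png

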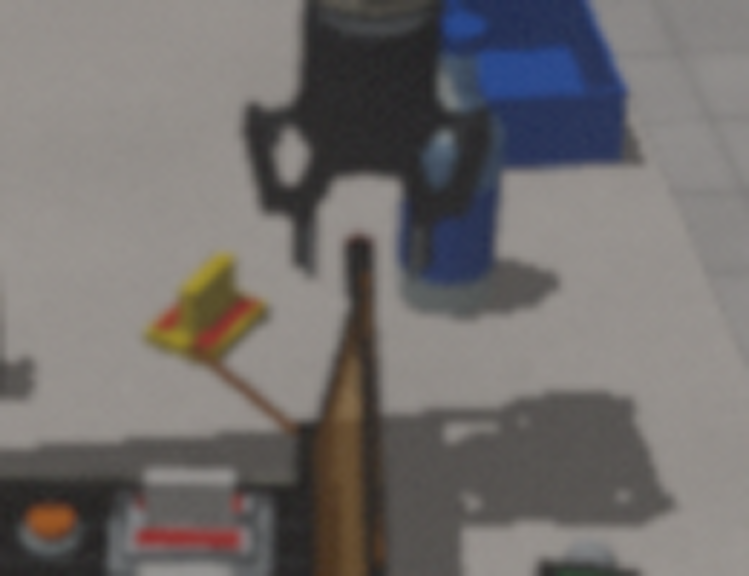

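servo_tool(twist=[[0, 0, 0], [0, 0, 0], [0, 0, 0], [0, 0, 0], [0, 0, 0], [0, 0, 0]], xyz=[[0, 0, 0], [0, 0, 0], [0, 0, 0], [0, 0, 0], [0, 0, 0], [0, 0, 0]], fingers=[0, 0, 0, 0, 0, 0])

```text
time: 50.82
tool_pos: [0.6818, 0.0911, 0.1274]
tool_rot: [0.707, 0.045, 0.705, -0.045]
contact_force: [-0.7, -0.4, 5.3]
gripper_width: 0.18
```

servo_tool(twist=[[0, 0, 0], [0, 0, 0], [0, 0, 0], [0, 0, 0], [0, 0, 0], [0, 0, 0], [0, 0, 0], [0, 0, 0]], xyz=[[-0.85, 0.11, 0.14], [-0.85, 0.11, 0.08], [-0.85, 0.11, 0.01], [-0.85, 0.11, -0.05], [-0.85, 0.11, -0.12], [-0.84, 0.11, -0.18], [-0.81, 0.1, -0.24], [-0.81, 0.1, -0.31]], fingers=[0, 0, 0, 0, 0, 0, 0, 0])

```text
time: 51.82
tool_pos: [0.6195, 0.099, 0.1247]
tool_rot: [0.711, 0.045, 0.7, -0.045]
contact_force: [6.9, -2.1, 12.3]
gripper_width: 0.179
```

```bash
python3 p.py wrist w34; python3 p.py side s34 220 120 350 220
```

```text
[0.6175 0.0993 0.1233] jaw -0.127 down [ 0.012 -0.001 -1.   ] t 51.875 w 0.182 F [-0.6 -0.2 12.7]
scale 1.5
[0.6168 0.0994 0.1231] jaw -0.127 down [ 0.009 -0.    -1.   ] t 51.925 w 0.184 F [ 0.5 -0.  10.8]
scale 5.76
```

View pics/w34v.png

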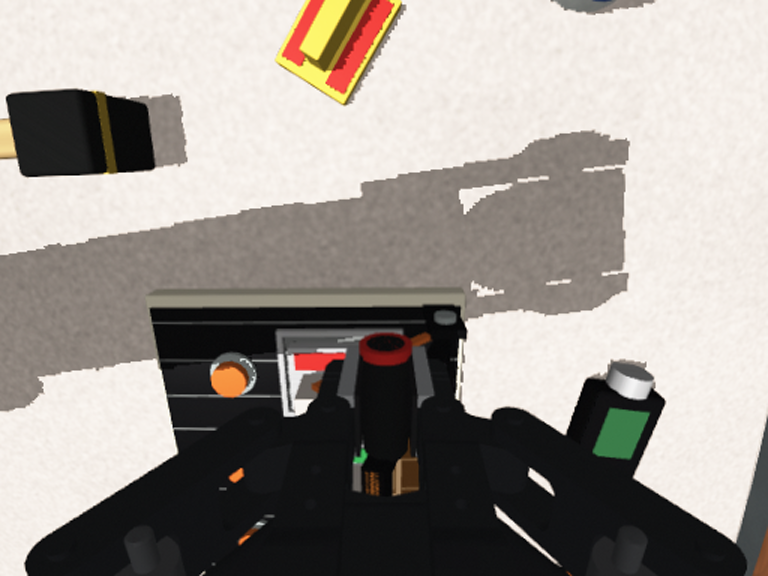

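View pics/s34v.png

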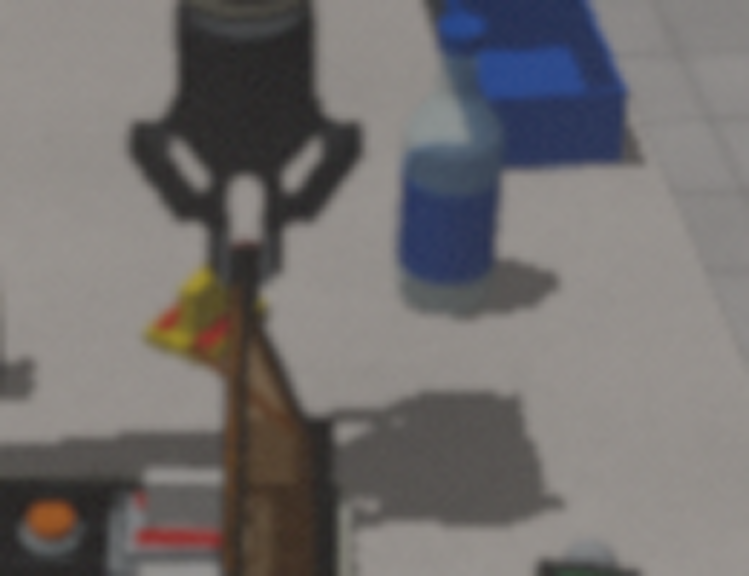

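servo_tool(twist=[[0, 0, 0], [0, 0, 0], [0, 0, 0], [0, 0, 0], [0, 0, 0], [0, 0, 0], [0, 0, 0], [0, 0, 0]], xyz=[[-0.83, 0.1, -0.38], [-0.8, 0.1, -0.44], [-0.76, 0.1, -0.5], [-0.72, 0.09, -0.56], [-0.73, 0.09, -0.68], [0, 0, 0], [0, 0, 0], [0, 0, 0]], fingers=[0, 0, 0, 0, 0, 0, 0, 0])

```text
time: 52.92
tool_pos: [0.578, 0.1042, 0.0945]
tool_rot: [0.708, 0.045, 0.703, -0.045]
contact_force: [4.2, -0.8, 1.3]
gripper_width: 0.181
```

```bash
python3 p.py wrist w35; python3 p.py side s35 200 120 330 220
```

```text
[0.578  0.1042 0.0945] jaw -0.127 down [ 0.007 -0.    -1.   ] t 52.975 w 0.181 F [5.5 0.5 1.3]
scale 1.5
[0.578  0.1042 0.0945] jaw -0.127 down [ 0.007 -0.    -1.   ] t 53.025 w 0.184 F [ 4.7 -0.6  0.5]
scale 5.76
```

View pics/s35v.png

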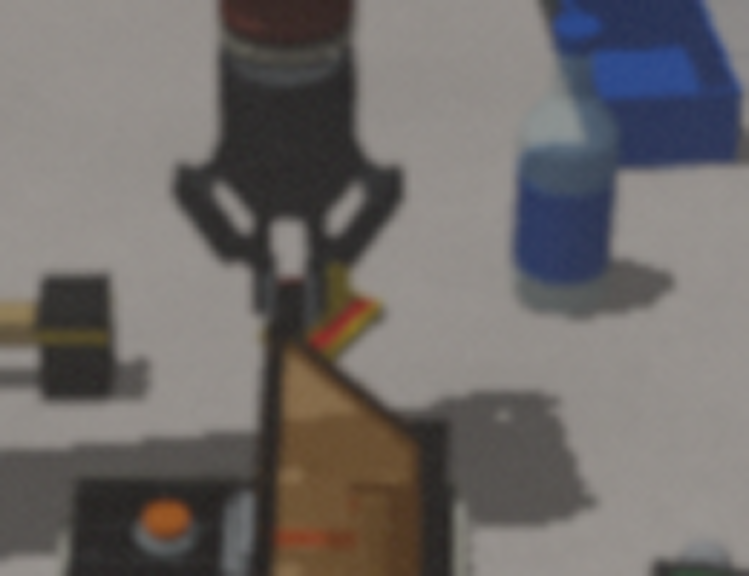

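View pics/w35v.png

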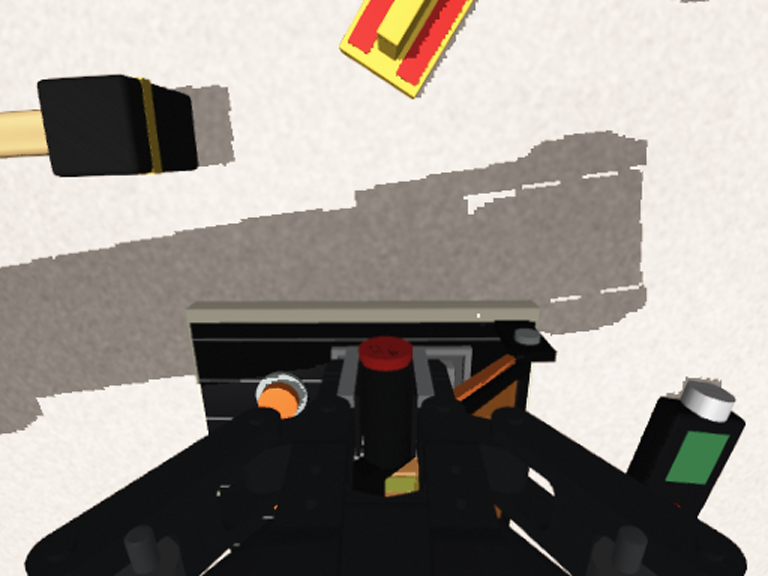

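servo_tool(twist=[[0, 0, 0], [0, 0, 0], [0, 0, 0], [0, 0, 0], [0, 0, 0], [0, 0, 0], [0, 0, 0], [0, 0, 0]], xyz=[[0, 0, 0], [0, 0, 0], [0, 0, 0], [0, 0, 0], [0, 0, 2], [0, 0, 4], [0, 0, 4], [0, 0, 4]], fingers=[0.5, 0.5, 0.5, 0.5, 0.5, 0.5, 0.5, 0.5])

```text
time: 54.02
tool_pos: [0.5757, 0.1044, 0.2362]
tool_rot: [0.706, 0.045, 0.705, -0.045]
contact_force: [-0.3, 0.1, -0.8]
gripper_width: 0.502
```

servo_tool(twist=[[0, 0, 0], [0, 0, 0], [0, 0, 0], [0, 0, 0]], xyz=[[-1, 3, 1], [-1, 5, 1], [0, 4, 0], [0, 0, 0]], fingers=[0.5, 0.5, 0.5, 0.5])

```text
time: 54.52
tool_pos: [0.5553, 0.2266, 0.2549]
tool_rot: [0.706, 0.044, 0.705, -0.043]
contact_force: [-0.0, -0.6, 0.5]
gripper_width: 0.501
```

```bash
python3 p.py wrist w36; python3 p.py side s36 200 140 330 240
```

```text
[0.5555 0.2252 0.2545] jaw -0.125 down [ 0.001 -0.    -1.   ] t 54.575 w 0.501 F [ 0.7 -0.1  0.4]
scale 1.5
[0.5556 0.2243 0.2541] jaw -0.126 down [ 0.001 -0.    -1.   ] t 54.625 w 0.5 F [-0.9 -0.3  0.6]
scale 5.76
```

View pics/s36v.png

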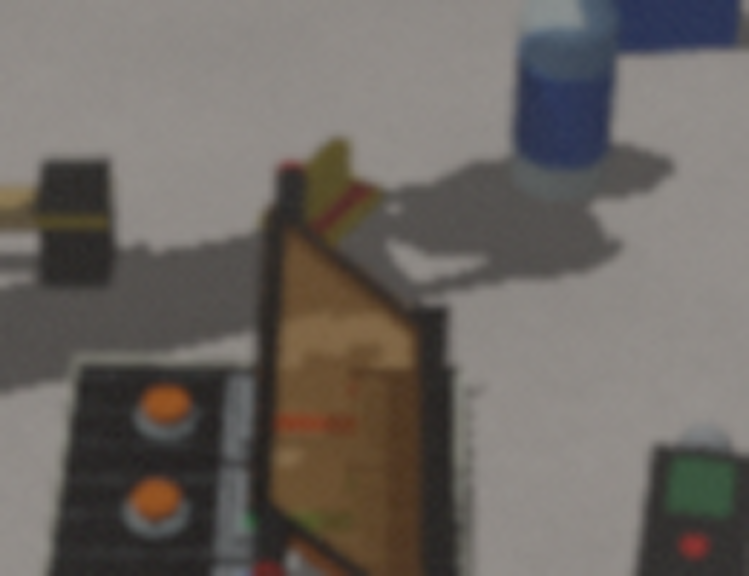

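View pics/w36v.png

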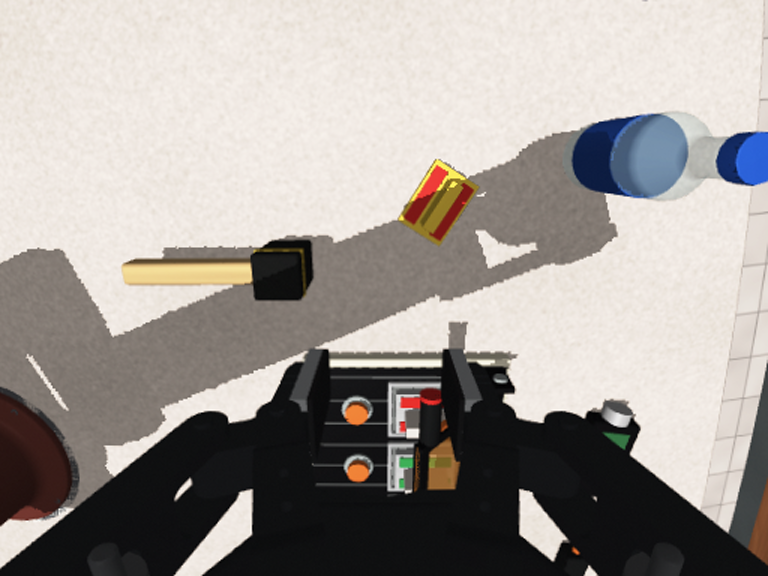

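```bash
python3 p.py scene c36 180 160 320 265; python3 - <<'E'
from m import *
w=cam("wrist"); sd=cam("side")
p1=np.array([431,398])/1.5; p2=np.array([288,168])/5.76+[200,140]
D1=ray(w,p1)[0];D2=ray(sd,p2)[0]
t=np.linalg.lstsq(np.c_[D1,-D2],sd[3]-w[3],rcond=None)[0]
print(w[3]+D1*t[0],sd[3]+D2*t[1])
h=np.array([.6391,-.0577]);x=np.array([.992,-.127]);y=np.array([.127,.992])
for a in (.65,.72,.785,.85,.9):
  P=np.array([np.r_[h+s*.168*y-.115*np.sin(a)*x,.05+.115*np.cos(a)] for s in (1,-1)])
  print(a,((proj(sd,P)-[200,140])*5.76).round().tolist(),(proj(w,P[:1])*1.5).round().tolist(),((proj(cam("scene"),P)-[180,160])*768/140).round().tolist())
E
```

```text
[0.5556 0.2238 0.2538] jaw -0.127 down [ 0.001 -0.    -1.   ] t 54.675 w 0.5 F [ 0.2 -1.3  0.1]
scale 5.485714285714286
[0.57888271 0.11533237 0.13583683] [0.57762336 0.11538194 0.13574707]
0.65 [[312.0, 156.0], [293.0, 567.0]] [[447.0, 398.0]] [[609.0, 209.0], [22.0, 110.0]]
0.72 [[301.0, 163.0], [280.0, 574.0]] [[439.0, 394.0]] [[610.0, 206.0], [27.0, 107.0]]
0.785 [[291.0, 170.0], [268.0, 582.0]] [[431.0, 391.0]] [[611.0, 204.0], [31.0, 106.0]]
0.85 [[282.0, 178.0], [257.0, 590.0]] [[424.0, 387.0]] [[612.0, 202.0], [36.0, 106.0]]
0.9 [[276.0, 184.0], [250.0, 596.0]] [[419.0, 384.0]] [[612.0, 202.0], [39.0, 106.0]]
```

View pics/c36v.png

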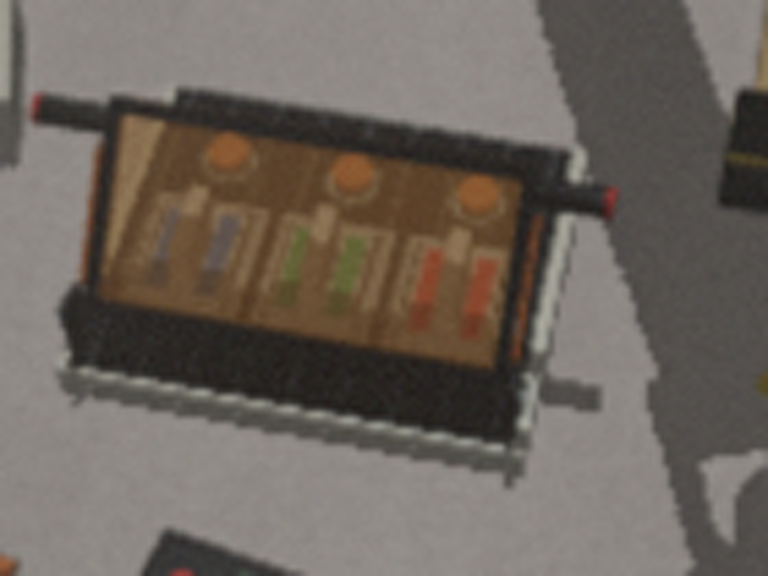

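servo_tool(twist=[[0, 0, 0], [0, 0, 0], [0, 0, 0], [0, 0, 0], [0, 0, 0], [0, 0, 0], [0, 0, 0], [0, 0, 0]], xyz=[[-0.5, -3, 0], [-1.3, -5.6, 0], [-1.4, -5.9, 0], [-1.4, -5.9, 0], [-1.4, -5.9, 0], [-1.4, -5.9, 0], [-1.4, -5.9, 0], [-1.4, -5.9, 0]], fingers=[0.5, 0.5, 0.5, 0.5, 0.5, 0.5, 0.5, 0.5])

```text
time: 55.68
tool_pos: [0.452, -0.2184, 0.2535]
tool_rot: [0.706, 0.045, 0.705, -0.046]
contact_force: [1.4, -0.1, 0.2]
gripper_width: 0.497
```

servo_tool(twist=[[0, 0, 0], [0, 0, 0], [0, 0, 0], [0, 0, 0], [0, 0, 0], [0, 0, 0]], xyz=[[-1.3, -5.5, 0], [-1, -5.5, -2.5], [0, -2.5, -2.5], [0, 0, 0], [0, 0, 0], [0, 0, 0]], fingers=[0.5, 0.5, 0.5, 0.5, 0.5, 0.5])

```text
time: 56.42
tool_pos: [0.4311, -0.3503, 0.2047]
tool_rot: [0.706, 0.044, 0.705, -0.045]
contact_force: [0.7, 0.2, -0.2]
gripper_width: 0.499
```

```bash
python3 p.py wrist w37
```

```text
[ 0.4311 -0.3503  0.2046] jaw -0.126 down [ 0.002 -0.002 -1.   ] t 56.475 w 0.5 F [-0.2 -0.4  0.3]
scale 1.5
```

View pics/w37v.png

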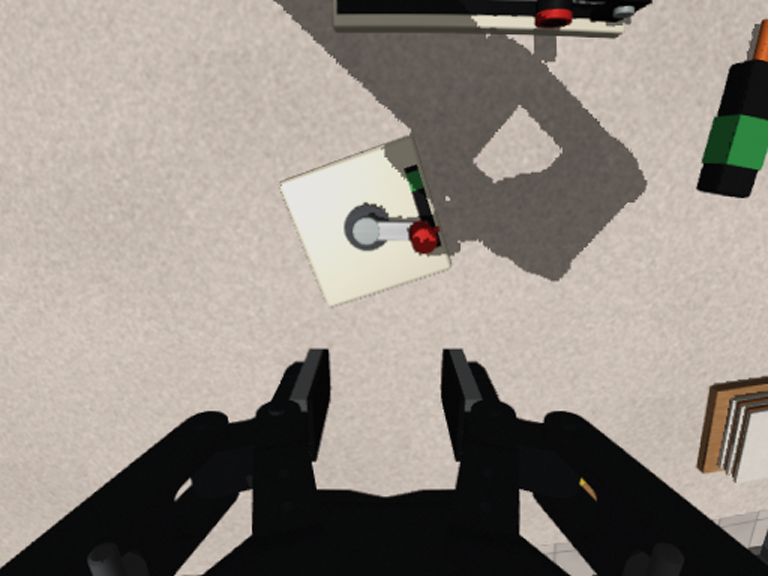

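```bash
python3 - <<'E'
from m import *
cm=cam("wrist")
p,c,L=quad(cm,[(281,184),(410,136),(450,265),(331,305)],z=.05); print("timer",c,L)
print("hub base(disc) z.052",atz(cm,np.array([(366,227)])/1.5,.052)[0], "hub top z.07",atz(cm,np.array([(366,231)])/1.5,.068)[0])
k=atz(cm,np.array([(424,236)])/1.5,.105)[0]; print("knob top",k)
for z in (.1,.105): print(atz(cm,np.array([(424,235),(425,240)])/1.5,z))
E
python3 p.py wrist w38 175 80 325 210
```

```text
timer [ 0.4216 -0.3221] [104, 104, 103, 104]
hub base(disc) z.052 [ 0.42008191 -0.32292081  0.052     ] hub top z.07 [ 0.42071959 -0.32336517  0.068     ]
knob top [ 0.46030559 -0.32521489  0.105     ]
[[ 0.46073205 -0.32552666  0.1       ]
 [ 0.46106285 -0.32896414  0.1       ]]
[[ 0.4603706  -0.32455814  0.105     ]
 [ 0.46069532 -0.32793241  0.105     ]]
[ 0.4311 -0.3502  0.2044] jaw -0.126 down [ 0.002 -0.002 -1.   ] t 56.525 w 0.498 F [-0.6 -0.4  0.3]
scale 4.430769230769231
```

View pics/w38v.png

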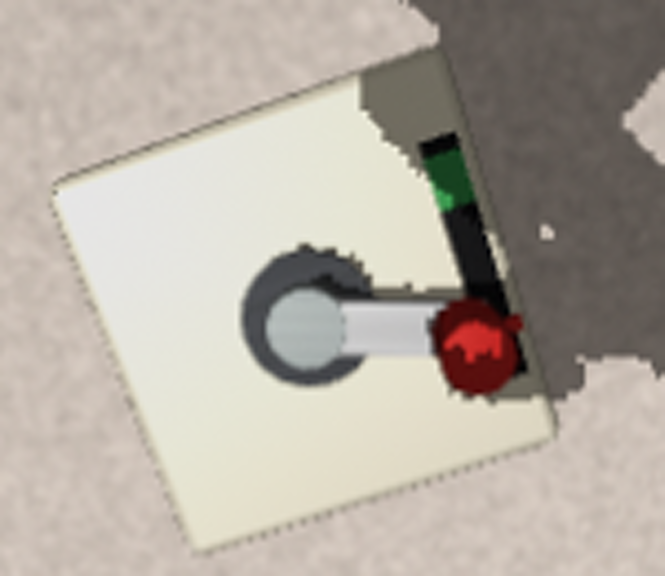

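servo_tool(twist=[[0, 0, 0], [0, 0, 0], [0, 0, 0], [0, 0, 0], [0, 0, 0], [0, 0, 0], [0, 0, 0]], xyz=[[1.5, 1.2, 0], [1.4, 1.2, 0], [0, 0, -3], [0, 0, -3], [0, 0, -2], [0, 0, 0], [0, 0, 0]], fingers=[0.6, 0.6, 0.6, 0.6, 0.6, 0.6, 0.6])

```text
time: 57.4
tool_pos: [0.4603, -0.327, 0.1242]
tool_rot: [0.706, 0.044, 0.705, -0.045]
contact_force: [0.6, 0.1, 0.4]
gripper_width: 0.599
```

```bash
python3 p.py wrist w39; python3 p.py side s39 180 230 300 320
```

```text
[ 0.4604 -0.3273  0.1247] jaw -0.127 down [ 0.002 -0.002 -1.   ] t 57.45 w 0.597 F [ 1.1 -1.  -0.3]
scale 1.5
[ 0.4604 -0.3274  0.1248] jaw -0.127 down [ 0.002 -0.002 -1.   ] t 57.5 w 0.598 F [ 0.1 -0.5 -0.1]
scale 6.4
```

View pics/w39v.png

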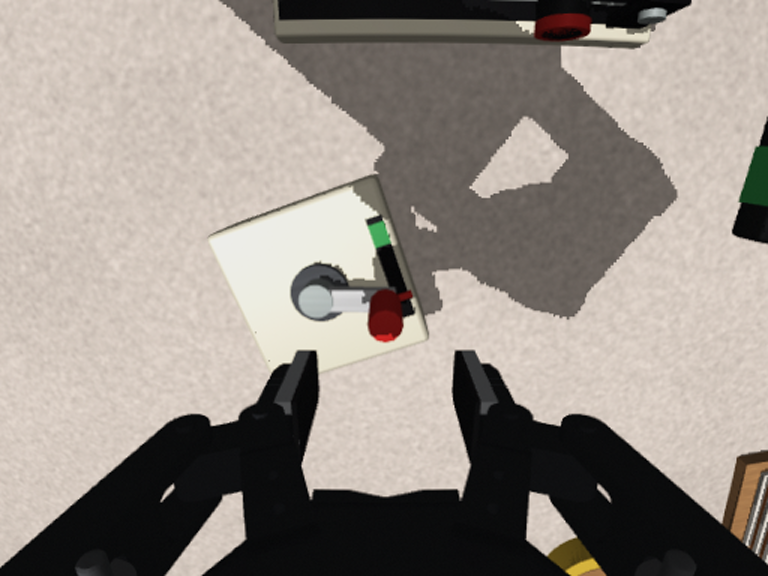

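View pics/s39v.png

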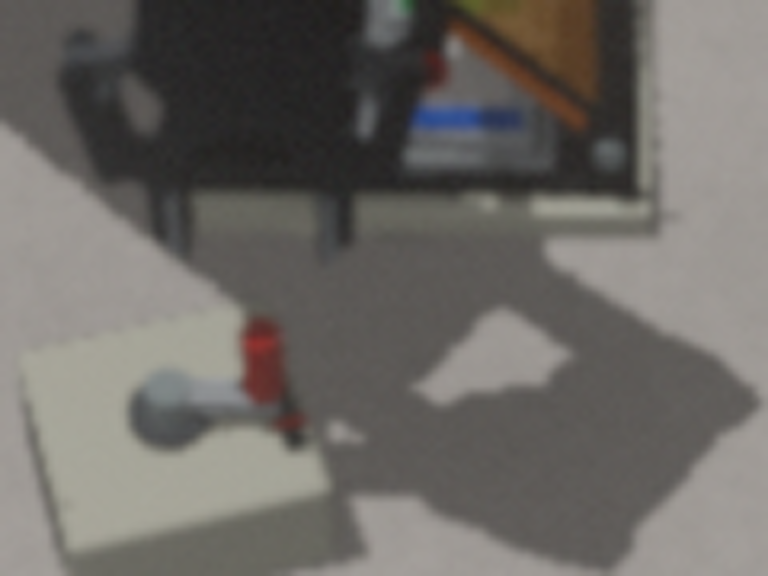

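servo_tool(twist=[[0, 0, 0], [0, 0, 0], [0, 0, 0], [0, 0, 0], [0, 0, 0], [0, 0, 0], [0, 0, 0], [0, 0, 0]], xyz=[[0, 0.1, -2.5], [0, 0, -2.5], [0, 0, -1.9], [0, 0, 0], [0, 0, 0], [0, 0, 0], [0, 0, 0], [0, 0, 0]], fingers=[0.6, 0.6, 0.6, 0.6, 0, 0, 0, 0])

```text
time: 58.5
tool_pos: [0.4604, -0.3264, 0.0556]
tool_rot: [0.706, 0.044, 0.705, -0.045]
contact_force: [-0.1, -0.2, 5.4]
gripper_width: 0.186
```

servo_tool(twist=[[0, 0, 0], [0, 0, 0]], xyz=[[0, 0, 0], [0, 0, 0]], fingers=[0, 0])

```text
time: 58.75
tool_pos: [0.4604, -0.3264, 0.0555]
tool_rot: [0.706, 0.044, 0.705, -0.045]
contact_force: [0.6, -0.0, 5.5]
gripper_width: 0.189
```

```bash
python3 p.py wrist w40
```

```text
[ 0.4604 -0.3264  0.0555] jaw -0.127 down [ 0.002 -0.002 -1.   ] t 58.8 w 0.188 F [0.3 0.4 5.5]
scale 1.5
```

View pics/w40v.png

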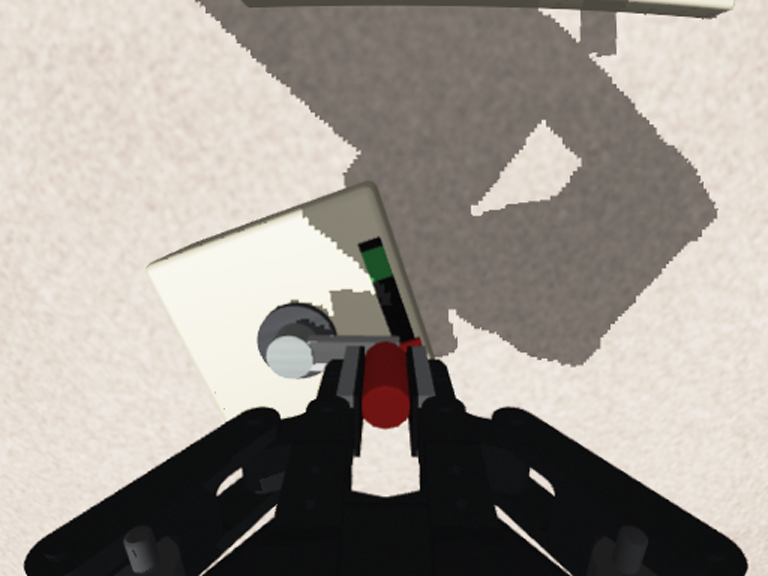

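```bash
cat > circ.py <<'E'
import sys,numpy as np
from h import *
C=np.array([.4208,-.3232]);R_=.0397
t=manip.state()["tool_pos"][:2]; d=t-C; ph=np.arctan2(d[1],d[0]); print("phi",round(float(ph),3),"r",round(float(np.hypot(*d)),4),"F",manip.state()["contact_force"].round(1),"z",manip.state()["tool_pos"][2])
n=int(sys.argv[1]); st=float(sys.argv[2])
P=[t]+[C+R_*np.array([np.cos(ph-st*k),np.sin(ph-st*k)]) for k in range(1,n+1)]
acc=t.copy();out=[]
for k in range(n):
    s=np.round((P[k+1]-acc)*100,1); acc=acc+s/100; out.append([float(s[0]),float(s[1]),0])
print(out)
E
python3 circ.py 8 0.35
```

```text
phi -0.081 r 0.0397 F [0.3 0.4 5.5] z 0.05553749000066092
[[-0.4, -1.3, 0], [-0.7, -1.2, 0], [-1.2, -0.8, 0], [-1.3, -0.3, 0], [-1.4, 0.1, 0], [-1.2, 0.6, 0], [-1.0, 0.9, 0], [-0.6, 1.3, 0]]
```

servo_tool(twist=[[0, 0, 0], [0, 0, 0], [0, 0, 0], [0, 0, 0], [0, 0, 0], [0, 0, 0], [0, 0, 0], [0, 0, 0]], xyz=[[-0.4, -1.3, 0], [-0.7, -1.2, 0], [-1.2, -0.8, 0], [-1.3, -0.3, 0], [-1.4, 0.1, 0], [-1.2, 0.6, 0], [-1.0, 0.9, 0], [-0.6, 1.3, 0]], fingers=[0, 0, 0, 0, 0, 0, 0, 0])

```text
time: 59.8
tool_pos: [0.3826, -0.3338, 0.0555]
tool_rot: [0.707, 0.044, 0.704, -0.046]
contact_force: [6.4, -1.3, 4.4]
gripper_width: 0.184
```

```bash
python3 circ.py 8 0.35;  python3 p.py wrist w41
```

```text
phi -2.871 r 0.0396 F [ 6.4 -1.3  4.4] z 0.05548600024562608
[[-0.1, 1.4, 0], [0.3, 1.3, 0], [0.8, 1.1, 0], [1.1, 0.8, 0], [1.4, 0.4, 0], [1.3, -0.1, 0], [1.3, -0.6, 0], [1.0, -1.0, 0]]
[ 0.3821 -0.3322  0.0554] jaw -0.127 down [ 0.003 -0.002 -1.   ] t 59.85 w 0.185 F [2.7 1.  8.6]
scale 1.5
```

View pics/w41v.png

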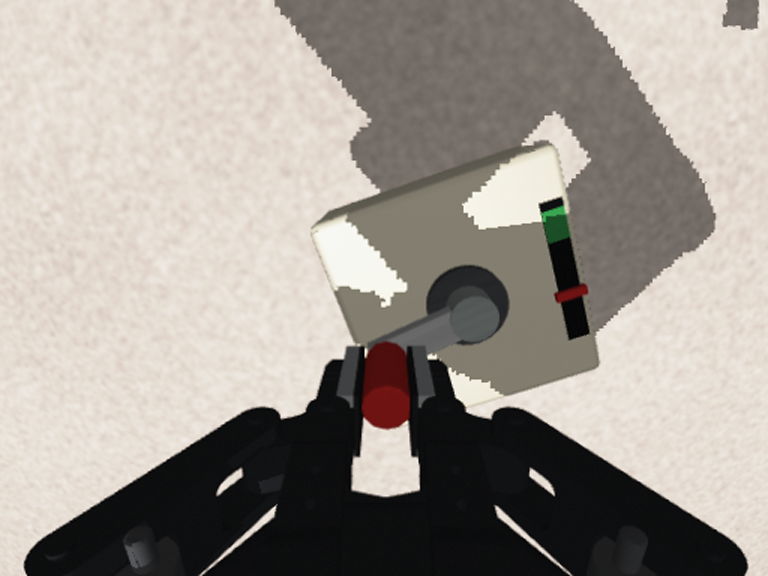

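servo_tool(twist=[[0, 0, 0], [0, 0, 0], [0, 0, 0], [0, 0, 0], [0, 0, 0], [0, 0, 0], [0, 0, 0], [0, 0, 0]], xyz=[[-0.1, 1.4, 0], [0.3, 1.3, 0], [0.8, 1.1, 0], [1.1, 0.8, 0], [1.4, 0.4, 0], [1.3, -0.1, 0], [1.3, -0.6, 0], [1.0, -1.0, 0]], fingers=[0, 0, 0, 0, 0, 0, 0, 0])

```text
time: 60.85
tool_pos: [0.4536, -0.2978, 0.0554]
tool_rot: [0.706, 0.046, 0.706, -0.043]
contact_force: [-1.2, 3.7, 11.7]
gripper_width: 0.185
```

```bash
python3 circ.py 8 0.35
```

```text
phi 0.658 r 0.0415 F [-1.2  3.7 11.7] z 0.055437587079545894
[[0.5, -1.3, 0], [0.2, -1.4, 0], [-0.3, -1.4, 0], [-0.8, -1.1, 0], [-1.1, -0.9, 0], [-1.3, -0.4, 0], [-1.4, 0.1, 0], [-1.2, 0.5, 0]]
```

servo_tool(twist=[[0, 0, 0], [0, 0, 0], [0, 0, 0], [0, 0, 0], [0, 0, 0], [0, 0, 0], [0, 0, 0], [0, 0, 0]], xyz=[[0.6, -1.3, 0], [0.1, -1.4, 0], [-0.4, -1.3, 0], [-0.8, -1.1, 0], [-1.1, -0.8, 0], [-1.3, -0.4, 0], [-1.4, 0.1, 0], [-1.2, 0.6, 0]], fingers=[0, 0, 0, 0, 0, 0, 0, 0])

```text
time: 61.85
tool_pos: [0.3989, -0.3548, 0.0553]
tool_rot: [0.707, 0.045, 0.704, -0.045]
contact_force: [6.0, 4.4, 7.8]
gripper_width: 0.186
```

```bash
python3 circ.py 8 0.35
```

```text
phi -2.177 r 0.0384 F [6.  4.4 7.8] z 0.05531592533154809
[[-1.1, 0.9, 0], [-0.5, 1.2, 0], [-0.2, 1.4, 0], [0.4, 1.3, 0], [0.8, 1.2, 0], [1.1, 0.8, 0], [1.3, 0.3, 0], [1.4, -0.1, 0]]
```

servo_tool(twist=[[0, 0, 0], [0, 0, 0], [0, 0, 0], [0, 0, 0], [0, 0, 0], [0, 0, 0], [0, 0, 0], [0, 0, 0]], xyz=[[-1, 1, 0], [-0.6, 1.2, 0], [-0.1, 1.4, 0], [0.3, 1.3, 0], [0.8, 1.2, 0], [1.1, 0.8, 0], [1.3, 0.4, 0], [1.4, -0.1, 0]], fingers=[0, 0, 0, 0, 0, 0, 0, 0])

```text
time: 62.85
tool_pos: [0.4293, -0.2815, 0.0553]
tool_rot: [0.705, 0.046, 0.707, -0.043]
contact_force: [-3.0, 4.0, 12.2]
gripper_width: 0.184
```

```bash
python3 circ.py 5 0.25; python3 p.py wrist w42
```

```text
phi 1.37 r 0.0426 F [-3.   4.  12.2] z 0.05534113709783442
[[0.9, -0.6, 0], [0.8, -0.5, 0], [0.7, -0.8, 0], [0.5, -0.8, 0], [0.2, -1.0, 0]]
[ 0.4309 -0.2821  0.0555] jaw -0.126 down [ 0.     0.002 -1.   ] t 62.9 w 0.189 F [ 0.   6.7 11. ]
scale 1.5
```

View pics/w42v.png

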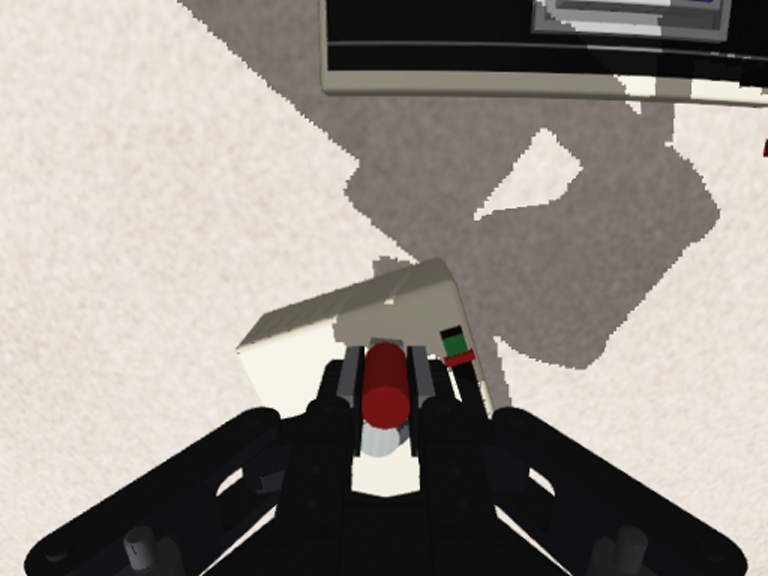

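servo_tool(twist=[[0, 0, 0], [0, 0, 0], [0, 0, 0], [0, 0, 0], [0, 0, 0], [0, 0, 0]], xyz=[[1.1, -0.5, 0], [0.9, -0.7, 0], [0.6, -1, 0], [0.3, -1.1, 0], [0, 0, 0], [0, 0, 0]], fingers=[0, 0, 0, 0, 0, 0])

```text
time: 63.65
tool_pos: [0.4604, -0.3169, 0.0556]
tool_rot: [0.707, 0.044, 0.704, -0.045]
contact_force: [4.7, -0.8, 6.3]
gripper_width: 0.189
```

```bash
python3 circ.py 2 0.15; python3 p.py wrist w43
```

```text
phi 0.158 r 0.0401 F [ 4.7 -0.8  6.3] z 0.0556495900193798
[[0.0, -0.6, 0], [-0.0, -0.6, 0]]
[ 0.4604 -0.3169  0.0556] jaw -0.127 down [ 0.004 -0.002 -1.   ] t 63.7 w 0.19 F [5.  0.  4.9]
scale 1.5
```

View pics/w43v.png

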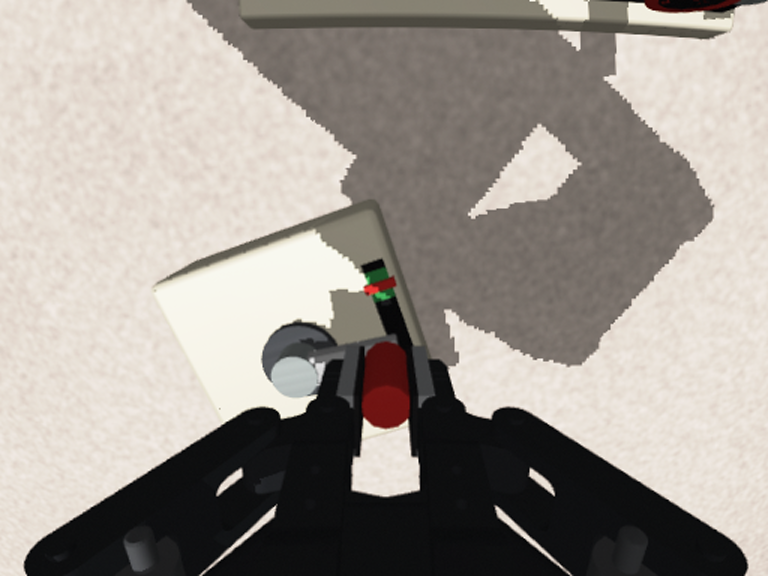

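servo_tool(twist=[[0, 0, 0], [0, 0, 0], [0, 0, 0], [0, 0, 0]], xyz=[[0, -0.5, 0], [0, -0.4, 0], [0, 0, 0], [0, 0, 0]], fingers=[0, 0, 0, 0])

```text
time: 64.2
tool_pos: [0.4606, -0.3226, 0.0555]
tool_rot: [0.707, 0.047, 0.704, -0.043]
contact_force: [5.6, 10.1, 10.3]
gripper_width: 0.186
```

```bash
python3 circ.py 2 0.15
```

```text
phi 0.015 r 0.0398 F [ 5.6 10.1 10.3] z 0.055468152353200184
[[-0.0, -0.6, 0], [-0.2, -0.6, 0]]
```

servo_tool(twist=[[0, 0, 0], [0, 0, 0], [0, 0, 0], [0, 0, 0], [0, 0, 0], [0, 0, 0], [0, 0, 0], [0, 0, 0]], xyz=[[0, 0.2, 0], [0, 0, 0], [0, 0, 0], [0, 0, 0], [0, 0, 3], [0, 0, 5], [0, 0, 5], [0, 0, 4]], fingers=[0.6, 0.6, 0.6, 0.6, 0.6, 0.6, 0.6, 0.6])

```text
time: 65.2
tool_pos: [0.4586, -0.324, 0.2264]
tool_rot: [0.706, 0.045, 0.705, -0.045]
contact_force: [-0.6, -0.2, -0.1]
gripper_width: 0.6
```

servo_tool(twist=[[0, 0, 0], [0, 0, 0], [0, 0, 0], [0, 0, 0], [0, 0, 0], [0, 0, 0]], xyz=[[0, 2, 2], [0, 4, 2], [0, 4, 0], [0, 0, 0], [0, 0, 0], [0, 0, 0]], fingers=[0.6, 0.6, 0.6, 0.6, 0.6, 0.6])

```text
time: 65.95
tool_pos: [0.4581, -0.224, 0.2631]
tool_rot: [0.705, 0.045, 0.706, -0.045]
contact_force: [-0.1, 0.3, 1.1]
gripper_width: 0.597
```

```bash
python3 p.py wrist w44; python3 p.py side s44 170 140 340 320; python3 p.py scene c44 130 150 390 300
```

```text
[ 0.4582 -0.2241  0.2633] jaw -0.128 down [-0.001  0.001 -1.   ] t 66.0 w 0.598 F [-0.9 -0.1  0.5]
scale 1.5
[ 0.4583 -0.2241  0.2634] jaw -0.128 down [-0.001  0.001 -1.   ] t 66.05 w 0.6 F [ 0.1 -0.   0. ]
scale 3.2
[ 0.4583 -0.2241  0.2636] jaw -0.128 down [-0.001  0.    -1.   ] t 66.1 w 0.6 F [ 0.2  0.9 -0.1]
scale 2.953846153846154
```

View pics/w44v.png

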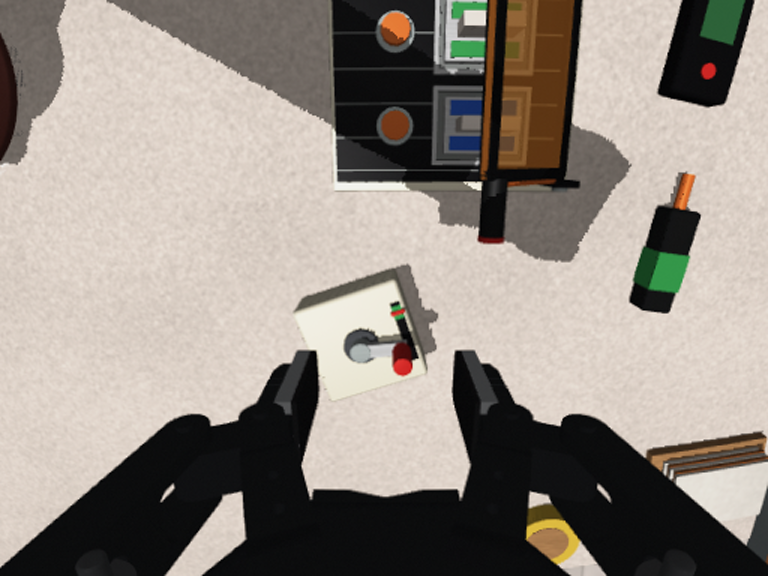

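View pics/s44v.png

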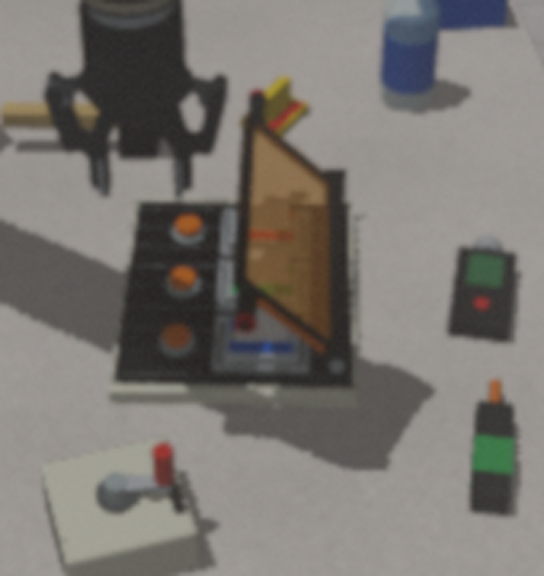

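View pics/c44v.png

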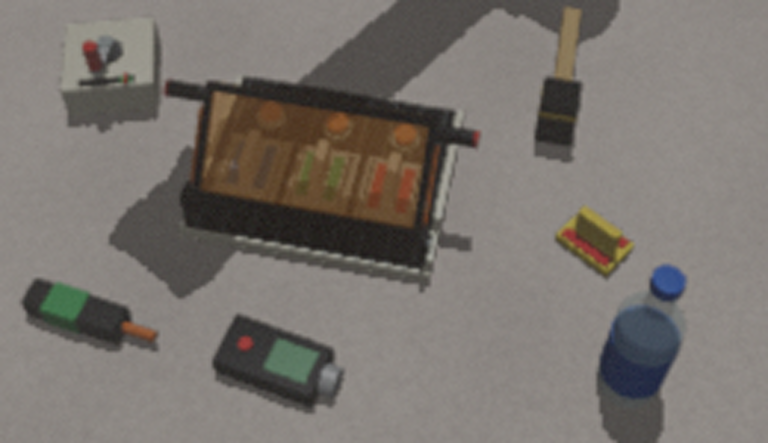

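```bash
python3 - <<'E'
from plant import job
print(job.job_done())
E
```

```text
the job is handed in; nothing more can be done
None
```

The job is handed in, with the robot clock at about 66 s; no verdict was reported.

**Steps done, in order:**
1. Blue went into nest 3, green into nest 2 and red into nest 1; the yellow look-alike was left alone.
2. All three pins were driven to their stops with the mallet.
3. The mallet was set down standing on its face, left of the bed.
4. The shield was tipped forward and left standing.
5. The crank was wound clockwise to resistance.

**Last checks:**
- **Carriers and pins:** the pictures show all three carriers flat in their nests and the pins down. The force rose to 21–31 N at the bottom of each pin.
- **Shield:** it measured about 0.79 rad from the knob ends, in line with the pointers.
- **Crank:** I carried it through about 12.47 rad by tool position. The last push then stalled at about 10 N against about 3 N of friction, so I took that as the hard stop. The slider is in the green field.
- **Mallet and bystanders:** the mallet looks upright, though I did not measure its tilt. Bottle, meter and glue look unmoved in the pictures.
- **Clearance:** the gripper ended clear of everything.

**What went wrong or disagreed:**
- The first grasp of the blue carrier missed and tipped it on its side. I pushed it flat again with the closed fingers and picked it up afresh.
- The cause was that the fingertips stand about 23 mm above the reported TCP, seen in all three cameras, against the description that the TCP is at their very end. I allowed for this from then on.

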